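Regrip a stirrer shaft in a V-block and lay it in the straightness-check stand

ROBOT

A 6-joint arm with a two-finger parallel gripper is mounted at the origin on the work surface. World frame = base frame: x ahead of the robot, y to its left, z up, the work surface at z = 0. Lengths are in m, angles in rad, forces in N, time in s.
With the tool pointing down it reaches from about 0.375 to 0.9 m from the base axis. Payload 3.1 kg.
Tool frame: the origin (TCP) lies midway between the tips of the shut fingers; the grasp point (between the pads) lies 19 mm behind it (bot.hold_point_z is the distance from the TCP to the grasp point, in m); y points along the fingers, x is the direction in which the jaws open and shut, and the axes are right-handed (so a half turn about y gives the same grasp; the last joint's range is limited). The gripper opens to 87 mm and grips with 3 to 60 N. Pads are 19 mm wide; open, the fingers measure 117 mm over their backs; the gripper's body (75 mm by 190 mm) begins 51 mm behind the grasp point.
Start: joints at [0.988, 0.527, 1.433, -0, 1.181, -0.178], TCP at [0.246, 0.574, 0.185] pointing down, gripper open.
Joint ranges: [-3.08, 3.08], [-0.75, 2.2], [0.22, 2.44], [-1.43, 4.57], [0, 2.65], [-2.85, 2.85]. Speed limits (rad/s): [2.79, 2.79, 3.14, 3.14, 3.14, 3.14].

INTERFACE

Orientations are given as a rotation vector (axis times angle).
In Python, from cell import bot gives the robot as it stands.
- The arm moves only by the tool servo_tool, never from a script. Its argument "deltas" is a list of rows, each a list of 7 numbers: the shift along the tool's x, y, z each as a share of 0.75 m, from -1 to 1, then the turn, a rotation vector about the tool's x, y, z each as a share of 0.5 rad, from -1 to 1, then the closure, from -1 (fully open) to 1 (shut). A call has 1 to 12 rows; each row is the pose to reach, as a shift and turn from the pose measured when the call began, along the tool's axes at that moment; what a row does not reach only later rows make up. A row lasts 1/8 s, in which the tool goes at most 62.5 mm and 10.7 degrees, less where a joint would pass 70% of its speed; a pose out of reach is approached as far as the arm can. A call with a number of a shift or a turn outside -1 to 1 is refused whole. A call with a gripper value outside its range is refused whole. The fingers move at their own pace and stop on an object; "force" is the grip in N (left out, the last holds). Time passes only in rows, so rows that repeat a pose let the fingers close. It gives the time, the measured TCP pose, the force and the opening at its end, in the units of the state.
- bot.get_state(): the state, without advancing time (a new reading comes with each control period).
- bot.get_image(name): name is "scene" or "top" or "wrist"; returns the picture (420x560x3 uint8, blue, green, red); there is no depth.
- bot.camera_model(name): a dict with "intrinsics" (3x3 intrinsics, pixels), "origin" and "rotation" of the camera in the world; the wrist camera has in their place "tool_from_camera" (4x4, takes a point from camera to tool coordinates, whose origin is the TCP and whose axes are the tool frame's). Camera axes: x right, y down, z forward; pixel columns grow to the right and rows downward; lengths in m; the calibration is good to about 2 mm. A picture is of the moment at which its call begins: read the wrist's pose just before it. camera_model takes no time and is no camera call.
- bot.hand_in(): hands the job in, once; it reports no verdict.
Trained networks look in the newest picture that a camera, given by its name, has taken for a name from the list of things; names that differ only in an ending like _2 or _b are one class to them, and where a whole thing is asked for, a point or a joint stands for the part that bears it (a point fixed in the world has none). Each returns a list of dicts, best first, with "p" (0 to 1); they miss things now and then, are a little off and sometimes report something else, mostly with a low value. They report only what shows in the picture. A call takes as long as a camera call. They do not tell look-alikes from the thing itself.
- bot.look_for(camera, name): "xyz" ([x, y, z] in m, in world coordinates, good to about 4 mm: the middle of the surface that is visible of it).
The state is a dict: "clock": time; "joints": joint angles; "qvel": joint speeds; "effort": joint torques, N m; "tcp_pos": TCP position; "ee_rot": TCP orientation; "force": force on the tool from outside, world axes, zero at the start; "moment": the same for the moment, N m; "opening": finger opening in m.
Only numpy, scipy, OpenCV 4.12 (cv2) and the standard library are available. Lean on these libraries where they do the work, as an engineer would, in place of code of your own. Each camera call takes 0.05 s, during which the arm holds its last target.

TASK

Take the long stepped stirrer shaft out of the drying rack by its top end, set it in the sloping V-block with its foot (the thick plain end) fully down on the foot plate, and let go of it there. Then take it afresh round its middle and lay it level in both V rests of the straightness-check stand, foot end against the stop plate with no gap, and let go. Set the shaft down, never drop it, and leave everything else where it stands.

Things in the scene. Friction and masses are not known exactly. Their poses are not given: they have to be found in the camera images.
- shaft_mid (a point): The stirrer shaft: hollow bare steel, 180 mm long, about 0.11 kg, 14 mm diameter over its lower 160 mm (plain end = foot), stepped down to a 9 mm spigot over its top 20 mm. Starts upright, spigot up, in one well of the rack: the longest rod there and the only stepped one, its top 77 mm above the rack. Point on its axis, 90 mm from the foot; z runs along it from foot to spigot.
- shaft_foot (a point): Centre of the flat foot end of the shaft (same axes as shaft_mid).
- rack: White plastic drying rack, fixed, 70 x 200 x 115 mm high (x, y, z), origin at the centre of its underside. Three upright blind wells of 17 mm diameter in a row along its y at -60, 0 and +60 mm; their floors are 12 mm above the table.
- rod_plain_mid (a point): Bystander: plain steel rod, 14 mm diameter, 125 mm long, upright in another well of the rack (top 137 mm above the table). Point half-way up.
- rod_knob_mid (a point): Bystander: 12 mm steel rod with a 16 mm ball on top, 121 mm long, upright in the third well (top 133 mm above the table). Point half-way up.
- vblock: Sloping V-block, bare aluminium on a dark steel base 90 x 150 mm, fixed; origin at the centre of the base's underside. It holds the shaft at 45 degrees, foot low: from foot to top the seated shaft's axis runs along (0, -0.707, 0.707) in the V-block's frame, and the V opens towards (0, 0.707, 0.707). Friction can keep the shaft from sliding down to the foot plate by itself.
- vblock_foot (a point): Point on the V-block's foot plate, 60 mm above the table, where the centre of the shaft's foot rests when seated (V-block's axes). The foot plate is 44 mm wide, square to the slope, and reaches 12 mm above the shaft's axis.
- vblock_mid (a point): Where shaft_mid lies when seated in the V-block, 124 mm above the table (V-block's axes). Two 90-degree V rests, 34 mm across their mouths and reaching 7 mm above the shaft's axis, carry the shaft 5 to 32 mm and 103 to 125 mm from its foot. Between them is a 71 mm gap for fingers, 30 mm free beneath the axis; the shaft's top 55 mm stand free above the upper rest.
- stand: Straightness-check stand, fixed: grey base plate 85 x 240 x 12 mm, two low steel V rests in line along its y, and an upright dark stop plate at the +y end (50 mm wide, top 75 mm above the table); the -y end is open. Origin at table height under the middle of the seated shaft, 90 mm from the stop face. A dial gauge on a post 117 mm high stands 34 to 50 mm beyond the stop face.
- stand_stop (a point): Point on the -y face of the stop plate, 55 mm above the table, where the centre of the shaft's foot touches when it is home: foot to the stand's +y, spigot to -y (stand's axes).
- stand_mid (a point): Where shaft_mid lies when the shaft is home in the stand, level along the stand's y, 55 mm above the table (stand's axes). The two 90-degree V rests (34 mm across their mouths, reaching 7 mm above the shaft's axis) carry it 5 to 35 mm and 118 to 148 mm from the stop face; between them is an 83 mm gap for fingers, 43 mm deep below the axis.
- beaker: Bystander: glass beaker, 66 mm across, 80 mm high, origin under its centre.
- bottle: Bystander: amber bottle, 56 mm across, 115 mm high, origin under its centre.
- jar: Bystander: small glass jar, 52 mm across, 55 mm high, origin under its centre.
- spanner: Bystander: steel spanner, 140 mm long, lying along its x.
- boss: Bystander: aluminium clamp block with a thumbscrew, 70 x 26 x 30 mm, origin under the block.
- flange: Bystander: flat steel ring, 64 mm across, 10 mm high, origin under its centre.
- shaft: The same shaft as a body; its origin is the centre of its foot.
Mind the look-alikes: they are no part of the job. Leave any blue or brown look-alike of the vblock alone.

How it is judged:
By the outcome, as a careful person would: the job done as asked, in the order asked, and still so for the second after the job is handed in, with the robot touching nothing.
It also fails if it takes over 61 s, if anything falls off the work surface, if the arm or the gripper's body presses on something with over 40 N, if the wrist force passes 120 N, or if a joint passes its speed limit or range.

## Working session

There is one attempt and no reset: what is moved stays moved. The work goes in short steps, Python scripts to look and compute and a tool call to move; the robot and the scene stay as the last step left them, time stands still between calls to the robot, and variables do not carry over. Pictures are saved under pics/ and viewed, and the job is handed in when it is done.

Besides the shell and the picture viewer there is one more tool, called after ">>>" as a command line: name --pt "numbers of a row" for each row, then --argument value for the rest. servo_tool: Moves the arm, as the interface text tells. Its arguments: {"type":"object","properties":{"deltas":{"type":"array","items":{"type":"array","items":{"type":"number"}}},"force":{"type":"number"}},"required":["deltas"]}

```bash
ls; mkdir -p pics; python3 - <<'E'
from cell import bot
import cv2,numpy as np
np.set_printoptions(precision=4,suppress=True)
s=bot.get_state(); print(s)
for n in ("scene","top","wrist"):
    cv2.imwrite(f"pics/{n}0.png",bot.get_image(n)); print(n,bot.camera_model(n))
print(bot.hold_point_z)
E
```

```text
pics
{'clock': 0.0, 'joints': array([ 0.9875,  0.5285,  1.4339, -0.    ,  1.1814, -0.1785]), 'qvel': array([-0.0002,  0.0018,  0.0004,  0.0019,  0.0004, -0.0008]), 'effort': array([ -0.0003, -44.0049, -17.6591,   0.0632,   0.0582,  -0.0002]), 'tcp_pos': array([0.2457, 0.5738, 0.1844]), 'ee_rot': array([-1.3749, -0.9045,  0.9078]), 'force': array([0.8507, 0.5848, 0.1398]), 'moment': array([-0.0176,  0.02  ,  0.0206]), 'opening': 0.08717060029505037}
scene {'intrinsics': array([[453.1479,   0.    , 287.3757],
       [  0.    , 453.1479, 211.1688],
       [  0.    ,   0.    ,   1.    ]]), 'origin': array([ 1.2607, -0.3382,  0.8737]), 'rotation': array([-1.9988, -1.2918,  0.5566])}
top {'intrinsics': array([[453.4844,   0.    , 279.6623],
       [  0.    , 453.4844, 208.6986],
       [  0.    ,   0.    ,   1.    ]]), 'origin': array([0.4375, 0.0074, 1.4286]), 'rotation': array([-2.2255,  2.1613, -0.0452])}
wrist {'intrinsics': array([[350.8538,   0.    , 280.9082],
       [  0.    , 350.8538, 204.5568],
       [  0.    ,   0.    ,   1.    ]]), 'tool_from_camera': array([[ 1.    , -0.0001,  0.0003, -0.0004],
       [-0.0004, -0.3006,  0.9538, -0.1991],
       [ 0.    , -0.9538, -0.3006,  0.0837],
       [ 0.    ,  0.    ,  0.    ,  1.    ]])}
0.0187
```

View pics/scene0.png

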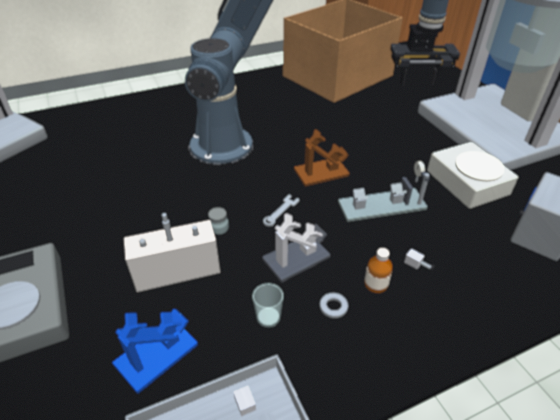

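View pics/top0.png

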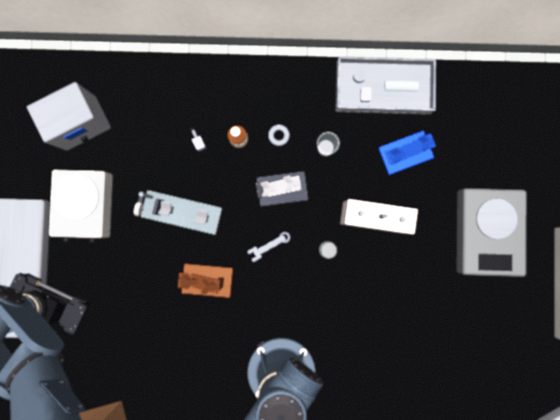

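View pics/wrist0.png

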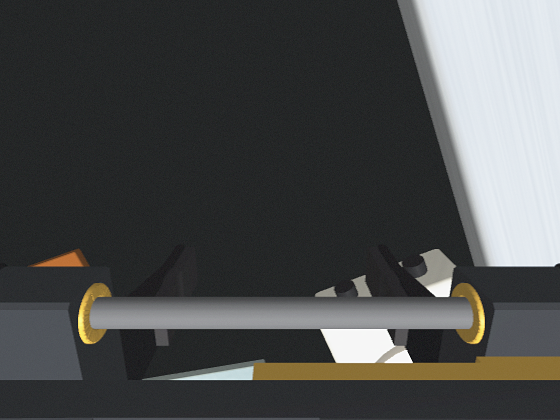

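```bash
python3 - <<'E'
from cell import bot
import numpy as np
np.set_printoptions(precision=4,suppress=True)
for c in ("scene","top"):
  for n in ("shaft_mid","shaft_foot","shaft","rack","rod_plain_mid","rod_knob_mid","vblock","vblock_foot","vblock_mid","stand","stand_stop","stand_mid"):
    print(c,n,[(np.array(d['xyz']).round(4).tolist(),round(d['p'],2)) for d in bot.look_for(c,n)][:3])
print(bot.get_state()['clock'])
E
```

```text
scene shaft_mid [([0.7045, -0.1213, 0.0503], 0.73), ([0.4837, -0.2744, 0.1469], 0.71), ([0.7397, 0.1451, 0.0705], 0.53)]
scene shaft_foot [([0.493, -0.2767, 0.1544], 0.45), ([0.4957, -0.217, 0.1288], 0.19)]
scene shaft [([0.4881, -0.2775, 0.1515], 0.64), ([0.4853, -0.3343, 0.1261], 0.36)]
scene rack [([0.5158, -0.2838, 0.0901], 0.89)]
scene rod_plain_mid [([0.4891, -0.2154, 0.126], 0.4)]
scene rod_knob_mid [([0.4889, -0.3344, 0.127], 0.45)]
scene vblock [([0.2849, 0.2245, 0.0244], 0.91), ([0.5759, 0.0008, 0.014], 0.8), ([0.7067, -0.3818, 0.0093], 0.56)]
scene vblock_foot [([0.5796, 0.0003, 0.0133], 0.93), ([0.286, 0.2274, 0.0225], 0.81), ([0.7032, -0.3836, 0.0141], 0.73)]
scene vblock_mid [([0.7026, -0.3825, 0.0147], 0.89), ([0.5782, 0.0052, 0.0141], 0.83), ([0.2857, 0.2278, 0.0229], 0.73)]
scene stand [([0.4991, 0.3453, 0.0101], 0.64)]
scene stand_stop [([0.5025, 0.3397, 0.0069], 0.87)]
scene stand_mid [([0.501, 0.3432, 0.0121], 0.88), ([0.4021, -0.1333, 0.0419], 0.49)]
top shaft_mid [([0.4863, -0.2697, 0.1671], 0.41)]
top shaft_foot [([0.5602, 0.0155, 0.0156], 0.62), ([0.4856, -0.2717, 0.16], 0.45)]
top shaft [([0.4869, -0.2737, 0.1625], 0.39)]
top rack [([0.4829, -0.2663, 0.1158], 0.72)]
top rod_plain_mid [([0.7083, -0.1201, 0.0289], 0.18)]
top rod_knob_mid []
top vblock [([0.6838, -0.3676, 0.0129], 0.95), ([0.2854, 0.2321, 0.011], 0.83), ([0.5558, 0.0177, 0.0117], 0.57)]
top vblock_foot [([0.6855, -0.3685, 0.0109], 0.87), ([0.5634, 0.0144, 0.0131], 0.76), ([0.2838, 0.23, 0.0128], 0.61)]
top vblock_mid [([0.5621, 0.0212, 0.0105], 0.87), ([0.6817, -0.3736, 0.0158], 0.86), ([0.285, 0.2333, 0.0129], 0.68)]
top stand [([0.4867, 0.3352, 0.0112], 0.82)]
top stand_stop [([0.4865, 0.3342, 0.0117], 0.94)]
top stand_mid [([0.4867, 0.3338, 0.0094], 0.64)]
1.35
```

```bash
python3 - <<'E'
import cv2,numpy as np
t=cv2.imread('pics/top0.png'); s=cv2.imread('pics/scene0.png')
def crop(im,x0,y0,w,h,k,n):
    c=im[y0:y0+h,x0:x0+w]; c=cv2.resize(c,None,fx=k,fy=k,interpolation=cv2.INTER_CUBIC)
    c=cv2.convertScaleAbs(c,alpha=1.3,beta=10)
    for i in range(0,w,10):
        cv2.putText(c,str(x0+i),(i*k,10),0,.35,(0,255,255)); cv2.line(c,(i*k,0),(i*k,c.shape[0]),(0,90,90),1)
    for i in range(0,h,10):
        cv2.putText(c,str(y0+i),(0,i*k+4),0,.35,(0,255,255)); cv2.line(c,(0,i*k),(c.shape[1],i*k),(0,90,90),1)
    cv2.imwrite(n,c)
crop(t,240,155,80,60,10,'pics/t_v.png')
crop(t,125,180,105,65,7,'pics/t_s.png')
crop(s,255,205,85,75,8,'pics/s_v.png')
crop(s,335,150,100,75,8,'pics/s_s.png')
crop(t,335,190,90,50,8,'pics/t_r.png')
crop(s,115,205,110,85,7,'pics/s_r.png')
E
```

```text
(no output)
```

View pics/t_v.png

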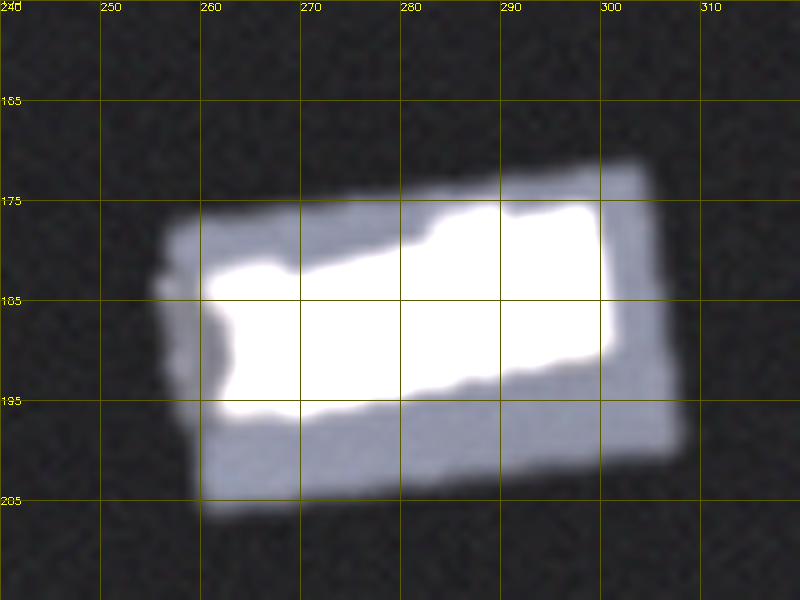

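View pics/s_v.png

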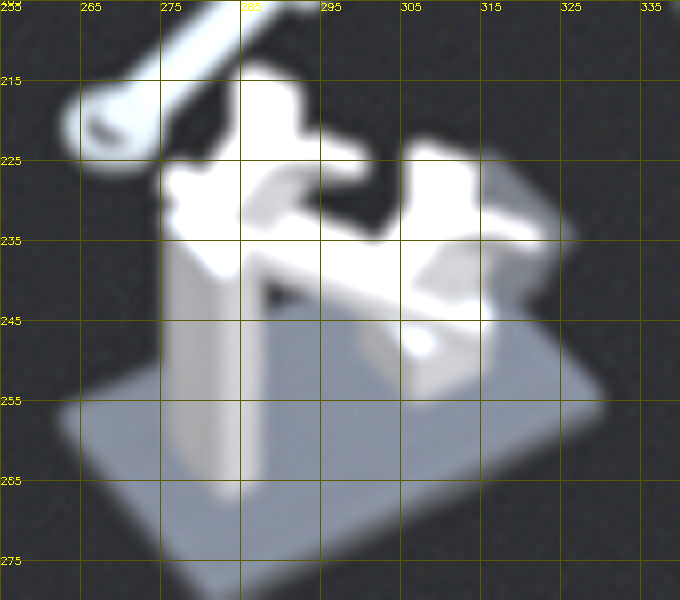

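View pics/t_s.png

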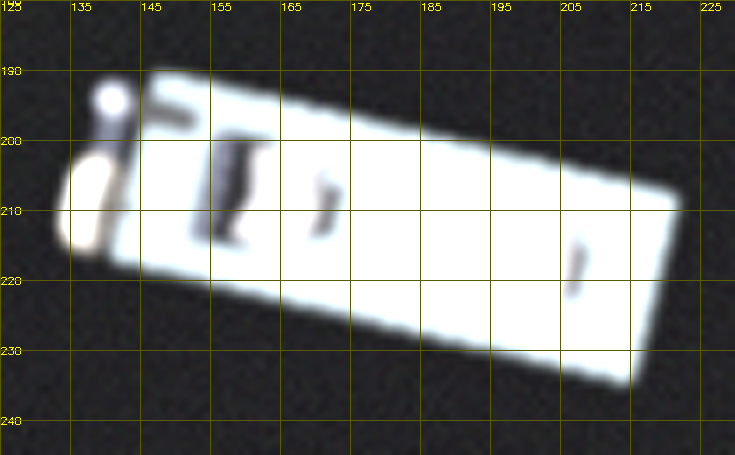

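View pics/s_s.png

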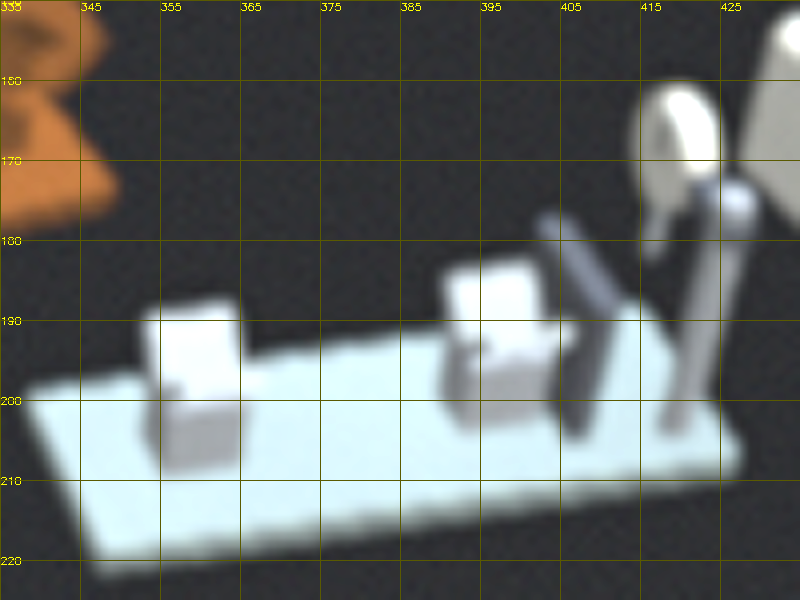

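View pics/t_r.png

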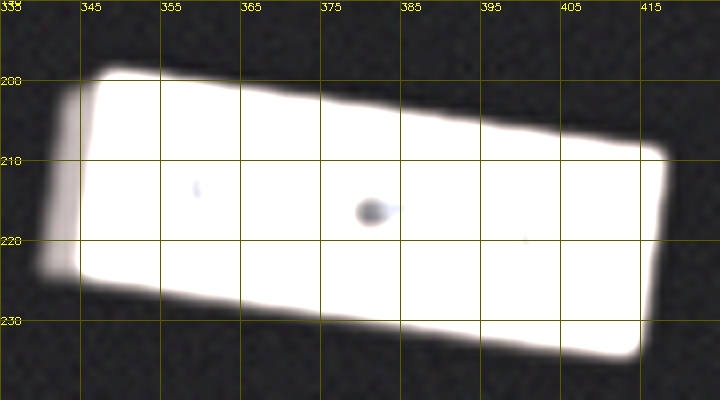

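View pics/s_r.png

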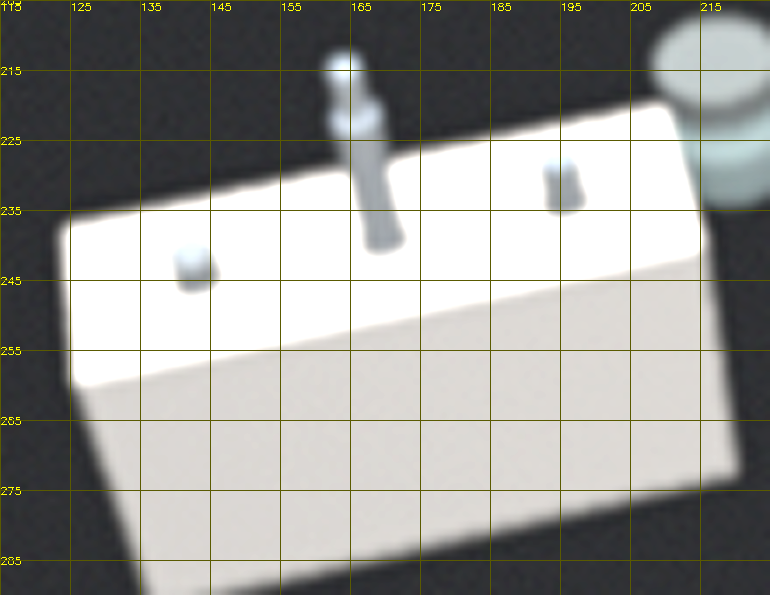

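```bash
cat > h.py <<'E'
import numpy as np, cv2
from scipy.spatial.transform import Rotation as R
from scipy.optimize import least_squares
np.set_printoptions(precision=4,suppress=True)
CAM={'scene':(np.array([[453.1479,0,287.3757],[0,453.1479,211.1688],[0,0,1]]),np.array([1.2607,-.3382,.8737]),np.array([-1.9988,-1.2918,.5566])),
'top':(np.array([[453.4844,0,279.6623],[0,453.4844,208.6986],[0,0,1]]),np.array([.4375,.0074,1.4286]),np.array([-2.2255,2.1613,-.0452]))}
def proj(c,P):
    K,o,r=CAM[c]; q=(np.atleast_2d(P)-o)@R.from_rotvec(r).as_matrix()
    p=q@K.T; return p[:,:2]/p[:,2:]
def ray(c,uv):
    K,o,r=CAM[c]; d=R.from_rotvec(r).as_matrix()@np.linalg.solve(K,[*uv,1]); return o,d
def onz(c,uv,z):
    o,d=ray(c,uv); return o+d*(z-o[2])/d[2]
def tf(x,y,yaw,P):
    P=np.atleast_2d(P).astype(float); return R.from_euler('z',yaw).apply(P)+[x,y,0]
E
python3 - <<'E'
from h import *
def fit(name,obs,x0):
    def f(p,full=False):
        r=[]
        for c,P,uv in obs:
            P=np.array(P,float).copy()
            if np.isnan(P[2]): P[2]=p[3]
            e=proj(c,tf(p[0],p[1],p[2],P))[0]-uv
            r.append(e)
        return np.array(r) if full else np.ravel(r)
    s=least_squares(f,x0,loss='soft_l1'); print(name,s.x,'yaw deg',np.degrees(s.x[2])); print(f(s.x,True).round(1).tolist())
    for c in('top','scene'):
        o2=[o for o in obs if o[0]==c]
        def g(p): return np.ravel([proj(c,tf(p[0],p[1],p[2],[*P[:2],s.x[3] if np.isnan(P[2]) else P[2]]))[0]-uv for _,P,uv in o2])
        q=least_squares(g,s.x[:3]); print('  ',c,q.x)
n=np.nan
# rack top corners z=.115: 
fit('rack',[('top',(.035,.1,.115),(347,198.5)),('top',(.035,-.1,.115),(417,208)),('top',(-.035,-.1,.115),(415,234.5)),('top',(-.035,.1,.115),(344.5,224.5)),
 ('scene',(-.035,-.1,.115),(124,237)),('scene',(.035,-.1,.115),(126,260)),('scene',(.035,.1,.115),(216,242)),('scene',(-.035,.1,.115),(210,219.5)),
 ('scene',(.035,.1,0),(220,273.5))],[.48,-.27,0,0])
fit('vblock',[('top',(.045,.075,n),(256.8,177)),('top',(.045,-.075,n),(304.5,171)),('top',(-.045,-.075,n),(308.2,200.5)),('top',(-.045,.075,n),(260.3,206.5)),
 ('scene',(-.045,-.075,n),(262.5,256.5)),('scene',(.045,-.075,n),(281.5,279.5)),('scene',(.045,.075,n),(330,255))],[.56,.01,0,.012])
fit('stand',[('top',(.0425,.13,.012),(146.5,190)),('top',(.0425,-.11,.012),(222,207.5)),('top',(-.0425,-.11,.012),(215.5,234.5)),('top',(-.0425,.13,.012),(141,217.5)),
 ('scene',(-.0425,-.11,.012),(338.5,198)),('scene',(.0425,-.11,.012),(347,219.5)),('scene',(.0425,.13,.012),(428,206.5))],[.49,.33,-.2,.012])
for c,uv in(('top',(381.5,216.5)),('scene',(164,213.5))): print(c,onz(c,uv,.192))
E
```

```text
rack [ 0.4872 -0.2756 -0.1201  0.    ] yaw deg -6.883069242790535
[[1.2, 0.7], [-0.3, 1.5], [-1.6, -1.1], [0.3, -1.4], [0.4, 1.1], [-0.0, -0.1], [-0.5, -1.3], [-0.0, 1.2], [0.0, -0.7]]
   top [ 0.487  -0.2758 -0.1043]
   scene [ 0.4871 -0.2755 -0.1308]
vblock [0.5688 0.012  0.1552 0.0121] yaw deg 8.894464419614096
[[-0.1, 0.5], [-0.3, 0.5], [-0.4, -0.7], [-0.0, -0.6], [-0.7, -0.1], [-0.5, 0.3], [0.4, -0.3]]
   top [0.5685 0.0114 0.153 ]
   scene [0.5689 0.0126 0.1553]
stand [ 0.4836  0.3166 -0.1991  0.012 ] yaw deg -11.410282338069896
[[0.7, 0.4], [-0.5, 0.2], [-0.3, -0.3], [-0.3, -0.7], [-0.4, 1.2], [0.5, -0.6], [-0.8, -0.1]]
   top [ 0.4833  0.3162 -0.1941]
   scene [ 0.4838  0.3175 -0.2137]
top [ 0.4838 -0.261   0.192 ]
scene [ 0.4822 -0.2747  0.192 ]
```

```bash
python3 - <<'E'
from h import *
t=cv2.imread('pics/top0.png'); s=cv2.imread('pics/scene0.png'); I={'top':t,'scene':s}
def ov(c,x0,y0,w,h,k,n,segs,a=1.0):
    im=cv2.resize(I[c][y0:y0+h,x0:x0+w],None,fx=k,fy=k,interpolation=cv2.INTER_CUBIC); im=cv2.convertScaleAbs(im,alpha=a)
    for A,B,col in segs:
        p=(proj(c,np.array([A,B]))-[x0-.5,y0-.5])*k
        cv2.line(im,tuple(int(v) for v in p[0]),tuple(int(v) for v in p[1]),col,1,cv2.LINE_AA)
    cv2.imwrite(n,im); return im
def box(T,x,y,z,col):
    P=np.array([[a,b,c] for a in x for b in y for c in z]);W=tf(*T,P);o=[]
    for i in range(8):
        for j in range(i):
            if bin(i^j).count('1')==1:o.append((W[i],W[j],col))
    return o
ST=(.4836,.3166,-.199)
G=(0,255,0);Rd=(0,0,255);Y=(0,200,255)
sg=box(ST,(-.025,.025),(.09,.098),(.012,.075),Rd)+box(ST,(-.017,.017),(.055,.085),(.012,.062),G)+box(ST,(-.017,.017),(-.058,-.028),(.012,.062),G)+box(ST,(-.0425,.0425),(-.11,.13),(0,.012),Y)
a=ov('top',125,180,105,65,7,'pics/a.png',sg,.8);b=ov('scene',335,150,100,75,7,'pics/b.png',sg,.8)
VB=(.5688,.012,.1552)
u=np.array([0,-.7071,.7071]);n=np.array([0,.7071,.7071]);x=np.array([1,0,0])
def find():
    # vblock_mid z .124, foot z .06: foot->mid 90mm*.707=63.6. y offset unknown
    pass
def slbox(T,f,xr,ur,nr,col):
    P=np.array([f+x*a+u*b+n*c for a in xr for b in ur for c in nr]);W=tf(*T,P);o=[]
    for i in range(8):
        for j in range(i):
            if bin(i^j).count('1')==1:o.append((W[i],W[j],col))
    return o
for fy in (.05,):
    f=np.array([0,fy,.06])
    sv=slbox(VB,f,(-.022,.022),(-.006,0),(-.02,.012),Rd)+slbox(VB,f,(-.017,.017),(.005,.032),(-.01,.007),G)+slbox(VB,f,(-.017,.017),(.103,.125),(-.01,.007),G)+box(VB,(-.045,.045),(-.075,.075),(0,.012),Y)
c=ov('top',240,155,80,60,8,'pics/c.png',sv,.8);d=ov('scene',250,200,90,85,7,'pics/d.png',sv,.8)
# rack
RK=(.4871,-.2756,-.118)
sr=box(RK,(-.035,.035),(-.1,.1),(0,.115),Y)
def circ(c3,r,col):
    return [(c3+r*np.array([np.cos(t),np.sin(t),0]),c3+r*np.array([np.cos(t+.5),np.sin(t+.5),0]),col) for t in np.arange(0,6.3,.5)]
for yy,zt in((-.06,.137),(0,.192),(.06,.135)):
    w=tf(*RK,[0,yy,.115])[0]; sr+=circ(w,.0085,Rd); w2=w.copy(); w2[2]=zt; sr.append((w,w2,G))
e=ov('scene',115,200,110,90,7,'pics/e.png',sr,.7);g=ov('top',335,190,90,50,8,'pics/g.png',sr,.7)
E
```

```text
(no output)
```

View pics/a.png

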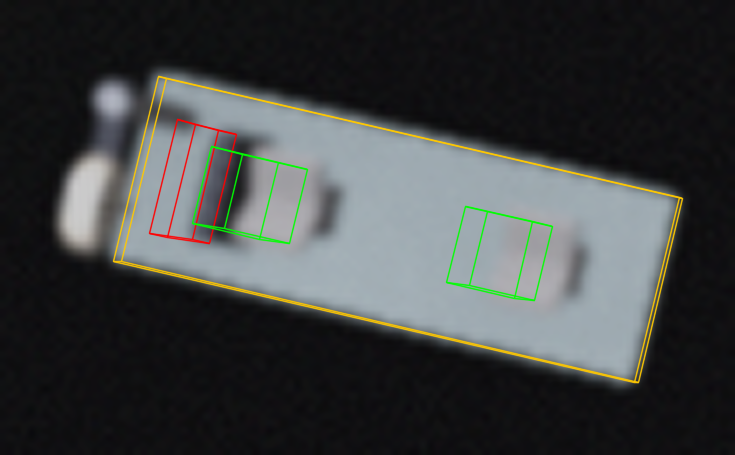

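View pics/b.png

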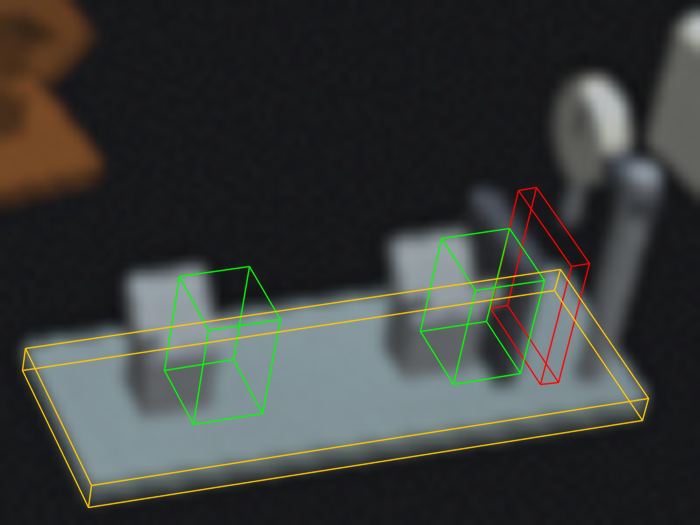

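View pics/c.png

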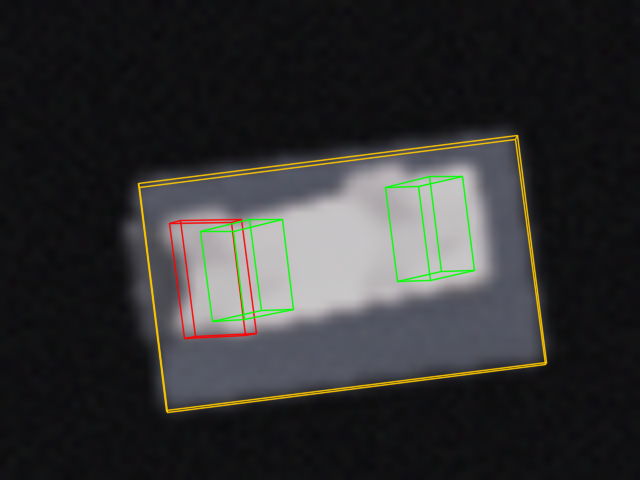

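View pics/d.png

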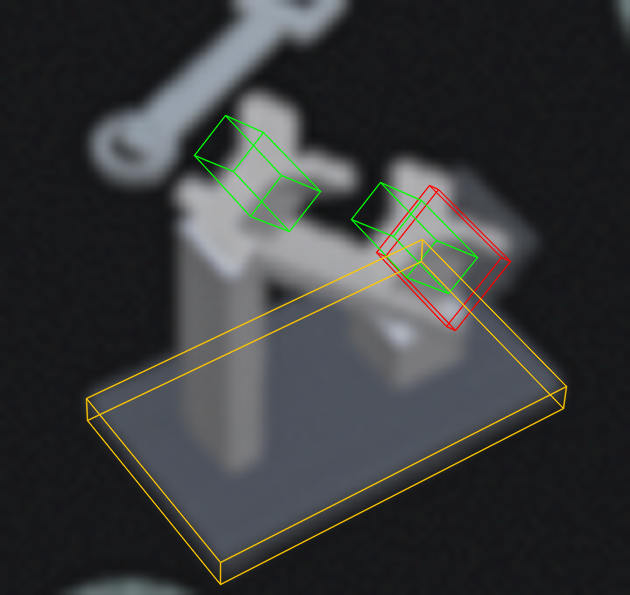

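View pics/e.png

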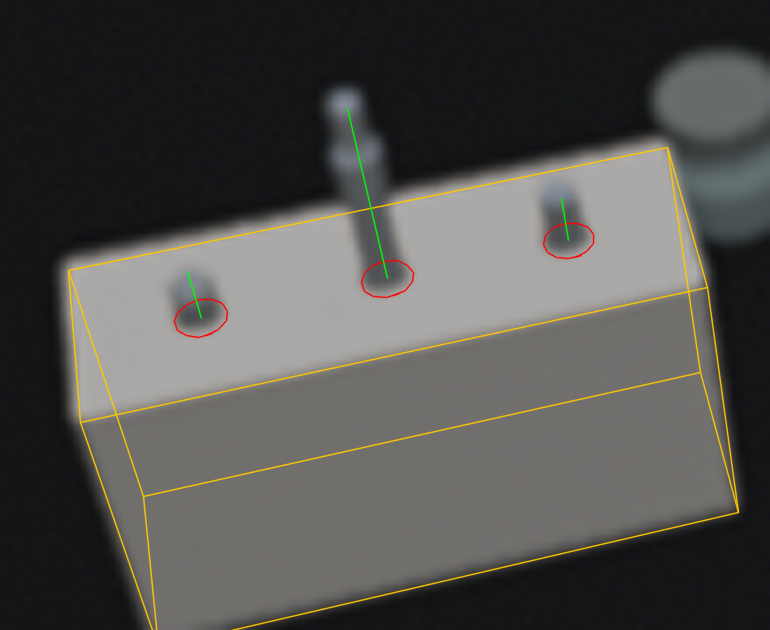

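View pics/g.png

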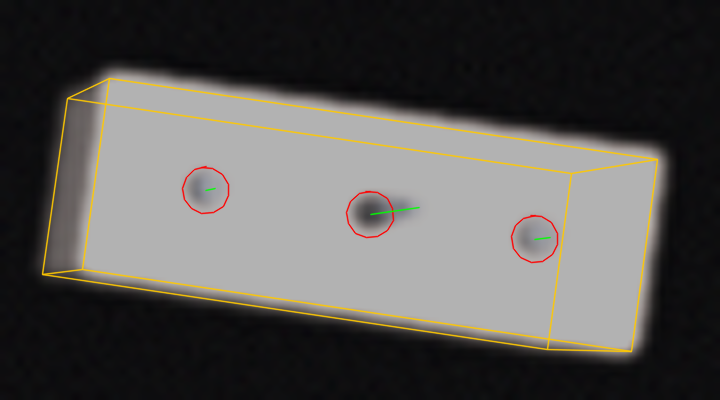

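```bash
cat > ov.py <<'E'
from h import *
G=(0,255,0);Rd=(0,0,255);Y=(0,200,255)
u=np.array([0,-.70711,.70711]);n=np.array([0,.70711,.70711]);x=np.array([1.,0,0])
def edges(W,col):
    return [(W[i],W[j],col) for i in range(8) for j in range(i) if bin(i^j).count('1')==1]
def box(T,xr,yr,zr,col): return edges(tf(*T,np.array([[a,b,c] for a in xr for b in yr for c in zr])),col)
def slbox(T,f,xr,ur,nr,col): return edges(tf(*T,np.array([f+x*a+u*b+n*c for a in xr for b in ur for c in nr])),col)
def vrest(T,f,x_,u_,n_,ur,col):
    o=[]
    prof=[(-.017,.007),(0,-.0099),(.017,.007)]
    for s in ur:
        P=tf(*T,np.array([f+x_*a+u_*s+n_*b for a,b in prof])); o+=[(P[0],P[1],col),(P[1],P[2],col)]
    for a,b in prof:
        P=tf(*T,np.array([f+x_*a+u_*s+n_*b for s in ur])); o.append((P[0],P[1],col))
    return o
def stand(T):
    f=np.array([0,.09,.055]);U=np.array([0,-1.,0]);N=np.array([0,0,1.])
    return box(T,(-.025,.025),(.09,.098),(.012,.075),Rd)+vrest(T,f,x,U,N,(.005,.035),G)+vrest(T,f,x,U,N,(.118,.148),G)
def vb(T):
    f=np.array([0,.0636,.06])
    return slbox(T,f,(-.022,.022),(-.006,0),(-.02,.012),Rd)+vrest(T,f,x,u,n,(.005,.032),G)+vrest(T,f,x,u,n,(.103,.125),G)+box(T,(-.045,.045),(-.075,.075),(0,.012),Y)
def ov(pf,img,x0,y0,w,h,k,name,segs,a=1.0,rot=None):
    im=cv2.resize(img[y0:y0+h,x0:x0+w],None,fx=k,fy=k,interpolation=cv2.INTER_CUBIC); im=cv2.convertScaleAbs(im,alpha=a)
    im2=im.copy()
    for A,B,col in segs:
        p=(pf(np.array([A,B]))-[x0-.5,y0-.5])*k
        cv2.line(im2,tuple(int(v) for v in p[0]),tuple(int(v) for v in p[1]),col,1,cv2.LINE_AA)
    cv2.imwrite(name,np.hstack([im,im2]) if im.shape[1]<=400 else im2)
E
python3 - <<'E'
from ov import *
t=cv2.imread('pics/top0.png'); s=cv2.imread('pics/scene0.png')
T=tf(.4836,.3166,-.199,[0,-.015,0])[0]; ST=(T[0],T[1],-.199); VB=(.5688,.012,.1552)
ov(lambda P:proj('top',P),t,130,185,100,55,7,'pics/a1.png',stand(ST),.8)
ov(lambda P:proj('scene',P),s,335,160,100,65,7,'pics/b1.png',stand(ST),.8)
ov(lambda P:proj('top',P),t,245,160,75,55,8,'pics/c1.png',vb(VB),.8)
ov(lambda P:proj('scene',P),s,255,205,85,75,8,'pics/d1.png',vb(VB),.8)
E
```

```text
(no output)
```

View pics/a1.png

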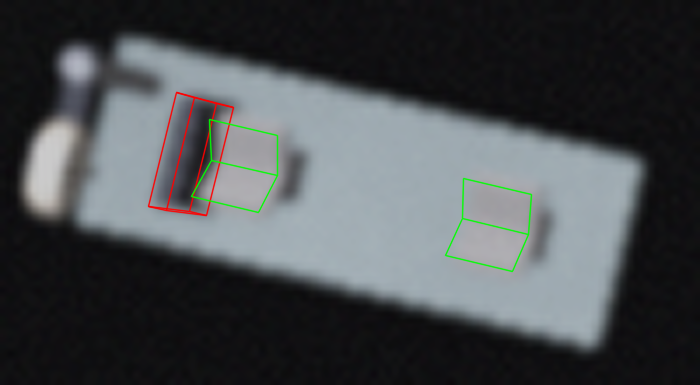

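View pics/b1.png

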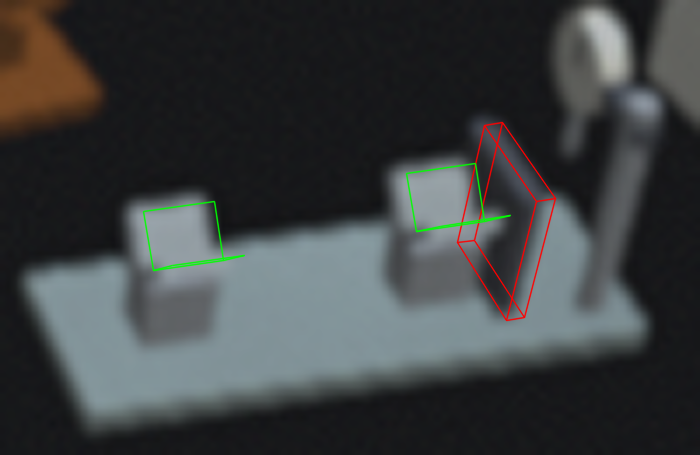

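View pics/c1.png

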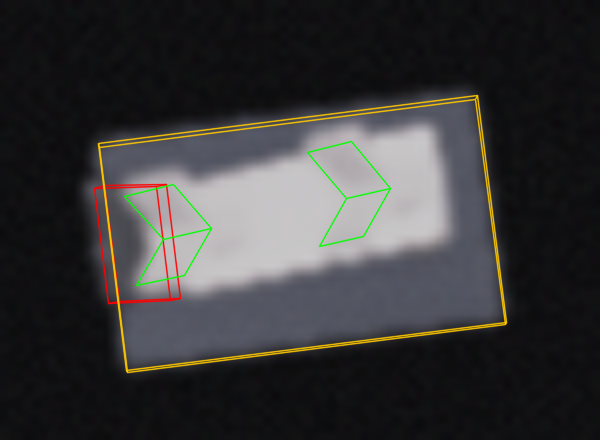

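View pics/d1.png

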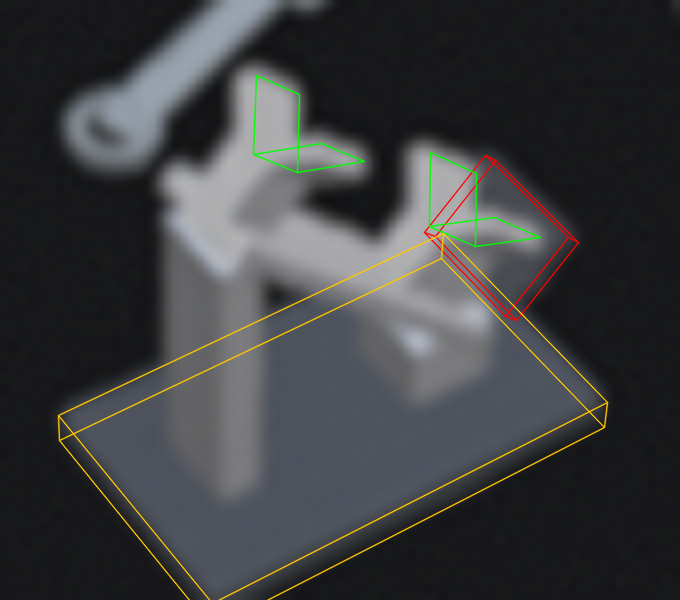

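```bash
cat >> h.py <<'E'
def toolR(yv,xv):
    """columns: x jaw, y approach, z"""
    yv=np.array(yv,float);yv/=np.linalg.norm(yv);xv=np.array(xv,float);xv-=yv*(xv@yv);xv/=np.linalg.norm(xv)
    return np.column_stack([xv,yv,np.cross(xv,yv)])
def plan(s,p,Rt=None):
    R0=R.from_rotvec(s['ee_rot']); d=R0.inv().apply(np.array(p)-s['tcp_pos'])
    w=np.zeros(3) if Rt is None else (R0.inv()*R.from_matrix(Rt)).as_rotvec()
    print('shift m',d,'rows',np.linalg.norm(d)/.0625,' turn',w,'deg',np.degrees(np.linalg.norm(w)))
    print('ROW',[round(float(v),4) for v in [*(d/.75),*(w/.5)]])
K_W=np.array([[350.8538,0,280.9082],[0,350.8538,204.5568],[0,0,1]])
TC=np.array([[1,-.0001,.0003,-.0004],[-.0004,-.3006,.9538,-.1991],[0,-.9538,-.3006,.0837],[0,0,0,1.]])
def wproj(s,P):
    R0=R.from_rotvec(s['ee_rot']).as_matrix(); q=(np.atleast_2d(P)-s['tcp_pos'])@R0
    q=(q-TC[:3,3])@TC[:3,:3]; p=q@K_W.T; return p[:,:2]/p[:,2:]
E
python3 - <<'E'
from h import *
from cell import bot
s=bot.get_state(); print(R.from_rotvec(s['ee_rot']).as_matrix(), s['clock'])
T=tf(.4836,.3166,-.199,[0,-.017,0])[0]; print('stand',T)
sx=tf(0,0,-.199,[1,0,0])[0]
print(sx)
# jaw along stand x, tool down
Rt=toolR([0,0,-1],sx); print(Rt); 
plan(s,T+Rt[:,2]*.05+[0,0,.2],Rt)
Rt=toolR([0,0,-1],-sx); plan(s,T+Rt[:,2]*.05+[0,0,.2],Rt)
E
```

```text
[[ 0.3939 -0.     -0.9192]
 [ 0.9192 -0.      0.3939]
 [-0.     -1.     -0.    ]] 1.35
stand [0.4802 0.2999 0.    ]
[ 0.9803 -0.1977  0.    ]
[[ 0.9803  0.      0.1977]
 [-0.1977  0.      0.9803]
 [ 0.     -1.      0.    ]]
shift m [-0.1112 -0.0146 -0.3131] rows 5.321508778475468  turn [ 0.     1.365 -0.   ] deg 78.20686827639541
ROW [-0.1482, -0.0195, -0.4175, 0.0, 2.7299, -0.0]
shift m [-0.2091 -0.0146 -0.3336] rows 6.302972443631253  turn [-0.     -1.7766 -0.    ] deg 101.79313173302113
ROW [-0.2788, -0.0195, -0.4447, -0.0, -3.5533, -0.0]
```

>>> servo_tool --pt "-0.074 -0.01 -0.21 0 0.5 0 -1" --pt "-0.148 -0.02 -0.418 0 1 0 -1" --pt "-0.148 -0.02 -0.418 0 1 0 -1" --pt "-0.148 -0.02 -0.418 0 1 0 -1" --pt "-0.148 -0.02 -0.418 0 1 0 -1" --pt "-0.148 -0.02 -0.418 0 1 0 -1"

```text
clock: 2.1
tcp_pos: [0.4936, 0.3465, 0.2007]
ee_rot: [-1.508, -0.519, 0.517]
force: [-0.5, 0.1, -0.1]
opening: 0.0871
```

>>> servo_tool --pt "0 0 0 0 1 0 -1" --pt "0 0 0 0 1 0 -1" --pt "0 0 0 0 1 0 -1"

```text
clock: 2.48
tcp_pos: [0.4929, 0.3469, 0.2005]
ee_rot: [-1.567, -0.124, 0.123]
force: [-0.3, -0.3, 0.7]
opening: 0.087
```

>>> servo_tool --pt "0 0 0 0 0.73 0 -1" --pt "0 0 0 0 0.73 0 -1" --pt "0 0 0 0 0.73 0 -1"

```text
clock: 2.85
tcp_pos: [0.4922, 0.3475, 0.2005]
ee_rot: [-1.564, 0.16, -0.161]
force: [0.5, -0.2, -0.7]
opening: 0.0873
```

```bash
cat > shot.py <<'E'
import sys,pickle
from h import *
from cell import bot
n=sys.argv[1]; s=bot.get_state(); im=bot.get_image(n); f=sys.argv[2]
cv2.imwrite(f'pics/{f}.png',im); pickle.dump(s,open(f'pics/{f}.pkl','wb'))
print('clock',s['clock'],'q',s['joints'],'p',s['tcp_pos'],'F',s['force'],'op',s['opening']); print(R.from_rotvec(s['ee_rot']).as_matrix())
E
python3 shot.py wrist w1; python3 - <<'E'
from ov import *; import pickle
s=pickle.load(open('pics/w1.pkl','rb'))
T=tf(.4836,.3166,-.199,[0,-.017,0])[0]
im=cv2.imread('pics/w1.png'); ov(lambda P:wproj(s,P),im,0,0,560,420,1,'pics/w1o.png',stand((T[0],T[1],-.199)),1)
E
```

```text
clock 2.85 q [0.4293 0.4803 1.4746 0.0003 1.1864 0.6336] p [0.4922 0.3475 0.2005] F [ 0.5042 -0.2147 -0.7277] op 0.08728051201589743
[[ 0.9792  0.0001  0.203 ]
 [-0.203   0.0004  0.9792]
 [ 0.     -1.      0.0004]]
```

View pics/w1o.png

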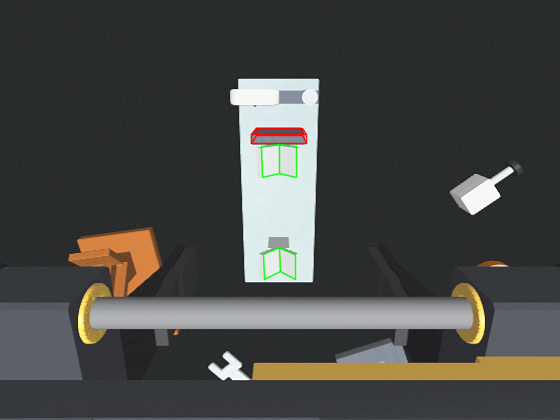

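```bash
python3 - <<'E'
from ov import *; import pickle
s=pickle.load(open('pics/w1.pkl','rb'))
T=tf(.4836,.3166,-.199,[0,-.017,0])[0]
im=cv2.imread('pics/w1.png'); ov(lambda P:wproj(s,P),im,225,100,110,190,3,'pics/w1z.png',stand((T[0],T[1],-.199)),.8)
E
```

```text
(no output)
```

View pics/w1z.png

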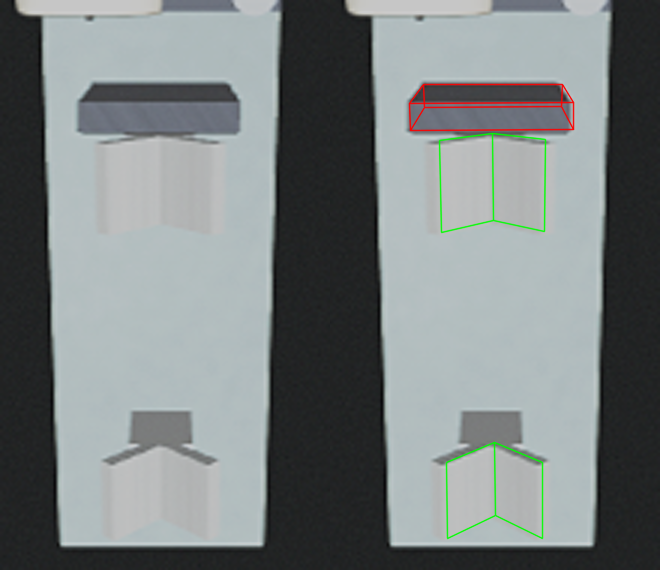

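```bash
cat >> h.py <<'E'
_T=tf(.4836,.3166,-.199,[-.0009,-.018,0])[0]; STAND=(_T[0],_T[1],-.2035)
VB=(.5688,.012,.1552)
E
python3 - <<'E'
from h import *
from cell import bot
s=bot.get_state(); print(STAND)
Rt=toolR([0,0,-1],tf(0,0,VB[2],[1,0,0])[0]); plan(s,tf(*VB,[0,-.08,.25])[0],Rt)
E
```

```text
(np.float64(0.47915935674777854), np.float64(0.2991331546206391), -0.2035)
shift m [ 0.1708 -0.0496 -0.3879] rows 6.827952794841536  turn [-0.0004 -0.3586  0.0003] deg 20.54857114913368
ROW [0.2277, -0.0662, -0.5172, -0.0007, -0.7173, 0.0005]
```

>>> servo_tool --pt "0.03 -0.066 -0.06 0 -0.2 0 -1" --pt "0.228 -0.066 -0.517 0 -0.717 0 -1" --pt "0.228 -0.066 -0.517 0 -0.717 0 -1" --pt "0.228 -0.066 -0.517 0 -0.717 0 -1" --pt "0.228 -0.066 -0.517 0 -0.717 0 -1" --pt "0.228 -0.066 -0.517 0 -0.717 0 -1" --pt "0.228 -0.066 -0.517 0 -0.717 0 -1" --pt "0.228 -0.066 -0.517 0 -0.717 0 -1" --pt "0.228 -0.066 -0.517 0 -0.717 0 -1"

```text
clock: 4.03
tcp_pos: [0.5811, -0.0668, 0.2496]
ee_rot: [-1.566, -0.122, 0.122]
force: [-0.0, 0.4, 0.3]
opening: 0.087
```

```bash
python3 shot.py wrist w2; python3 - <<'E'
from ov import *; import pickle
s=pickle.load(open('pics/w2.pkl','rb'))
im=cv2.imread('pics/w2.png'); ov(lambda P:wproj(s,P),im,0,0,560,420,1,'pics/w2o.png',vb(VB),1)
p=wproj(s,[[*VB[:2],.08]])[0]; x0=int(p[0])-70;y0=max(int(p[1])-80,0); print(x0,y0)
ov(lambda P:wproj(s,P),im,x0,y0,130,180,3,'pics/w2z.png',vb(VB),.8)
E
```

```text
clock 4.025 q [-0.3061  0.4062  1.4568  0.0012  1.2795 -0.4618] p [ 0.5811 -0.0668  0.2496] F [-0.0463  0.3685  0.2606] op 0.08699543228240517
[[ 0.988  -0.0006 -0.1547]
 [ 0.1547  0.0014  0.988 ]
 [-0.0004 -1.      0.0015]]
211 18
```

View pics/w2o.png

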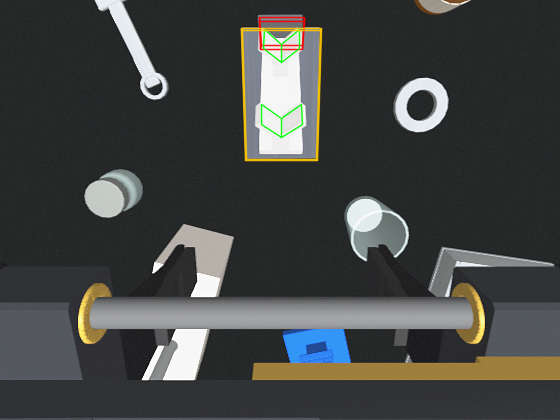

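View pics/w2z.png

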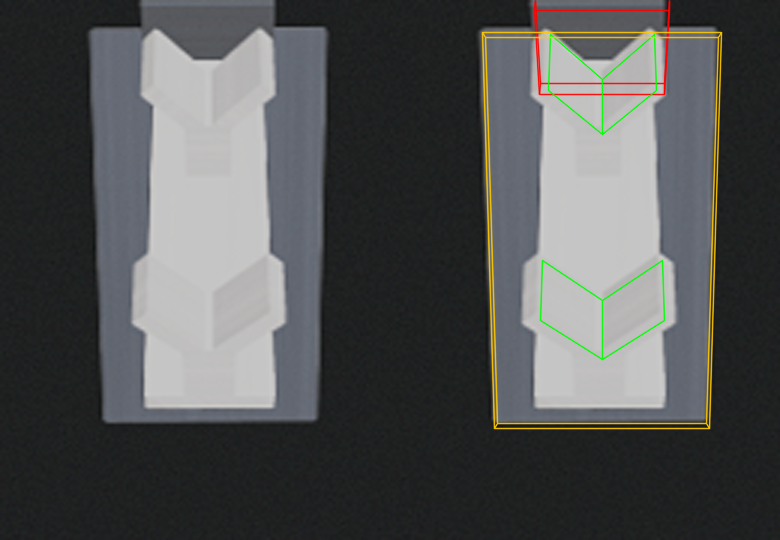

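```bash
cat >> h.py <<'E'
VB=(*tf(*VB,[-.0012,.0023,0])[0][:2],.1552)
def az(a): return np.array([np.cos(a),np.sin(a),0])
UP=np.array([0,0,1.])
AZP=-.7
R_PICK=toolR((az(AZP)-UP),az(AZP+np.pi/2))
SH=np.array([.4855,-.2755,.160])
E
python3 - <<'E'
from h import *
from cell import bot
s=bot.get_state(); print(VB,R_PICK)
pre=SH+R_PICK[:,1]*(.019-.12); print(pre)
plan(s,pre,R_PICK)
E
```

```text
(np.float64(0.5672588945314375), np.float64(0.014086862222276966), 0.1552) [[ 0.6442  0.5408 -0.5408]
 [ 0.7648 -0.4555  0.4555]
 [ 0.     -0.7071 -0.7071]]
[ 0.4309 -0.2295  0.2314]
shift m [-0.1736  0.018  -0.1384] rows 3.564027353137719  turn [-0.7528 -0.6766 -0.2803] deg 60.17830521542754
ROW [-0.2315, 0.024, -0.1845, -1.5057, -1.3533, -0.5605]
```

>>> servo_tool --pt "-0.06 -0.02 -0.05 -0.25 -0.225 -0.09 -0.5" --pt "-0.12 -0.02 -0.1 -0.5 -0.45 -0.185 -0.5" --pt "-0.2 -0.02 -0.17 -0.753 -0.677 -0.28 -0.5" --pt "-0.23 0 -0.184 -0.753 -0.677 -0.28 -0.5" --pt "-0.23 0 -0.184 -0.753 -0.677 -0.28 -0.5"

```text
clock: 4.7
tcp_pos: [0.4292, -0.2273, 0.2484]
ee_rot: [-1.891, -0.544, 0.268]
force: [-0.5, 0.0, -0.0]
opening: 0.0655
```

```bash
python3 - <<'E'
from h import *
from cell import bot
s=bot.get_state(); print(s['joints'],s['opening'],s['clock'])
pre=SH+R_PICK[:,1]*(.019-.12)
plan(s,pre,R_PICK)
E
```

```text
[-0.6533  0.1151  1.9755 -0.1444  0.6712 -1.056 ] 0.06548969675814685 4.7
shift m [-0.0008  0.0168  0.0039] rows 0.2756858972202438  turn [-0.3796 -0.3389 -0.1412] deg 30.259707935187098
ROW [-0.001, 0.0223, 0.0053, -0.7593, -0.6778, -0.2825]
```

>>> servo_tool --pt "0 0.01 0.002 -0.25 -0.225 -0.09 -0.5" --pt "-0.001 0.022 0.005 -0.76 -0.678 -0.283 -0.5" --pt "-0.001 0.022 0.005 -0.76 -0.678 -0.283 -0.5" --pt "-0.001 0.022 0.005 -0.76 -0.678 -0.283 -0.5"

```text
clock: 5.2
tcp_pos: [0.4338, -0.2244, 0.2494]
ee_rot: [-2.154, -0.996, 0.433]
force: [0.6, -0.3, 0.5]
opening: 0.0655
```

```bash
python3 shot.py wrist w3; python3 - <<'E'
from ov import *; import pickle
s=pickle.load(open('pics/w3.pkl','rb'))
im=cv2.imread('pics/w3.png')
RK=(.4871,-.2756,-.118)
sg=box(RK,(-.035,.035),(-.1,.1),(0,.115),Y)
a=np.array([.4871,-.2756,.115]);sg.append((a,a+[0,0,.077],Rd));sg.append((SH,SH+[0,0,.02],G))
ov(lambda P:wproj(s,P),im,0,0,560,420,1,'pics/w3o.png',sg,1)
E
```

```text
clock 5.2 q [-0.7058  0.0881  2.2915 -0.5515  0.0022 -1.0246] p [ 0.4338 -0.2244  0.2494] F [ 0.58   -0.2751  0.4728] op 0.06547092580702306
[[ 0.6464  0.5236 -0.555 ]
 [ 0.763  -0.4478  0.4661]
 [-0.0045 -0.7248 -0.689 ]]
```

View pics/w3o.png

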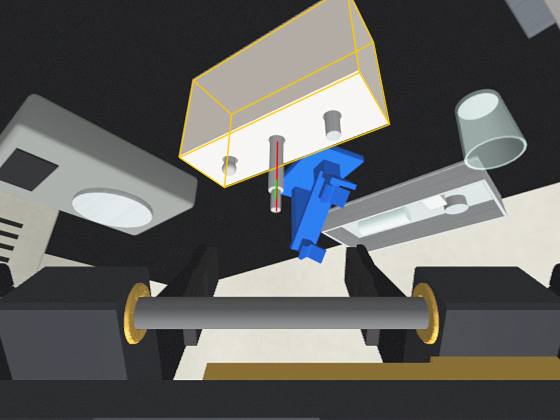

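View pics/w3.png

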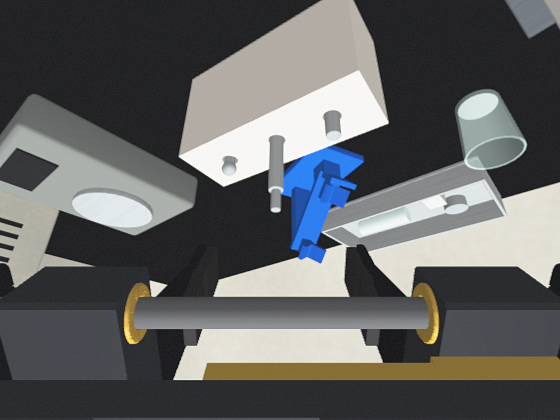

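```bash
cat > kin.py <<'E'
from h import *
Rz=lambda a:R.from_euler('z',a).as_matrix(); Ry=lambda a:R.from_euler('y',a).as_matrix()
# tool-down (q2+q3+q5=pi) : link z axis -> tool y ; jaw yaw=q1-q6
M=np.array([[1,0,0],[0,0,1],[0,-1,0]]).T  # placeholder fixed below
def fk(q,p):
    d1,a2,a3,L,lat,o1,o2=p
    A=Rz(q[0]); t=A@np.array([o1,lat,0])+[0,0,d1]
    B=A@Ry(q[1]); t=t+B@[0,0,a2]
    C=B@Ry(q[2]); t=t+C@[o2,0,a3]
    D=C@Rz(q[3]); E=D@Ry(q[4]); F=E@Rz(q[5]); t=t+F@[0,0,L]
    # F z = approach; F x at down pose
    T=np.column_stack([-F[:,0],F[:,2],F[:,1]])
    return t,T
P0=[.3,.35,.3,.25,.111,0,0]
E
python3 - <<'E'
from kin import *; import pickle
D=[]
D.append((np.array([.9875,.5285,1.4339,0,1.1814,-.1785]),np.array([.2457,.5738,.1844]),R.from_rotvec([-1.3749,-.9045,.9078]).as_matrix()))
for n in('w1','w2','w3'):
    s=pickle.load(open(f'pics/{n}.pkl','rb')); D.append((s['joints'],s['tcp_pos'],R.from_rotvec(s['ee_rot']).as_matrix()))
D.append((np.array([-.6533,.1151,1.9755,-.1444,.6712,-1.056]),np.array([.4292,-.2273,.2484]),R.from_rotvec([-1.891,-.544,.268]).as_matrix()))
for q,t,T in D: print((fk(q,P0)[1].T@T).round(3).tolist())
f=lambda p:np.ravel([fk(q,p)[0]-t for q,t,T in D])
r=least_squares(f,P0); print(r.x,r.fun.reshape(-1,3))
E
```

```text
[[1.0, -0.0, 0.0], [0.0, 1.0, 0.0], [-0.0, -0.0, 1.0]]
[[1.0, -0.0, 0.0], [0.0, 1.0, -0.0], [0.0, 0.0, 1.0]]
[[1.0, -0.0, -0.0], [-0.0, 1.0, -0.0], [0.0, 0.0, 1.0]]
[[1.0, 0.0, -0.0], [-0.0, 1.0, -0.0], [0.0, -0.0, 1.0]]
[[1.0, 0.0, -0.0], [-0.0, 1.0, -0.0], [0.0, 0.0, 1.0]]
[0.2739 0.5877 0.3913 0.3423 0.111  0.0005 0.114 ] [[-0.  0. -0.]
 [ 0. -0.  0.]
 [ 0. -0. -0.]
 [-0. -0. -0.]
 [-0. -0.  0.]]
```

```bash
cat >> kin.py <<'E'
PP=[0.2739,0.5877,0.3913,0.3423,0.111,0.0005,0.114]
LO=np.array([-3.08,-.75,.22,-1.43,0,-2.85]);HI=np.array([3.08,2.2,2.44,4.57,2.65,2.85])
def ik(p,T,q0s=None):
    best=None
    rng=np.random.default_rng(0)
    for k in range(25):
        q0=LO+(HI-LO)*rng.random(6) if (k or q0s is None) else np.clip(q0s,LO+1e-3,HI-1e-3)
        if k>0: q0[0]=np.arctan2(p[1],p[0])-.2
        def f(q):
            t,A=fk(q,PP); return np.r_[(t-p)*5,R.from_matrix(A.T@T).as_rotvec()]
        r=least_squares(f,q0,bounds=(LO,HI))
        if k==0 and r.cost<1e-8: return r.x,r.cost
        if best is None or r.cost<best[1]: best=(r.x,r.cost)
    return best
E
python3 - <<'E'
from kin import *
q0=np.array([-.7,.3,2.0,0,.4,-1.57])
for th in (45,35,25,15,0):
  for a in (-.7,):
    t=np.radians(th)
    Rp=toolR(np.sin(t)*az(a)-np.cos(t)*UP,az(a+np.pi/2))
    for d in(0,.06,.1):
        q,c=ik(SH+Rp[:,1]*(.019-d),Rp,q0); print('pick',th,d,q,c)
    ql,c=ik(SH+Rp[:,1]*.019+[0,0,.17],Rp,q0); print('   lift',ql,c)
E
```

```text
pick 45 0 [-0.7281  0.4847  2.268   3.0902  0.3967  1.5983] 3.0132391467289116e-31
pick 45 0.06 [-0.7324  0.3297  2.3219  3.063   0.296   1.6231] 7.329812741367339e-31
pick 45 0.1 [-0.7361  0.2123  2.3436  3.0132  0.2009  1.671 ] 5.800174885020657e-31
   lift [-0.7281  0.0723  2.0476  0.0845  0.2373 -1.6728] 4.304717297161212e-32
pick 35 0 [-0.7247  0.4111  2.1343  2.3681  0.0203  2.3239] 1.0054980703371906e-30
pick 35 0.06 [-0.7273  0.2589  2.1551  0.1335  0.1179 -1.7258] 8.837264388826788e-31
pick 35 0.1 [-0.7294  0.1539  2.1563  0.0768  0.2214 -1.6698] 5.234724372857771e-31
   lift [-0.7247  0.0856  1.9083  0.0277  0.5371 -1.6148] 1.2610763850726999e-23
pick 25 0 [-0.7218  0.3935  1.9962  0.0296  0.3158 -1.6187] 1.0779929647358587e-21
pick 25 0.06 [-0.7232  0.2598  1.9901  0.0223  0.4555 -1.6118] 1.1047607040563323e-30
pick 25 0.1 [-0.7243  0.1732  1.9753  0.0194  0.557  -1.6093] 6.273438776899138e-22
   lift [-0.7218  0.1288  1.7693  0.0127  0.8074 -1.5993] 1.659147740427508e-17
pick 15 0 [-0.7193  0.415   1.8564  0.0087  0.6084 -1.5966] 3.956389700498504e-18
pick 15 0.06 [-0.7199  0.3041  1.8266  0.0076  0.7492 -1.5956] 1.6323164229717488e-23
pick 15 0.1 [-0.7204  0.2355  1.7974  0.0071  0.847  -1.5952] 3.315308756211207e-20
   lift [-0.7193  0.1924  1.6319  0.0057  1.0556 -1.5922] 1.6845372496181654e-17
pick 0 0 [-0.7163  0.4952  1.6476 -0.      0.9987 -1.5871] 5.175040410872522e-21
pick 0 0.06 [-0.7163  0.4189  1.5843  0.      1.1384 -1.5871] 1.1296318635867583e-28
pick 0 0.1 [-0.7163  0.3751  1.5341  0.      1.2324 -1.5871] 2.187973709774668e-23
   lift [-0.7163  0.3127  1.4315  0.      1.3974 -1.5871] 1.0635324323038823e-30
```

```bash
cat >> kin.py <<'E'
def vdir(a): return tf(0,0,VB[2],a)[0]
vx=vdir([1,0,0]);vu=vdir([0,-.70711,.70711]);vn=vdir([0,.70711,.70711]);VF=tf(*VB,[0,.0636,.06])[0]
def place(th,s,dn=0,du=0,g=.019):
    t=np.radians(th); ty=-np.cos(t)*vu-np.sin(t)*vn   # th=45 -> down
    Rp=toolR(ty,vx); return VF+vu*(s+du)+vn*dn+Rp[:,1]*g,Rp
def regr(s,dn=0,g=.019):
    Rp=toolR(-vn,vx); return VF+vu*s+vn*dn+Rp[:,1]*g,Rp
sx_=tf(0,0,STAND[2],[1,0,0])[0]
def home(s,dz=0,dy=0,g=.019):
    Rp=toolR(-UP,sx_); return tf(*STAND,[0,.09-s-dy,.055+dz])[0]+Rp[:,1]*g,Rp
E
python3 - <<'E'
from kin import *
q0=np.array([-.3,.4,1.5,0,1.2,-.46])
for th in (45,25,20):
  q=q0
  for dn in(.10,.03,0):
    q,c=ik(*place(th,.148,dn,.006),q); print('place',th,dn,q,c, place(th,.148,dn,.006)[0])
q=q0
for dn in(.1,.05,0):
    q,c=ik(*regr(.078,dn),q); print('regrasp',dn,q,c,regr(.078,dn)[0])
for dz in(.15,.05,0):
    q,c=ik(*home(.078,dz),q); print('home',dz,q,c,home(.078,dz)[0])
E
```

```text
place 45 0.1 [-0.1284  0.4059  1.5448  0.      1.191  -0.2836] 1.036022543880586e-20 [0.5633 0.0392 0.2206]
place 45 0.03 [-0.2126  0.4721  1.5859 -0.      1.0836 -0.3678] 2.5984790414553224e-24 [ 0.571  -0.0097  0.1711]
place 45 0 [-0.2476  0.5042  1.597  -0.      1.0404 -0.4028] 2.028736023782882e-18 [ 0.5743 -0.0307  0.1499]
place 25 0.1 [-0.3111  0.4551  1.5189  0.3191  1.3416 -0.5667] 3.9010045748650104e-31 [0.5623 0.0456 0.2218]
place 25 0.03 [-0.3857  0.5334  1.5319  0.3115  1.2755 -0.6621] 5.490370876717914e-32 [ 0.57   -0.0033  0.1723]
place 25 0 [-0.416   0.5696  1.5311  0.308   1.25   -0.6999] 2.8319250072614825e-22 [ 0.5733 -0.0242  0.151 ]
place 20 0.1 [-0.351   0.4775  1.5119  0.3853  1.3885 -0.6223] 7.323421591287509e-28 [0.5621 0.0471 0.2224]
place 20 0.03 [-0.4228  0.5587  1.5171  0.3729  1.3321 -0.7161] 3.450146989267576e-29 [ 0.5697 -0.0018  0.1729]
place 20 0 [-0.452   0.5959  1.5129  0.3674  1.3105 -0.7527] 8.2780701311762e-21 [ 0.573  -0.0227  0.1517]
regrasp 0.1 [ 0.3662  0.6501  1.5694 -0.814   1.2564  0.6105] 9.09786801528183e-20 [0.5571 0.079  0.1724]
regrasp 0.05 [ 0.3075  0.6896  1.622  -0.8662  1.1614  0.6516] 1.289343018626552e-23 [0.5626 0.0441 0.1371]
regrasp 0 [ 0.247   0.7362  1.6642 -0.9299  1.0726  0.6993] 9.480628938853082e-23 [0.568  0.0092 0.1017]
home 0.15 [ 0.3784  0.4569  1.5645 -0.      1.1202  0.5819] 3.915500811163138e-30 [0.4816 0.3109 0.186 ]
home 0.05 [ 0.3784  0.5913  1.6545 -0.      0.8958  0.5819] 5.677727914603156e-18 [0.4816 0.3109 0.086 ]
home 0 [ 0.3784  0.669   1.6836 -0.      0.789   0.5819] 9.736639602550787e-31 [0.4816 0.3109 0.036 ]
```

```bash
cat >> kin.py <<'E'
TH=20; SG=.152
SH=np.array([.4862,-.2757,.012+SG])
_t=np.radians(TH); R_PICK=toolR(np.sin(_t)*az(AZP)-np.cos(_t)*UP,az(AZP+np.pi/2))
def pick(d,dz=0): return SH+R_PICK[:,1]*(.019-d)+[0,0,dz],R_PICK
E
python3 - <<'E'
from kin import *
from cell import bot
s=bot.get_state()
plan(s,*pick(.08)); print(pick(.08)[0],ik(*pick(.08),np.array([-.7,.3,2.0,0,.4,-1.57])))
E
```

```text
shift m [-0.0054  0.0559 -0.0152] rows 0.9303707608848687  turn [ 0.4157 -0.0011 -0.0043] deg 23.820674121705316
ROW [-0.0072, 0.0745, -0.0202, 0.8315, -0.0022, -0.0087]
[ 0.4702 -0.2623  0.2213] (array([-0.7211,  0.2333,  1.8911,  0.0116,  0.6682, -1.5997]), np.float64(1.840723819958062e-27))
```

>>> servo_tool --pt "-0.003 0.01 -0.01 0.4 0 0 -0.5" --pt "-0.005 0.03 -0.02 0.831 -0.002 -0.009 -0.5" --pt "-0.007 0.074 -0.02 0.831 -0.002 -0.009 -0.5" --pt "-0.007 0.074 -0.02 0.831 -0.002 -0.009 -0.5" --pt "-0.007 0.074 -0.02 0.831 -0.002 -0.009 -0.5"

```text
clock: 5.88
tcp_pos: [0.4714, -0.2616, 0.2215]
ee_rot: [-1.781, -0.83, 0.579]
force: [-0.2, 0.6, -0.2]
opening: 0.0653
```

```bash
python3 shot.py wrist w4; python3 - <<'E'
from ov import *; import pickle; from kin import *
s=pickle.load(open('pics/w4.pkl','rb'))
im=cv2.imread('pics/w4.png')
a=np.array([SH[0],SH[1],.115]);sg=[(a,a+[0,0,.077],Rd)]
ov(lambda P:wproj(s,P),im,0,0,560,420,1,'pics/w4o.png',sg,1)
print(wproj(s,[[SH[0],SH[1],.192],[SH[0],SH[1],.172],a]))
x0=200;ov(lambda P:wproj(s,P),im,200,100,120,150,3,'pics/w4z.png',sg,1)
plan(s,*pick(0))
E
```

```text
clock 5.875 q [-0.7192  0.2337  1.8903  0.0131  0.6675 -1.5992] p [ 0.4714 -0.2616  0.2215] F [-0.2479  0.6224 -0.1503] op 0.0653296425916754
[[ 0.6437  0.2634 -0.7185]
 [ 0.7653 -0.2199  0.605 ]
 [ 0.0014 -0.9393 -0.3431]]
[[279.4354 230.0018]
 [279.4768 212.4514]
 [279.572  172.2224]]
shift m [-0.0014  0.08    0.0006] rows 1.279881003678012  turn [0.0011 0.0001 0.0015] deg 0.10825786969575422
ROW [-0.0019, 0.1066, 0.0008, 0.0022, 0.0003, 0.003]
```

View pics/w4o.png

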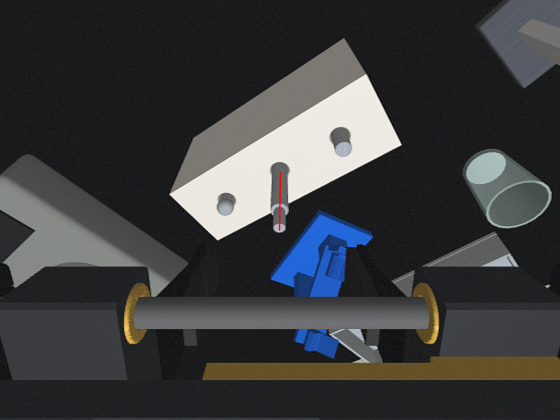

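View pics/w4z.png

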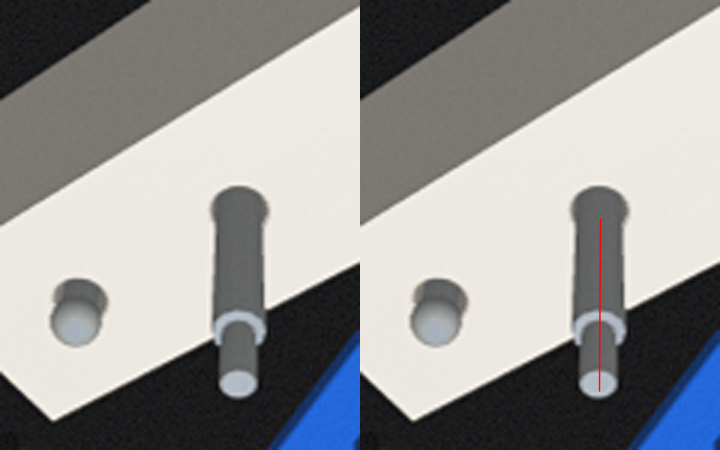

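>>> servo_tool --pt "0 0.02 0 0.002 0 0.003 0" --pt "-0.002 0.06 0 0.002 0 0.003 0" --pt "-0.002 0.09 0.001 0.002 0 0.003 0" --pt "-0.002 0.107 0.001 0.002 0 0.003 0" --pt "-0.002 0.107 0.001 0.002 0 0.003 0" --pt "-0.002 0.107 0.001 0.002 0 0.003 0.3" --pt "-0.002 0.107 0.001 0.002 0 0.003 0.5" --force 45

```text
clock: 6.8
tcp_pos: [0.4903, -0.2793, 0.1466]
ee_rot: [-1.782, -0.829, 0.58]
force: [1.0, 0.4, -0.5]
opening: 0.0309
```

>>> servo_tool --pt "0 0 0 0 0 0 1" --pt "0 0 0 0 0 0 1" --pt "0 0 0 0 0 0 1" --pt "0 0 0 0 0 0 1" --force 45

```text
clock: 7.3
tcp_pos: [0.4907, -0.2796, 0.147]
ee_rot: [-1.783, -0.829, 0.58]
force: [-0.9, 0.0, 1.6]
opening: 0.0059
```

```bash
python3 shot.py wrist w5; python3 - <<'E'
from kin import *
from cell import bot
s=bot.get_state(); plan(s,*pick(0,.19))
E
```

```text
clock 7.3 q [-0.7199  0.3911  1.9228  0.0145  0.4765 -1.6028] p [ 0.4907 -0.2796  0.147 ] F [-0.9079  0.0244  1.5785] op 0.005882106302745188
[[ 0.6439  0.2631 -0.7184]
 [ 0.7651 -0.2218  0.6045]
 [-0.0003 -0.9389 -0.3441]]
shift m [ 0.     -0.1774 -0.0656] rows 3.0262419108662004  turn [ 0.0022  0.0005 -0.0002] deg 0.1296993540966498
ROW [0.0, -0.2365, -0.0875, 0.0044, 0.001, -0.0004]
```

View pics/w5.png

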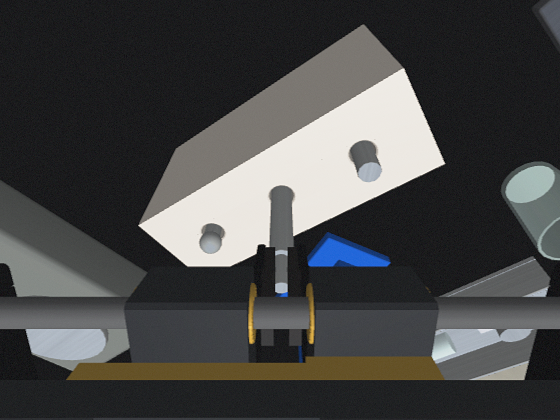

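>>> servo_tool --pt "0 0 0 0 0 0 1" --pt "0 0 0 0 0 0 1"

```text
clock: 7.6
tcp_pos: [0.4907, -0.2797, 0.147]
ee_rot: [-1.783, -0.829, 0.58]
force: [0.2, 0.9, 2.3]
opening: 0.0061
```

```bash
python3 - <<'E'
import cv2
im=cv2.imread('pics/w5.png')[150:330,210:350]; cv2.imwrite('pics/w5z.png',cv2.resize(im,None,fx=3.3,fy=3.3,interpolation=cv2.INTER_CUBIC))
E
```

```text
(no output)
```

View pics/w5z.png

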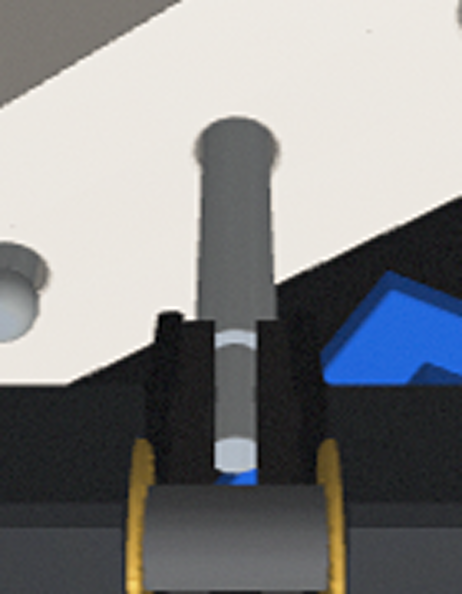

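>>> servo_tool --pt "0 -0.025 -0.009 0 0 0 1" --pt "0 -0.05 -0.018 0 0 0 1" --pt "0 -0.05 -0.018 0 0 0 1"

```text
clock: 7.98
tcp_pos: [0.491, -0.2798, 0.1878]
ee_rot: [-1.785, -0.83, 0.579]
force: [0.3, -0.4, -1.1]
opening: 0.0062
```

```bash
python3 shot.py wrist w6;python3 - <<'E'
import cv2
im=cv2.imread('pics/w6.png')[130:330,190:370]; cv2.imwrite('pics/w6z.png',cv2.resize(im,None,fx=3,fy=3,interpolation=cv2.INTER_CUBIC))
E
```

```text
clock 7.975 q [-0.7198  0.3213  1.8791  0.012   0.588  -1.5999] p [ 0.491  -0.2798  0.1878] F [ 0.3248 -0.4394 -1.0534] op 0.006204656688001132
[[ 0.6439  0.2645 -0.7179]
 [ 0.7651 -0.2231  0.604 ]
 [-0.0004 -0.9382 -0.346 ]]
```

View pics/w6z.png

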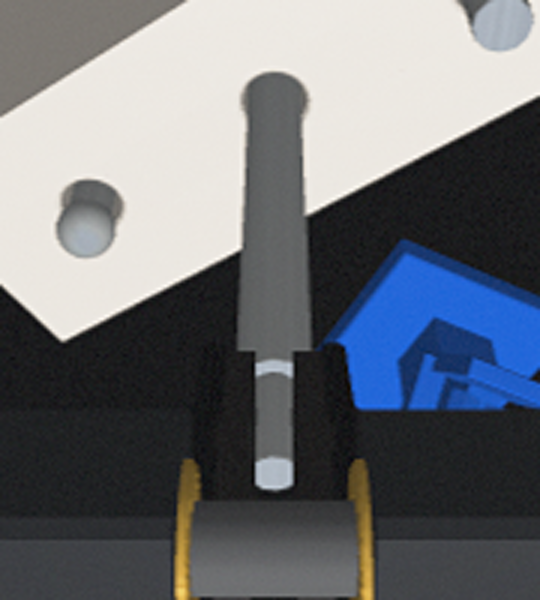

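>>> servo_tool --pt "0 -0.05 -0.0185 0 0 0 1" --pt "0 -0.125 -0.046 0 0 0 1" --pt "0 -0.188 -0.069 0 0 0 1" --pt "0 -0.188 -0.069 0 0 0 1" --pt "0 -0.188 -0.069 0 0 0 1"

```text
clock: 8.65
tcp_pos: [0.4892, -0.2783, 0.3346]
ee_rot: [-1.778, -0.827, 0.581]
force: [-0.7, -0.1, -2.1]
opening: 0.006
```

```bash
python3 shot.py wrist w7;python3 shot.py scene s7; python3 - <<'E'
from ov import *; import pickle; from kin import *
s=pickle.load(open('pics/w7.pkl','rb'))
im=cv2.imread('pics/w7.png')
Rt=R.from_rotvec(s['ee_rot']).as_matrix()
G0=s['tcp_pos']-Rt[:,1]*.019
foot=G0-UP*.152; top=G0+UP*.028
sg=[(foot,top,Rd)]
ov(lambda P:wproj(s,P),im,150,0,250,200,3,'pics/w7z.png',sg,1)
print(foot,top,wproj(s,[foot,top]))
sc=cv2.imread('pics/s7.png'); ov(lambda P:proj('scene',P),sc,90,100,160,130,5,'pics/s7z.png',sg,1)
print(s['force'])
plan(s,*place(TH,SG,.10,.006))
E
```

```text
clock 8.65 q [-0.7198  0.1353  1.6642  0.0078  0.9956 -1.5941] p [ 0.4892 -0.2783  0.3346] F [-0.6614 -0.061  -2.0965] op 0.006027555707532117
[[ 0.6439  0.2597 -0.7197]
 [ 0.7651 -0.2189  0.6056]
 [-0.0003 -0.9405 -0.3397]]
clock 8.7 q [-0.7198  0.136   1.665   0.0079  0.9957 -1.5941] p [ 0.4889 -0.278   0.3338] F [-0.2813 -0.0747 -1.8393] op 0.006309111511978862
[[ 0.644   0.2586 -0.72  ]
 [ 0.765  -0.218   0.606 ]
 [-0.0002 -0.9411 -0.3382]]
[ 0.4843 -0.2741  0.2005] [ 0.4843 -0.2741  0.3805] [[281.2558 131.1068]
 [281.5718 290.2875]]
[-0.6614 -0.061  -2.0965]
shift m [0.2941 0.0513 0.1798] rows 5.575324659810724  turn [ 0.7486  0.7332 -0.0332] deg 60.06603312432356
ROW [0.3921, 0.0684, 0.2397, 1.4972, 1.4663, -0.0664]
```

View pics/w7z.png

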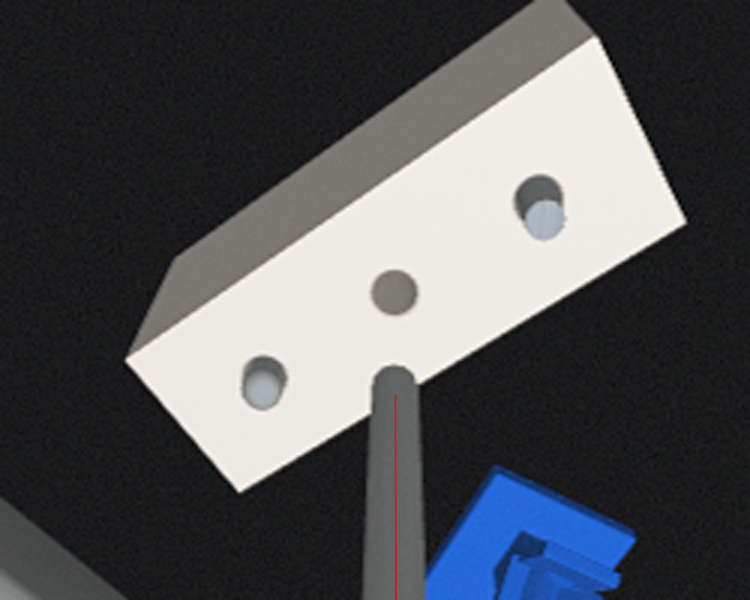

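View pics/s7z.png

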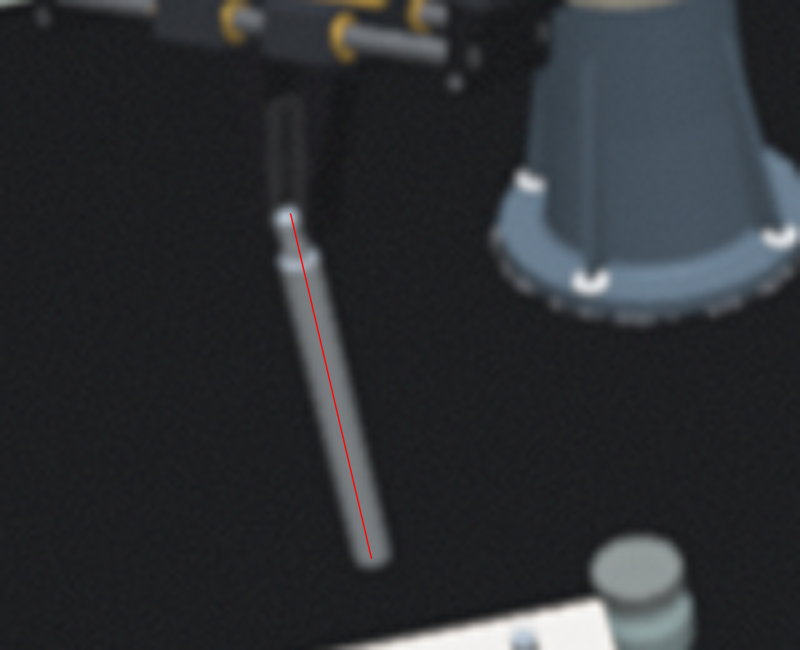

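```bash
python3 - <<'E'
from kin import *
from cell import bot
s=bot.get_state()
p,Rp=place(TH,SG,.19,.006); print(p, ik(p,Rp,np.array([-.35,.4,1.5,.38,1.38,-.6])))
plan(s,p,Rp)
# midpoint check of half-rot orientation foot
R0=R.from_rotvec(s['ee_rot']);w=(R0.inv()*R.from_matrix(Rp)).as_rotvec(); Rm=R0*R.from_rotvec(w/2)
e=R0.inv().apply(UP); print('mid shaft dir',Rm.apply(e), 'end',Rp@e, vu)
E
```

```text
[0.5527 0.1072 0.2889] (array([-0.2559,  0.3861,  1.4693,  0.3996,  1.4783, -0.4873]), np.float64(3.243756831572512e-23))
shift m [ 0.3358 -0.0253  0.2028] rows 6.289848355485185  turn [ 0.747   0.733  -0.0338] deg 59.993831655692546
ROW [0.4478, -0.0337, 0.2704, 1.4939, 1.466, -0.0676]
mid shaft dir [ 0.1292 -0.3642  0.9223] end [ 0.1086 -0.6957  0.7101] [ 0.1093 -0.6986  0.7071]
```

>>> servo_tool --pt "0.05 -0.05 0.03 0.15 0.15 0 1" --pt "0.13 -0.08 0.08 0.4 0.4 -0.01 1" --pt "0.21 -0.08 0.13 0.6 0.6 -0.02 1" --pt "0.29 -0.08 0.18 0.75 0.735 -0.03 1" --pt "0.37 -0.08 0.23 0.75 0.735 -0.034 1" --pt "0.448 -0.07 0.27 0.75 0.735 -0.034 1" --pt "0.448 -0.06 0.27 0.75 0.735 -0.034 1" --pt "0.448 -0.06 0.27 0.75 0.735 -0.034 1"

```text
clock: 9.75
tcp_pos: [0.5461, 0.114, 0.3037]
ee_rot: [-1.465, -0.441, 0.363]
force: [0.1, -0.3, -1.6]
opening: 0.0059
```

```bash
python3 - <<'E'
from kin import *
from cell import bot
s=bot.get_state();print(s['joints'],s['force'],s['opening'])
p,Rp=place(TH,SG,.13,.008); plan(s,p,Rp)
E
```

```text
[-0.0438  0.2949  1.4815  0.0804  1.3379 -0.5792] [ 0.0514 -0.2813 -1.6406] 0.005936872133201863
shift m [-0.0167  0.0522 -0.0529] rows 1.219141872125777  turn [ 0.3688  0.368  -0.0246] deg 29.883016086277472
ROW [-0.0223, 0.0696, -0.0705, 0.7376, 0.7359, -0.0491]
```

>>> servo_tool --pt "0 0 -0.01 0.25 0.25 -0.015 1" --pt "-0.01 0.02 -0.04 0.5 0.5 -0.03 1" --pt "-0.022 0.07 -0.07 0.738 0.736 -0.049 1" --pt "-0.022 0.07 -0.07 0.738 0.736 -0.049 1" --pt "-0.022 0.07 -0.07 0.738 0.736 -0.049 1"

```text
clock: 10.38
tcp_pos: [0.5593, 0.0637, 0.2474]
ee_rot: [-1.131, -0.086, 0.138]
force: [-0.3, 0.8, -1.3]
opening: 0.0061
```

```bash
python3 shot.py wrist w8;python3 shot.py scene s8; python3 - <<'E'
from ov import *; import pickle; from kin import *
s=pickle.load(open('pics/w8.pkl','rb'))
im=cv2.imread('pics/w8.png')
Rt=R.from_rotvec(s['ee_rot']).as_matrix()
e=toolR(np.sin(_t)*az(AZP)-np.cos(_t)*UP,az(AZP+np.pi/2)).T@UP if False else R_PICK.T@UP
d=Rt@e; G0=s['tcp_pos']-Rt[:,1]*.019
foot=G0-d*.152; top=G0+d*.028
sg=[(foot,top,Rd)]+vb(VB)
ov(lambda P:wproj(s,P),im,0,0,560,420,1,'pics/w8o.png',sg,1)
sc=cv2.imread('pics/s8.png'); ov(lambda P:proj('scene',P),sc,220,120,150,150,5,'pics/s8z.png',sg,1)
print(foot,top,d,vu,[ (foot-VF)@v for v in(vx,vu,vn)],[ (top-VF)@v for v in(vx,vu,vn)])
p,Rp=place(TH,SG,.03,.008); plan(s,p,Rp)
E
```

```text
clock 10.375 q [-0.3261  0.4436  1.4955  0.3886  1.4272 -0.5802] p [0.5593 0.0637 0.2474] F [-0.3141  0.8251 -1.2857] op 0.00610366683789512
[[ 0.9882 -0.0658 -0.1386]
 [ 0.1534  0.4182  0.8953]
 [-0.0009 -0.906   0.4233]]
clock 10.425 q [-0.3246  0.4421  1.4949  0.3887  1.4271 -0.5801] p [0.5596 0.0644 0.2483] F [-0.894   0.6113 -1.9536] op 0.006150466333216766
[[ 0.9879 -0.0645 -0.1408]
 [ 0.1549  0.4175  0.8954]
 [ 0.001  -0.9064  0.4224]]
[0.544  0.162  0.1572] [0.5636 0.0362 0.2844] [ 0.1092 -0.6992  0.7066] [ 0.1093 -0.6986  0.7071] [np.float64(-0.00013679236117162576), np.float64(0.007796449024272345), np.float64(0.12961959382458407)] [np.float64(-0.00016362684244716156), np.float64(0.18779721632893975), np.float64(0.12948533394581802)]
shift m [ 0.0003  0.0338 -0.0936] rows 1.5923068445344717  turn [-0.0007 -0.0014 -0.0004] deg 0.09525872590227193
ROW [0.0004, 0.045, -0.1248, -0.0015, -0.0029, -0.0007]
```

View pics/w8o.png

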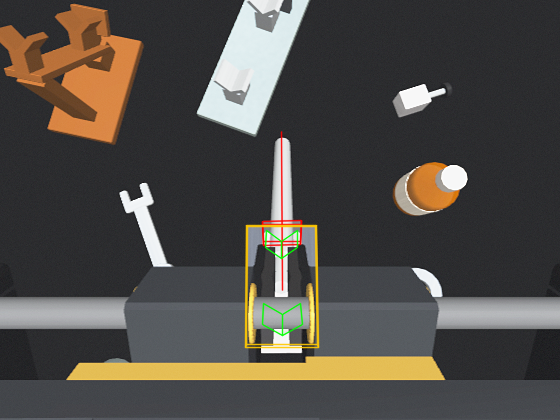

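View pics/s8z.png

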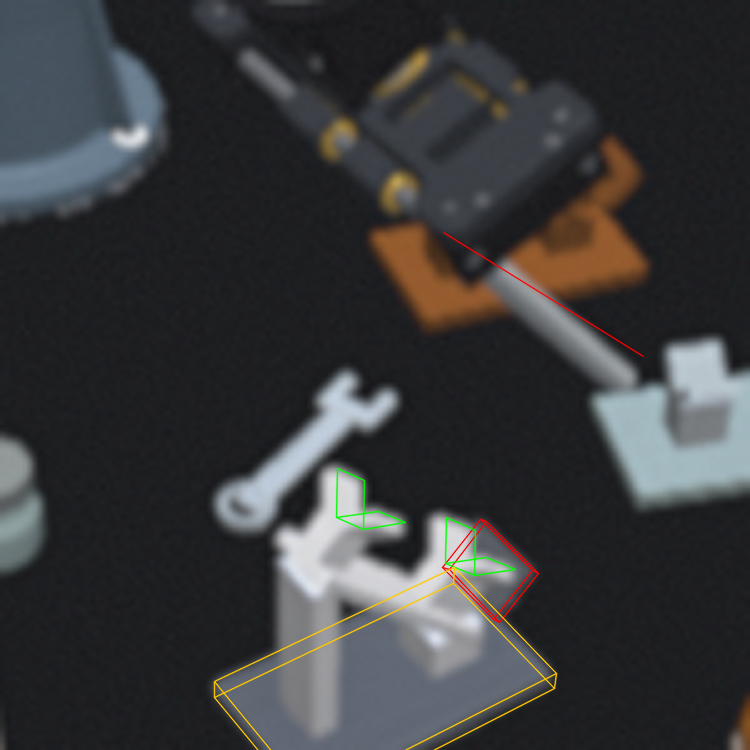

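```bash
python3 - <<'E'
from ov import *; import pickle; from kin import *
s=pickle.load(open('pics/w8.pkl','rb')); Rt=R.from_rotvec(s['ee_rot']).as_matrix(); G0=s['tcp_pos']-Rt[:,1]*.019
for a in (0,3,5,6,7,8,10):
    d=Rt@R.from_euler('x',np.radians(a)).apply(R_PICK.T@UP); foot=G0-d*.152; print(a,wproj(s,[foot])[0],proj('scene',[foot])[0],foot)
im=cv2.imread('pics/w8.png')[110:290,220:340]; cv2.imwrite('pics/w8z.png',cv2.resize(im,None,fx=4,fy=4,interpolation=cv2.INTER_CUBIC)[:600])
E
```

```text
0 [281.2074 130.7215] [348.1915 190.816 ] [0.544  0.162  0.1572]
3 [281.2135 122.595 ] [350.1613 188.2496] [0.5431 0.1674 0.1629]
5 [281.218  117.1505] [351.4304 186.5093] [0.5426 0.1709 0.167 ]
6 [281.2203 114.4196] [352.0513 185.6309] [0.5424 0.1725 0.169 ]
7 [281.2228 111.6828] [352.6629 184.7471] [0.5421 0.1742 0.1711]
8 [281.2253 108.9399] [353.2651 183.8583] [0.5419 0.1757 0.1732]
10 [281.2306 103.435 ] [354.4404 182.0659] [0.5414 0.1788 0.1775]
```

View pics/w8z.png

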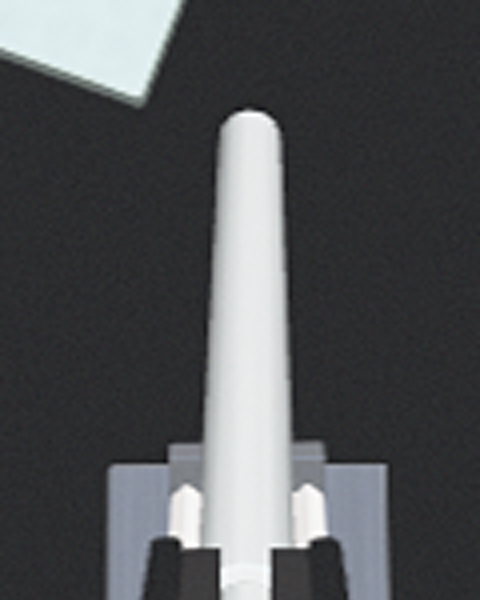

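```bash
python3 - <<'E'
from kin import *
from cell import bot
s=bot.get_state()
p,Rp=place(15.7,SG,.04,.008); plan(s,p,Rp)
E
```

```text
shift m [-0.0007  0.0313 -0.0844] rows 1.4395816591452077  turn [0.076  0.0021 0.0013] deg 4.357918148130954
ROW [-0.0009, 0.0417, -0.1125, 0.152, 0.0042, 0.0026]
```

>>> servo_tool --pt "0 0.005 -0.015 0.08 0.002 0.001 1" --pt "0 0.02 -0.055 0.152 0.004 0.003 1" --pt "-0.001 0.035 -0.095 0.152 0.004 0.003 1" --pt "-0.001 0.042 -0.112 0.152 0.004 0.003 1" --pt "-0.001 0.042 -0.112 0.152 0.004 0.003 1" --force 60

```text
clock: 11.1
tcp_pos: [0.5692, 0.0033, 0.1853]
ee_rot: [-1.057, -0.083, 0.141]
force: [-0.2, 0.2, -1.0]
opening: 0.0053
```

```bash
python3 shot.py wrist w9;python3 shot.py scene s9; python3 - <<'E'
from ov import *; import pickle; from kin import *
s=pickle.load(open('pics/w9.pkl','rb'))
im=cv2.imread('pics/w9.png')
Rt=R.from_rotvec(s['ee_rot']).as_matrix()
e=R.from_euler('x',np.radians(-4.3)).apply(R_PICK.T@UP)
d=Rt@e; G0=s['tcp_pos']-Rt[:,1]*.019
foot=G0-d*.152; top=G0+d*.028
sg=[(foot,top,Rd)]+vb(VB)
ov(lambda P:wproj(s,P),im,200,100,160,150,4,'pics/w9z.png',sg,1)
sc=cv2.imread('pics/s9.png'); ov(lambda P:proj('scene',P),sc,250,150,110,110,5,'pics/s9z.png',sg,1)
print(wproj(s,[foot]),proj('scene',[foot]),[ (foot-VF)@v for v in(vx,vu,vn)],[ (top-VF)@v for v in(vx,vu,vn)])
E
```

```text
clock 11.1 q [-0.4473  0.567   1.4972  0.4214  1.4012 -0.7444] p [0.5692 0.0033 0.1853] F [-0.245   0.1929 -0.9747] op 0.005268945047907947
[[ 0.9878 -0.0757 -0.1358]
 [ 0.1555  0.4834  0.8615]
 [ 0.0004 -0.8721  0.4893]]
clock 11.15 q [-0.4468  0.5662  1.4971  0.4217  1.4016 -0.7443] p [0.5692 0.0037 0.1859] F [ 0.1573  0.3618 -0.9628] op 0.005402437685119183
[[ 0.9878 -0.0753 -0.1365]
 [ 0.1559  0.4835  0.8613]
 [ 0.0011 -0.8721  0.4893]]
[[281.1998 142.2944]] [[326.2861 218.7655]] [np.float64(0.00015140545179689836), np.float64(0.007633635888700502), np.float64(0.04103843281390579)] [np.float64(0.00021402127087687128), np.float64(0.1876344440643244), np.float64(0.04104898865478902)]
```

View pics/w9z.png

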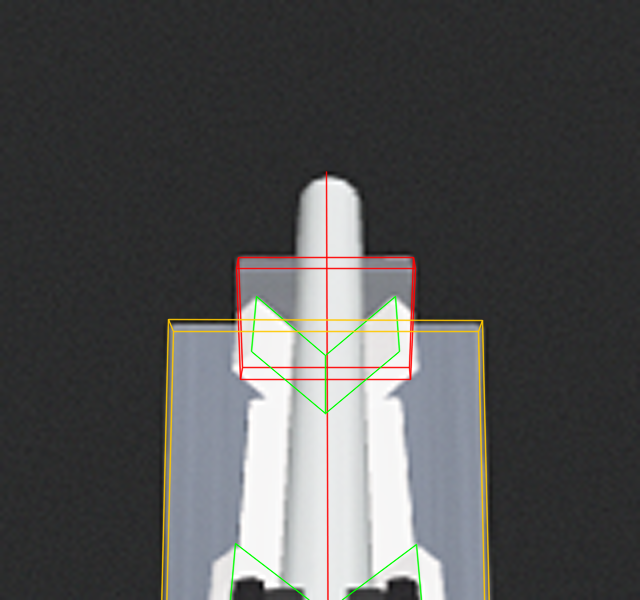

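View pics/s9z.png

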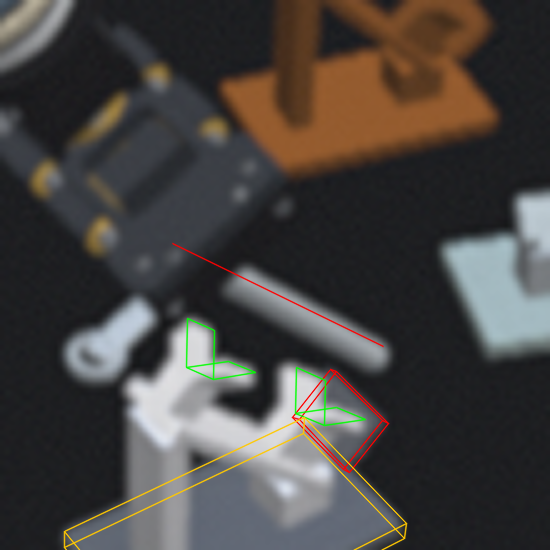

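```bash
python3 - <<'E'
from kin import *
from cell import bot
s=bot.get_state()
for dn in (.008,0):
    p,Rp=place(15,SG,dn,.008); plan(s,p,Rp)
E
```

```text
shift m [-0.0005  0.009  -0.0324] rows 0.5378272480808699  turn [0.0126 0.0021 0.0006] deg 0.7324538552732096
ROW [-0.0007, 0.0121, -0.0432, 0.0252, 0.0042, 0.0012]
shift m [-0.0005  0.0112 -0.0401] rows 0.6658189985401036  turn [0.0126 0.0021 0.0006] deg 0.7324538552732096
ROW [-0.0007, 0.0149, -0.0534, 0.0252, 0.0042, 0.0012]
```

>>> servo_tool --pt "0 0.002 -0.008 0.01 0.002 0.001 1" --pt "0 0.005 -0.018 0.02 0.004 0.001 1" --pt "-0.001 0.008 -0.028 0.025 0.004 0.001 1" --pt "-0.001 0.01 -0.036 0.025 0.004 0.001 1" --pt "-0.001 0.012 -0.043 0.025 0.004 0.001 1" --pt "-0.001 0.012 -0.043 0.025 0.004 0.001 1"

```text
clock: 11.95
tcp_pos: [0.5722, -0.0201, 0.162]
ee_rot: [-1.045, -0.081, 0.141]
force: [-0.5, 0.6, -1.0]
opening: 0.0053
```

```bash
python3 shot.py wrist w10; python3 - <<'E'
from ov import *; import pickle; from kin import *
s=pickle.load(open('pics/w10.pkl','rb'))
im=cv2.imread('pics/w10.png'); ov(lambda P:wproj(s,P),im,200,120,160,150,4,'pics/w10z.png',[],1)
for dn in (.004,0,-.004):
    p,Rp=place(15,SG,dn,.008); plan(s,p,Rp)
E
```

```text
clock 11.95 q [-0.4841  0.6125  1.4888  0.4204  1.3893 -0.7895] p [ 0.5722 -0.0201  0.162 ] F [-0.4775  0.594  -0.9814] op 0.005281912498148137
[[ 0.9881 -0.0775 -0.1332]
 [ 0.1541  0.4943  0.8555]
 [-0.0005 -0.8658  0.5004]]
shift m [ 0.0004  0.0008 -0.0036] rows 0.058764240601414414  turn [-0.0004 -0.0007 -0.0002] deg 0.0463172649649141
ROW [0.0005, 0.0011, -0.0047, -0.0008, -0.0013, -0.0004]
shift m [ 0.0004  0.0019 -0.0074] rows 0.12258288547489743  turn [-0.0004 -0.0007 -0.0002] deg 0.0463172649649141
ROW [0.0005, 0.0025, -0.0099, -0.0008, -0.0013, -0.0004]
shift m [ 0.0004  0.0029 -0.0113] rows 0.18652604705737233  turn [-0.0004 -0.0007 -0.0002] deg 0.0463172649649141
ROW [0.0005, 0.0039, -0.015, -0.0008, -0.0013, -0.0004]
```

View pics/w10z.png

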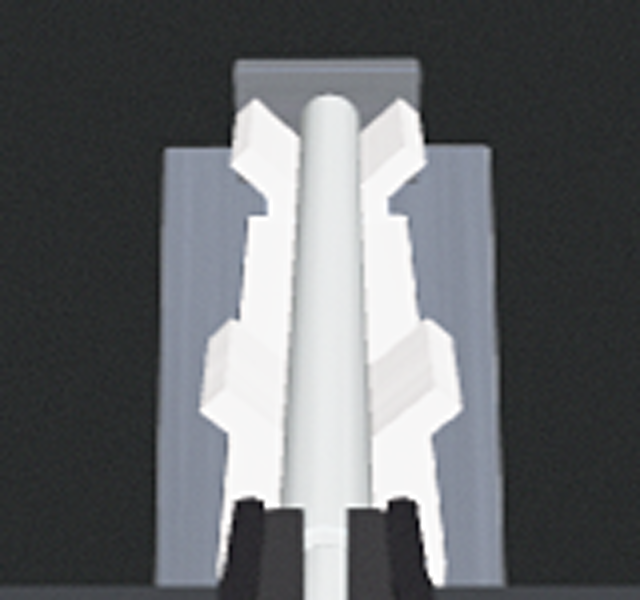

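>>> servo_tool --pt "0.0005 0.001 -0.004 0 0 0 1" --pt "0.0005 0.002 -0.007 0 0 0 1" --pt "0.0005 0.0025 -0.01 0 0 0 1" --pt "0.0005 0.0025 -0.01 0 0 0 1"

```text
clock: 12.5
tcp_pos: [0.5736, -0.0252, 0.1569]
ee_rot: [-1.044, -0.081, 0.14]
force: [0.3, 0.2, -0.3]
opening: 0.0054
```

```bash
cat > st.py <<'E'
from kin import *
from cell import bot
s=bot.get_state(); F=s['force']; print('F',F,'Fx,u,n',F@vx,F@vu,F@vn,'M',s['moment'],s['clock'])
Rt=R.from_rotvec(s['ee_rot']).as_matrix(); G0=s['tcp_pos']-Rt[:,1]*.019-VF; print('grasp x,u,n',G0@vx,G0@vu,G0@vn, 'op',s['opening'])
print('unit shares: +1mm u',Rt.T@vu/.75*.001,' +1mm n',Rt.T@vn/.75*.001)
E
python3 st.py
```

```text
F [ 0.2782  0.2197 -0.3304] Fx,u,n 0.308791939095029 -0.35669760828261804 -0.11057487185020444 M [-0.3153 -0.0929 -0.0869] 12.5
grasp x,u,n 0.00018390225920477885 0.16000397154336432 0.00028906863759266266 op 0.005439849398740572
unit shares: +1mm u [ 0.     -0.0013 -0.0003]  +1mm n [-0.     -0.0003  0.0013]
```

>>> servo_tool --pt "0 0.0003 -0.0013 0 0 0 1" --pt "0 0.0006 -0.0026 0 0 0 1" --pt "0 0.0006 -0.0026 0 0 0 1"

```text
clock: 12.88
tcp_pos: [0.5738, -0.0266, 0.1556]
ee_rot: [-1.044, -0.081, 0.14]
force: [-0.3, 0.7, -1.3]
opening: 0.0053
```

```bash
python3 st.py; python3 shot.py wrist w11; python3 shot.py scene s11; python3 - <<'E'
import cv2
im=cv2.imread('pics/w11.png')[120:270,200:360]; a=cv2.resize(im,None,fx=3,fy=3,interpolation=cv2.INTER_CUBIC)
im=cv2.imread('pics/s11.png')[190:270,250:340];b=cv2.resize(im,(506,450),interpolation=cv2.INTER_CUBIC)
import numpy as np; cv2.imwrite('pics/j11.png',cv2.resize(np.hstack([a,b]),None,fx=.8,fy=.8))
E
```

```text
F [-0.2765  0.6612 -1.2668] Fx,u,n -0.17100370195341258 -1.3879009314245088 -0.403663842477514 M [-0.3923 -0.0255 -0.023 ] 12.875
grasp x,u,n 0.0001858770878875697 0.1600955033068998 -0.0016513355260060342 op 0.005295054486386341
unit shares: +1mm u [ 0.     -0.0013 -0.0003]  +1mm n [-0.     -0.0003  0.0013]
clock 12.875 q [-0.4926  0.6249  1.4846  0.4187  1.3849 -0.7999] p [ 0.5738 -0.0266  0.1556] F [-0.2765  0.6612 -1.2668] op 0.005295054486386341
[[ 0.9881 -0.0772 -0.1333]
 [ 0.154   0.4949  0.8552]
 [-0.     -0.8655  0.5008]]
clock 12.925 q [-0.4926  0.6249  1.4846  0.4186  1.3849 -0.7999] p [ 0.5738 -0.0266  0.1556] F [ 0.1353  0.857  -0.4126] op 0.005534010431269772
[[ 0.9881 -0.0772 -0.1333]
 [ 0.1541  0.4948  0.8552]
 [-0.     -0.8656  0.5008]]
```

View pics/j11.png

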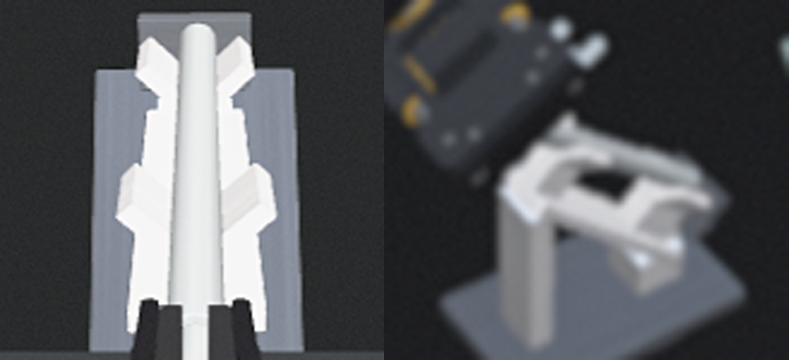

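>>> servo_tool --pt "0 0.0003 -0.0013 0 0 0 1" --pt "0 0.0006 -0.0026 0 0 0 1" --pt "0 0.0006 -0.0026 0 0 0 1"

```text
clock: 13.35
tcp_pos: [0.5741, -0.0281, 0.1542]
ee_rot: [-1.044, -0.081, 0.14]
force: [0.2, 1.1, 0.5]
opening: 0.0051
```

```bash
python3 st.py
```

```text
F [0.1537 1.0912 0.4665] Fx,u,n 0.32053509472967023 -0.41564016636555756 1.0753868210237834 M [-0.2322 -0.0195  0.0062] 13.35
grasp x,u,n 0.00019098771112611296 0.16015472628512245 -0.0036555189382607434 op 0.005076136746261044
unit shares: +1mm u [ 0.     -0.0013 -0.0003]  +1mm n [-0.     -0.0003  0.0013]
```

>>> servo_tool --pt "0 0.0003 -0.0013 0 0 0 1" --pt "0 0.0006 -0.0026 0 0 0 1" --pt "0 0.0006 -0.0026 0 0 0 1"

```text
clock: 13.72
tcp_pos: [0.5743, -0.0295, 0.1529]
ee_rot: [-1.044, -0.081, 0.14]
force: [-0.1, 1.6, 0.8]
opening: 0.0056
```

```bash
python3 st.py
```

```text
F [-0.1244  1.6308  0.8121] Fx,u,n 0.12919138126114638 -0.5786515632698981 1.7271076790914393 M [-0.135  -0.0793  0.0042] 13.725
grasp x,u,n 0.00019029591979362326 0.1601921496458999 -0.005625703928362646 op 0.005646411958507273
unit shares: +1mm u [ 0.     -0.0013 -0.0003]  +1mm n [-0.     -0.0003  0.0013]
```

>>> servo_tool --pt "0 0.0003 -0.0013 0 0 0 1" --pt "0 0.0006 -0.0026 0 0 0 1" --pt "0 0.0006 -0.0026 0 0 0 1"

```text
clock: 14.1
tcp_pos: [0.5745, -0.0308, 0.1514]
ee_rot: [-1.043, -0.081, 0.14]
force: [-0.6, 1.6, 1.0]
opening: 0.0051
```

```bash
python3 st.py;  python3 shot.py wrist w12; python3 shot.py scene s12; python3 - <<'E'
import cv2
im=cv2.imread('pics/w12.png')[120:270,200:360]; a=cv2.resize(im,None,fx=3,fy=3,interpolation=cv2.INTER_CUBIC)
im=cv2.imread('pics/s12.png')[190:270,250:340];b=cv2.resize(im,(506,450),interpolation=cv2.INTER_CUBIC)
import numpy as np; cv2.imwrite('pics/j12.png',cv2.resize(np.hstack([a,b]),None,fx=.8,fy=.8))
E
```

```text
F [-0.5644  1.6455  1.0415] Fx,u,n -0.30326304497666773 -0.4747921859171209 1.9477021455754604 M [-0.0657  0.0419 -0.0251] 14.1
grasp x,u,n 0.0001816573843650554 0.16013069160481974 -0.007565922586455692 op 0.005081001741789552
unit shares: +1mm u [ 0.     -0.0013 -0.0003]  +1mm n [-0.     -0.0003  0.0013]
clock 14.1 q [-0.4983  0.6328  1.4823  0.4176  1.3824 -0.8066] p [ 0.5745 -0.0308  0.1514] F [-0.5644  1.6455  1.0415] op 0.005081001741789552
[[ 0.9881 -0.0773 -0.133 ]
 [ 0.1538  0.4956  0.8548]
 [-0.0002 -0.8651  0.5016]]
clock 14.15 q [-0.4983  0.6328  1.4824  0.4175  1.3824 -0.8066] p [ 0.5744 -0.0308  0.1515] F [0.7969 1.7844 1.6345] op 0.0053317290490341885
[[ 0.9881 -0.0773 -0.133 ]
 [ 0.1539  0.4955  0.8549]
 [-0.0002 -0.8652  0.5015]]
```

View pics/j12.png

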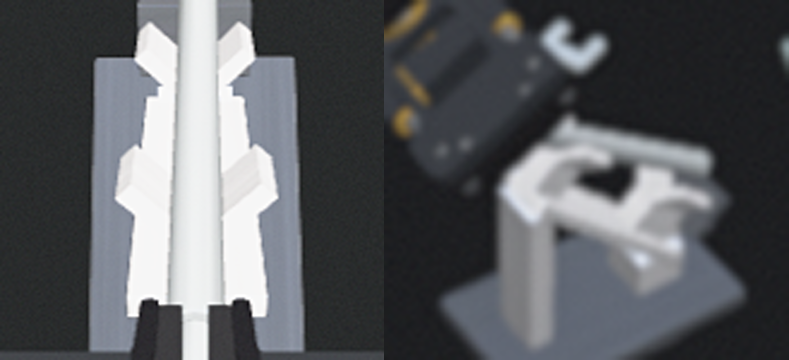

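```bash
python3 - <<'E'
from ov import *; import pickle; from kin import *
s=pickle.load(open('pics/w12.pkl','rb'));im=cv2.imread('pics/w12.png')
for dl in (0,.01,.015,.02,.025,.03):
    # line through (s=.114,n=0) with foot 114 away
    for du in (0.005,):
        a=np.arctan2(dl,.114); ft=VF+vu*.114-(.114-du)*(np.cos(a)*vu-np.sin(a)*vn); print(dl,np.degrees(a),wproj(s,[ft])[0],proj('scene',[ft])[0])
ov(lambda P:wproj(s,P),im,200,70,160,150,4,'pics/w12z.png',vb(VB),1)
E
```

```text
0 0.0 [280.9275 135.4495] [316.8244 231.6071]
0.01 5.013113755035808 [280.9222 125.6495] [319.0386 228.6559]
0.015 7.495857639729858 [280.9198 120.8093] [320.0682 227.1683]
0.02 9.950626687951603 [280.9176 116.0349] [321.0405 225.6833]
0.025 12.369061525925504 [280.9155 111.3444] [321.9523 224.2087]
0.03 14.743562836470735 [280.9137 106.754 ] [322.8017 222.7515]
```

View pics/w12z.png

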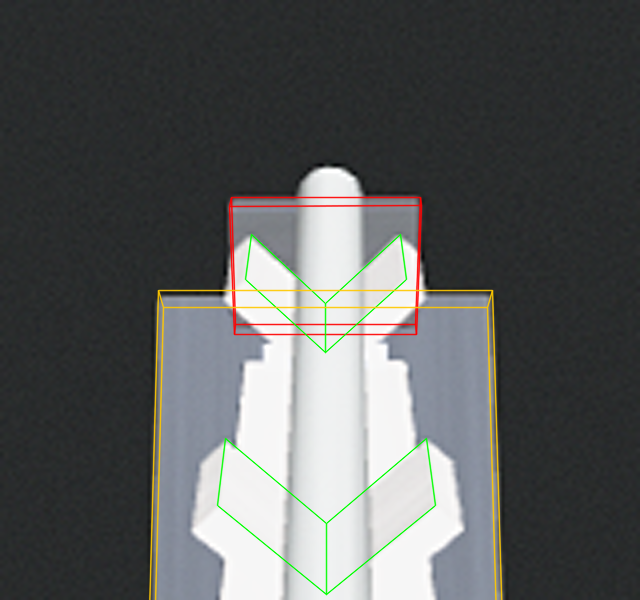

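```bash
python3 - <<'E'
from kin import *
from cell import bot
s=bot.get_state()
p,Rp=place(25.2,SG,.002,.0082); plan(s,p,Rp)
E
```

```text
shift m [-0.0002 -0.0028  0.0058] rows 0.10303995507082445  turn [-0.1797 -0.0007  0.0002] deg 10.295061272914865
ROW [-0.0003, -0.0037, 0.0077, -0.3594, -0.0014, 0.0004]
```

>>> servo_tool --pt "0 -0.001 0.003 -0.1 0 0 1" --pt "0 -0.0025 0.005 -0.22 -0.001 0 1" --pt "0 -0.0037 0.0077 -0.36 -0.001 0 1" --pt "0 -0.0037 0.0077 -0.36 -0.001 0 1"

```text
clock: 14.7
tcp_pos: [0.5737, -0.0258, 0.1578]
ee_rot: [-1.224, -0.098, 0.137]
force: [-0.1, 0.4, -1.1]
opening: 0.0052
```

```bash
python3 st.py;  python3 shot.py wrist w13; python3 shot.py scene s13; python3 - <<'E'
import cv2
im=cv2.imread('pics/w13.png')[90:240,200:360]; a=cv2.resize(im,None,fx=3,fy=3,interpolation=cv2.INTER_CUBIC)
im=cv2.imread('pics/s13.png')[190:270,250:340];b=cv2.resize(im,(506,450),interpolation=cv2.INTER_CUBIC)
import numpy as np; cv2.imwrite('pics/j13.png',cv2.resize(np.hstack([a,b]),None,fx=.8,fy=.8))
E
```

```text
F [-0.1467  0.4048 -1.145 ] Fx,u,n -0.0823720136303199 -1.108507438621133 -0.5108105714328853 M [-0.135   0.0702  0.038 ] 14.7
grasp x,u,n 0.00016976052719458457 0.15988398951766988 0.0037241229607693216 op 0.005202199804310418
unit shares: +1mm u [-0.     -0.0012 -0.0006]  +1mm n [ 0.     -0.0006  0.0012]
clock 14.7 q [-0.4159  0.5602  1.5244  0.3023  1.2615 -0.6963] p [ 0.5737 -0.0258  0.1578] F [-0.1467  0.4048 -1.145 ] op 0.005202199804310418
[[ 0.9876 -0.0517 -0.1484]
 [ 0.1572  0.3328  0.9298]
 [ 0.0013 -0.9416  0.3368]]
clock 14.75 q [-0.4172  0.5614  1.5239  0.3026  1.2618 -0.6967] p [ 0.5737 -0.0265  0.1573] F [-0.3894  1.0352 -0.8417] op 0.005208425435565255
[[ 0.9877 -0.0521 -0.1473]
 [ 0.1562  0.3336  0.9297]
 [ 0.0007 -0.9413  0.3376]]
```

View pics/j13.png

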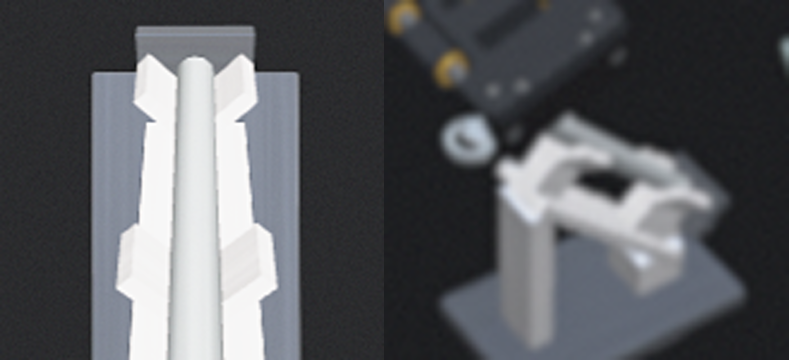

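>>> servo_tool --pt "0 0.0006 -0.0012 0 0 0 1" --pt "0 0.0012 -0.0024 0 0 0 1" --pt "0 0.0018 -0.0036 0 0 0 1" --pt "0 0.0018 -0.0036 0 0 0 1"

```text
clock: 15.3
tcp_pos: [0.5742, -0.0294, 0.1545]
ee_rot: [-1.223, -0.095, 0.135]
force: [-0.4, 1.0, -0.4]
opening: 0.0054
```

```bash
python3 st.py
```

```text
F [-0.4449  1.0174 -0.4362] Fx,u,n -0.2822524420723914 -1.0678630420564157 0.45098547653775045 M [-0.2233  0.0299  0.0083] 15.3
grasp x,u,n 8.855375904949503e-05 0.16017467485314318 -0.0011830468612135242 op 0.005361774515361002
unit shares: +1mm u [-0.     -0.0012 -0.0006]  +1mm n [ 0.     -0.0006  0.0012]
```

>>> servo_tool --pt "0 0.0005 -0.001 0 0 0 1" --pt "0 0.0009 -0.0018 0 0 0 1" --pt "0 0.0009 -0.0018 0 0 0 1"

```text
clock: 15.68
tcp_pos: [0.5746, -0.0303, 0.1536]
ee_rot: [-1.223, -0.096, 0.135]
force: [-0.1, 1.8, -0.4]
opening: 0.0051
```

```bash
python3 st.py;  python3 shot.py wrist w14; python3 shot.py scene s14; python3 - <<'E'
import cv2
im=cv2.imread('pics/w14.png')[90:240,200:360]; a=cv2.resize(im,None,fx=3,fy=3,interpolation=cv2.INTER_CUBIC)
im=cv2.imread('pics/s14.png')[190:270,250:340];b=cv2.resize(im,(506,450),interpolation=cv2.INTER_CUBIC)
import numpy as np; cv2.imwrite('pics/j14.png',cv2.resize(np.hstack([a,b]),None,fx=.8,fy=.8))
E
```

```text
F [-0.121   1.8159 -0.3744] Fx,u,n 0.16118714958532976 -1.546535482957585 1.0170988567319057 M [ 0.0587 -0.0909 -0.0476] 15.675
grasp x,u,n 0.00034180482432050185 0.16013043628427703 -0.0024734034188370058 op 0.0050748979643790455
unit shares: +1mm u [ 0.     -0.0012 -0.0006]  +1mm n [ 0.     -0.0006  0.0012]
clock 15.675 q [-0.4229  0.5682  1.5229  0.3027  1.2578 -0.7022] p [ 0.5746 -0.0303  0.1536] F [-0.121   1.8159 -0.3744] op 0.0050748979643790455
[[ 0.988  -0.0517 -0.1457]
 [ 0.1546  0.3343  0.9297]
 [ 0.0006 -0.941   0.3383]]
clock 15.725 q [-0.4229  0.5682  1.523   0.3027  1.2578 -0.7023] p [ 0.5745 -0.0303  0.1536] F [1.1092 1.2306 1.3587] op 0.005534049756130561
[[ 0.988  -0.0518 -0.1458]
 [ 0.1547  0.3343  0.9297]
 [ 0.0006 -0.941   0.3383]]
```

View pics/j14.png

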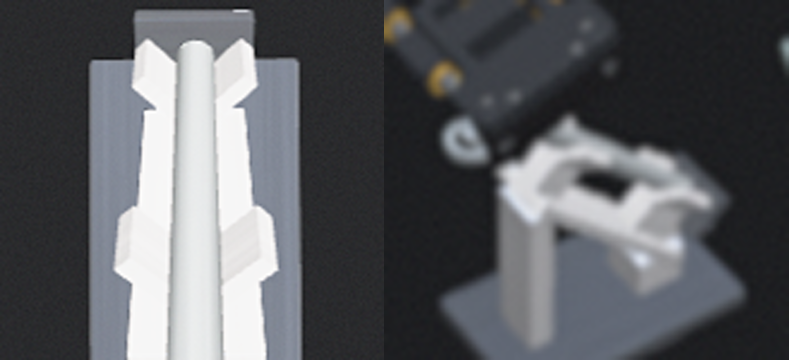

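```bash
python3 - <<'E'
from ov import *; import pickle; from kin import *
s=pickle.load(open('pics/w14.pkl','rb'));im=cv2.imread('pics/w14.png')
def circ(c,r,a,b,col): 
    t=np.linspace(0,2*np.pi,25); P=[c+r*(np.cos(k)*a+np.sin(k)*b) for k in t]; return [(P[i],P[i+1],col) for i in range(24)]
sg=vb(VB)
for n_,col in((0,Rd),(.004,Y)):
    c=VF+vu*.008+vn*n_; sg+=circ(c,.007,vx,vn,col)
    c2=VF+vu*.16; sg+=[(c+vx*.007,c2+vx*.007,col),(c-vx*.007,c2-vx*.007,col)]
ov(lambda P:wproj(s,P),im,210,90,145,140,5,'pics/w14z.png',sg,1)
E
```

```text
(no output)
```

View pics/w14z.png

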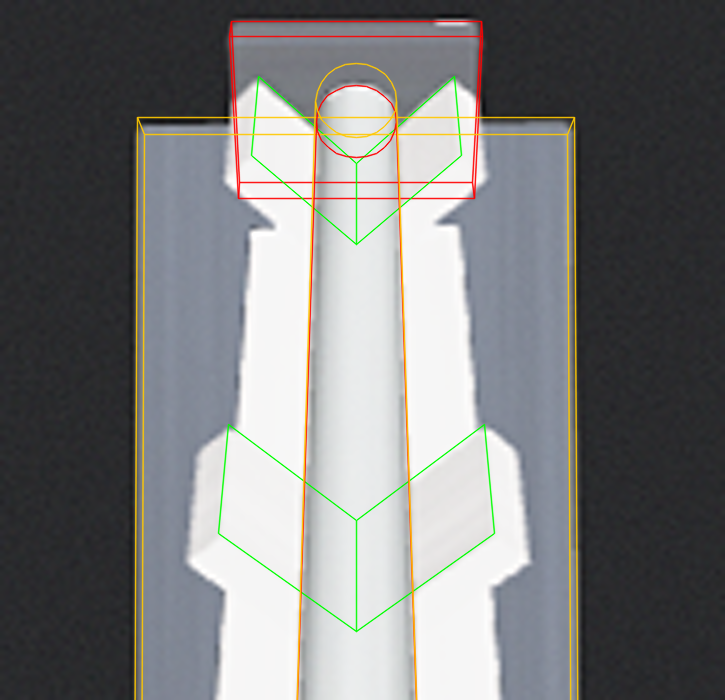

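>>> servo_tool --pt "0 0.0024 0.0012 0 0 0 1" --pt "0 0.0048 0.0024 0 0 0 1" --pt "0 0.0068 0.0034 0 0 0 1" --pt "0 0.0068 0.0034 0 0 0 1"

```text
clock: 16.27
tcp_pos: [0.574, -0.026, 0.1495]
ee_rot: [-1.223, -0.096, 0.135]
force: [1.5, 1.7, -0.0]
opening: 0.0053
```

```bash
python3 st.py
```

```text
F [ 1.5189  1.7228 -0.0148] Fx,u,n 1.7669907641189146 -1.0479784385939335 1.0270721231717983 M [-0.0334 -0.135  -0.0524] 16.275
grasp x,u,n 0.000405732419100701 0.15418415891803108 -0.002308732190127949 op 0.00526963090460656
unit shares: +1mm u [ 0.     -0.0012 -0.0006]  +1mm n [ 0.     -0.0006  0.0012]
```

>>> servo_tool --pt "0 0.0012 0.0006 0 0 0 1" --pt "0 0.0018 0.0009 0 0 0 1" --pt "0 0.0018 0.0009 0 0 0 1"

```text
clock: 16.65
tcp_pos: [0.5743, -0.0259, 0.1491]
ee_rot: [-1.225, -0.097, 0.134]
force: [-0.6, -2.6, 5.5]
opening: 0.0052
```

```bash
python3 st.py
```

```text
F [-0.555  -2.6001  5.4679] Fx,u,n -0.9502503650960947 5.622197942328716 2.1106559090117596 M [-0.4673  0.1611  0.0466] 16.65
grasp x,u,n 0.0007152080057592283 0.15385141445329859 -0.002603240930430087 op 0.005187804471740931
unit shares: +1mm u [ 0.     -0.0012 -0.0006]  +1mm n [ 0.     -0.0006  0.0012]
```

>>> servo_tool --pt "0 0.001 0.0005 0 0 0 1" --pt "0 0.001 0.0005 0 0 0 1"

```text
clock: 16.9
tcp_pos: [0.5743, -0.026, 0.149]
ee_rot: [-1.226, -0.097, 0.134]
force: [-0.2, -2.4, 5.9]
opening: 0.0049
```

```bash
python3 st.py
```

```text
F [-0.1514 -2.3763  5.8611] Fx,u,n -0.5169333343190579 5.788019409586132 2.500897163920614 M [-0.3813  0.2063  0.071 ] 16.9
grasp x,u,n 0.0007229037260317248 0.1538824369915812 -0.0026414478156583654 op 0.004940906212845571
unit shares: +1mm u [ 0.     -0.0012 -0.0006]  +1mm n [ 0.     -0.0006  0.0012]
```

>>> servo_tool --pt "0 0 0 0 0 0 0.5" --pt "0 0 0 0 0 0 0" --pt "0 0 0 0 0 0 -0.2" --pt "0 0 0 0 0 0 -0.2" --pt "0 0 0 0 0 0 -0.2"

```text
clock: 17.52
tcp_pos: [0.5742, -0.0259, 0.1489]
ee_rot: [-1.226, -0.097, 0.134]
force: [-0.4, 0.2, 1.2]
opening: 0.0467
```

```bash
python3 st.py
```

```text
F [-0.3953  0.1558  1.1766] Fx,u,n -0.3664861698859588 0.6799538778531486 0.9840059758331938 M [-0.1878 -0.0001 -0.0126] 17.525
grasp x,u,n 0.0006340759214733815 0.15363714985163499 -0.0026557725877118243 op 0.04670903764842971
unit shares: +1mm u [ 0.     -0.0012 -0.0006]  +1mm n [ 0.     -0.0006  0.0012]
```

>>> servo_tool --pt "0 -0.015 0 0 0 0 -0.2" --pt "0 -0.06 0 0 0 0 -0.2" --pt "0 -0.12 0 0 0 0 -0.2" --pt "0 -0.16 0 0 0 0 -0.2" --pt "0 -0.16 0 0 0 0 -0.2"

```text
clock: 18.15
tcp_pos: [0.5821, -0.0674, 0.2649]
ee_rot: [-1.229, -0.102, 0.129]
force: [0.0, 0.2, -0.6]
opening: 0.0518
```

```bash
python3 shot.py wrist w15; python3 shot.py scene s15; python3 - <<'E'
from ov import *; import pickle; from kin import *
s=pickle.load(open('pics/w15.pkl','rb'));im=cv2.imread('pics/w15.png')
def circ(c,r,a,b,col): 
    t=np.linspace(0,2*np.pi,25); P=[c+r*(np.cos(k)*a+np.sin(k)*b) for k in t]; return [(P[i],P[i+1],col) for i in range(24)]
sg=vb(VB)
for u_,r,col in((0,.007,Rd),(.16,.007,Rd),(.18,.0045,G)): sg+=circ(VF+vu*u_,r,vx,vn,col)
c=wproj(s,[VF+vu*.09])[0]; print(c)
x0=int(c[0])-50;y0=max(0,int(c[1])-75)
ov(lambda P:wproj(s,P),im,x0,y0,100,150,4,'pics/w15z.png',sg,1)
sc=cv2.imread('pics/s15.png'); ov(lambda P:proj('scene',P),sc,250,185,80,90,5,'pics/s15z.png',sg,1)
E
```

```text
clock 18.15 q [-0.4719  0.4668  1.3645  0.2772  1.51   -0.6723] p [ 0.5821 -0.0674  0.2649] F [ 0.0015  0.2418 -0.6248] op 0.051849925384036086
[[ 0.9881 -0.0437 -0.1475]
 [ 0.1536  0.329   0.9318]
 [ 0.0078 -0.9433  0.3318]]
clock 18.2 q [-0.4713  0.4685  1.3678  0.2771  1.5095 -0.6723] p [ 0.5807 -0.0664  0.263 ] F [-0.2832 -0.2566 -0.1193] op 0.05240738085557826
[[ 0.9881 -0.0477 -0.1466]
 [ 0.1541  0.3308  0.931 ]
 [ 0.0041 -0.9425  0.3342]]
[277.9706 147.8112]
```

View pics/w15z.png

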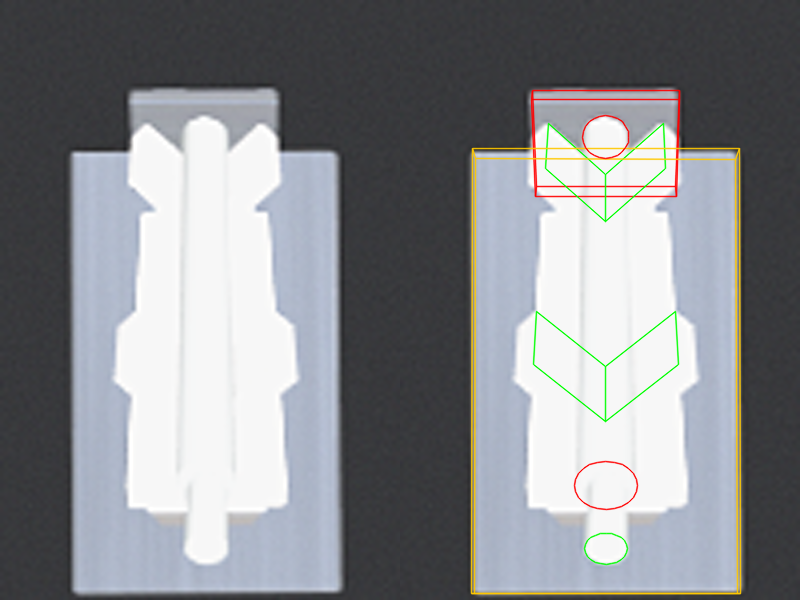

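View pics/s15z.png

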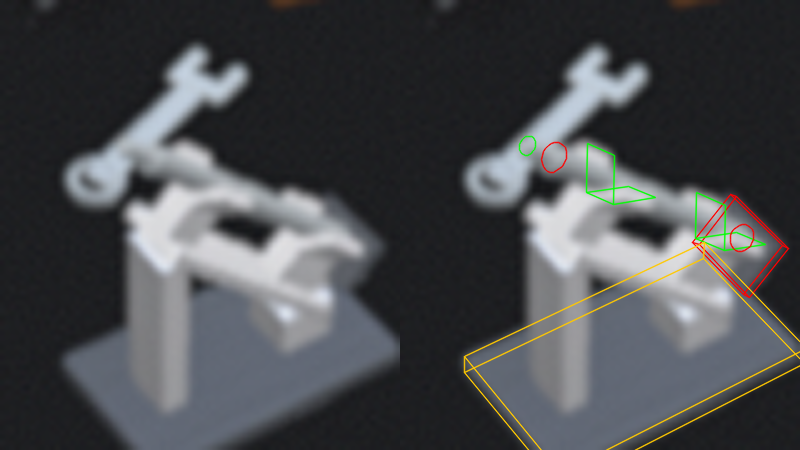

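```bash
python3 - <<'E'
from kin import *
from cell import bot
s=bot.get_state()
p,Rp=regr(.082,.11); plan(s,p,Rp); print(p)
plan(s,p+[0,0,.05],Rp)
q=np.array([-.4,.46,1.36,.28,1.5,-.67])
for f in (0.25,.5,.75,1):
    th=25+65*f; t=np.radians(th); Rm=toolR(-np.cos(t)*vu-np.sin(t)*vn,vx); pm=s['tcp_pos']*(1-f)+(p+[0,0,.05*(f<1)])*f
    q,c=ik(pm,Rm,q); print(f,q,c,pm)
E
```

```text
shift m [-0.0002  0.1255  0.1152] rows 2.725514576890538  turn [-1.1279 -0.0004  0.0016] deg 64.62529067645019
ROW [-0.0003, 0.1673, 0.1536, -2.2558, -0.0009, 0.0031]
[0.5564 0.0832 0.1823]
shift m [-0.0001  0.0784  0.132 ] rows 2.456474440270984  turn [-1.1279 -0.0004  0.0016] deg 64.62529067645019
ROW [-0.0002, 0.1045, 0.176, -2.2558, -0.0009, 0.0031]
0.25 [-0.28    0.3941  1.465   0.0614  1.3106 -0.4519] 3.8948318748581184e-21 [ 0.574  -0.0284  0.2544]
0.5 [-0.0524  0.3837  1.5261 -0.2297  1.1953 -0.1269] 7.716048707096536e-31 [0.5681 0.0088 0.2471]
0.75 [ 0.1768  0.4472  1.5447 -0.5388  1.2144  0.2303] 5.4248078050315084e-30 [0.5623 0.046  0.2397]
1 [ 0.3731  0.6379  1.5588 -0.806   1.2761  0.5973] 5.126670542426452e-29 [0.5564 0.0832 0.1823]
```

>>> servo_tool --pt "0 0 0.04 -0.3 0 0 -0.2" --pt "0 0 0.1 -0.6 0 0.001 -0.2" --pt "0 0.03 0.176 -1 0 0.002 -0.2" --pt "0 0.08 0.176 -1 0 0.002 -0.2" --pt "0 0.1 0.176 -1 0 0.002 -0.2"

```text
clock: 18.88
tcp_pos: [0.5535, 0.0852, 0.2323]
ee_rot: [-1.724, -0.135, 0.124]
force: [-0.5, -0.6, -0.8]
opening: 0.0524
```

```bash
python3 - <<'E'
from kin import *
from cell import bot
s=bot.get_state(); print(s['tcp_pos'],s['joints'])
p,Rp=regr(.082,.11); plan(s,p,Rp)
E
```

```text
[0.5535 0.0852 0.2323] [ 0.0497  0.3971  1.5363 -0.1679  1.2015 -0.0517]
shift m [0.0029 0.0498 0.0054] rows 0.8023440433800564  turn [-0.6286  0.0083 -0.0028] deg 36.02138636981331
ROW [0.0039, 0.0664, 0.0072, -1.2573, 0.0166, -0.0057]
```

>>> servo_tool --pt "0.002 0 0 -0.3 0.005 0 -0.2" --pt "0.004 0.01 0.005 -0.65 0.01 0 -0.2" --pt "0.004 0.03 0.007 -1 0.015 -0.005 -0.2" --pt "0.004 0.04 0.007 -1 0.015 -0.005 -0.2"

```text
clock: 19.38
tcp_pos: [0.5545, 0.0857, 0.198]
ee_rot: [-2.223, -0.168, 0.095]
force: [-0.3, -0.4, 0.4]
opening: 0.0519
```

```bash
python3 - <<'E'
from kin import *
from cell import bot
s=bot.get_state(); print(s['tcp_pos'],s['joints'])
p,Rp=regr(.082,.09); plan(s,p,Rp)
E
```

```text
[0.5545 0.0857 0.198 ] [ 0.3234  0.566   1.5521 -0.6869  1.2464  0.4663]
shift m [0.0018 0.0339 0.0048] rows 0.5484417341311738  turn [-0.1283  0.0062 -0.0067] deg 7.367599602124016
ROW [0.0024, 0.0452, 0.0064, -0.2565, 0.0124, -0.0133]
```

>>> servo_tool --pt "0.001 0.01 0.003 -0.13 0.006 -0.007 -0.2" --pt "0.0024 0.045 0.0064 -0.256 0.012 -0.013 -0.2" --pt "0.0024 0.045 0.0064 -0.256 0.012 -0.013 -0.2"

```text
clock: 19.75
tcp_pos: [0.5575, 0.0663, 0.1663]
ee_rot: [-2.35, -0.174, 0.081]
force: [-0.4, 0.2, 0.4]
opening: 0.052
```

```bash
python3 shot.py wrist w16; python3 - <<'E'
from ov import *; import pickle; from kin import *
s=pickle.load(open('pics/w16.pkl','rb'));im=cv2.imread('pics/w16.png')
def circ(c,r,a,b,col): 
    t=np.linspace(0,2*np.pi,25); P=[c+r*(np.cos(k)*a+np.sin(k)*b) for k in t]; return [(P[i],P[i+1],col) for i in range(24)]
sg=vb(VB)
for u_,r,col in((0,.007,Rd),(.16,.007,Rd),(.18,.0045,G)): sg+=circ(VF+vu*u_,r,vx,vn,col)
ov(lambda P:wproj(s,P),im,0,0,560,420,1,'pics/w16o.png',sg,1)
ov(lambda P:wproj(s,P),im,200,90,160,150,4,'pics/w16z.png',[],1)
p,Rp=regr(.082,0); plan(s,p,Rp)
E
```

```text
clock 19.75 q [ 0.3451  0.6545  1.5827 -0.8219  1.2379  0.6092] p [0.5575 0.0663 0.1663] F [-0.3918  0.241   0.3968] op 0.05203492232689714
[[ 0.9887  0.1016 -0.1105]
 [ 0.15   -0.6991  0.6991]
 [-0.0063 -0.7078 -0.7064]]
shift m [0.0023 0.0868 0.0005] rows 1.3886623675727559  turn [-0.001   0.0012 -0.0077] deg 0.448640230833503
ROW [0.003, 0.1157, 0.0007, -0.0019, 0.0023, -0.0154]
```

View pics/w16o.png

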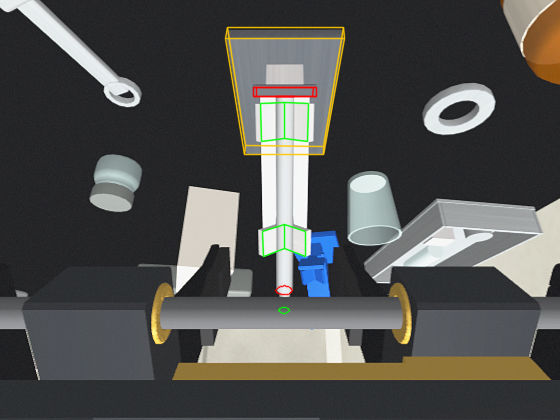

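View pics/w16z.png

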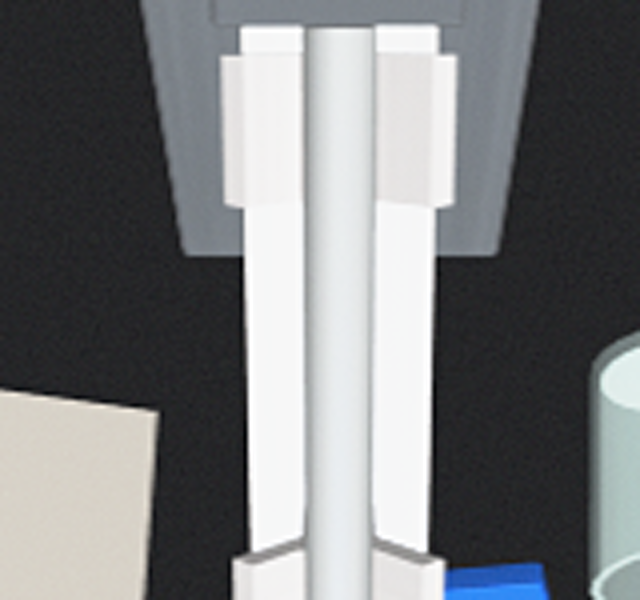

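```bash
python3 - <<'E'
import cv2
im=cv2.imread('pics/w16.png')[80:125,250:320]; cv2.imwrite('pics/w16f.png',cv2.resize(im,None,fx=10,fy=10,interpolation=cv2.INTER_CUBIC))
E
```

```text
(no output)
```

View pics/w16f.png

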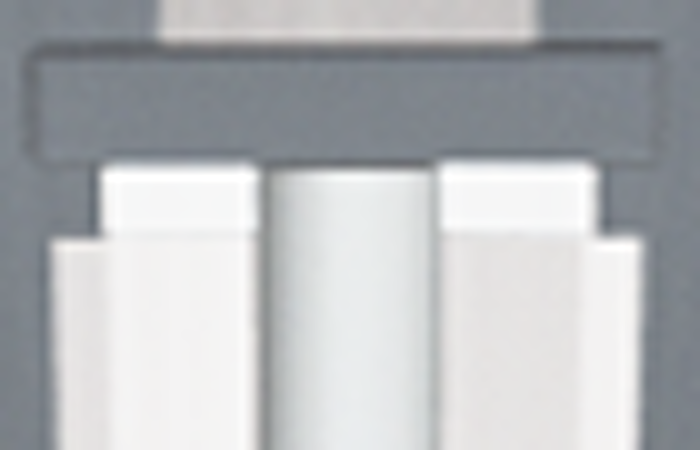

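>>> servo_tool --pt "0.001 0.02 0 0 0.001 -0.005 -0.2" --pt "0.002 0.055 0 0 0.002 -0.01 -0.2" --pt "0.003 0.09 0.0007 0 0.002 -0.015 -0.2" --pt "0.003 0.11 0.0007 0 0.002 -0.015 -0.2" --pt "0.003 0.116 0.0007 0 0.002 -0.015 -0.2" --pt "0.003 0.116 0.0007 0 0.002 -0.015 -0.2" --force 50

```text
clock: 20.55
tcp_pos: [0.5701, 0.0067, 0.1063]
ee_rot: [-2.349, -0.185, 0.071]
force: [-0.2, 0.6, -0.4]
opening: 0.052
```

```bash
python3 st.py; python3 shot.py wrist w17
```

```text
F [-0.2254  0.6318 -0.3935] Fx,u,n -0.12504477262004854 -0.7442535008453528 0.18782334275537088 M [0.3767 0.1108 0.0141] 20.55
grasp x,u,n 0.0016582750940614486 0.08321345082417583 0.0013138124462795178 op 0.051957947545192014
unit shares: +1mm u [ 0.     -0.     -0.0013]  +1mm n [ 0.     -0.0013  0.    ]
clock 20.55 q [ 0.242   0.728   1.6626 -0.9291  1.0726  0.6911] p [0.5701 0.0067 0.1063] F [-0.2254  0.6318 -0.3935] op 0.051957947545192014
[[ 0.988   0.1121 -0.1067]
 [ 0.1547 -0.6972  0.7   ]
 [ 0.004  -0.7081 -0.7061]]
```

View pics/w17.png

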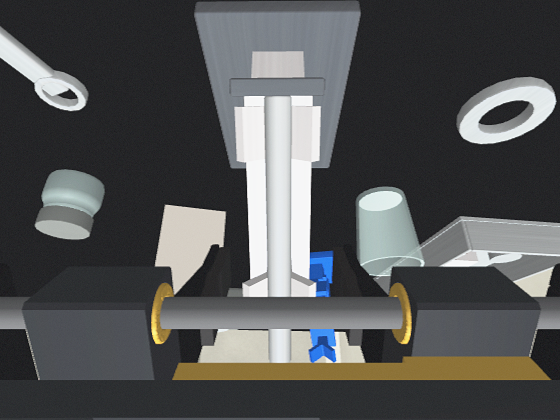

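>>> servo_tool --pt "-0.0022 0.0015 0.001 0 0 0 0.1" --pt "-0.0022 0.0015 0.001 0 0 0 0.3" --pt "-0.0022 0.0015 0.001 0 0 0 0.6" --pt "-0.0022 0.0015 0.001 0 0 0 1" --pt "-0.0022 0.0015 0.001 0 0 0 1" --pt "-0.0022 0.0015 0.001 0 0 0 1" --pt "-0.0022 0.0015 0.001 0 0 0 1" --force 50

```text
clock: 21.48
tcp_pos: [0.5687, 0.0066, 0.1052]
ee_rot: [-2.349, -0.186, 0.071]
force: [-0.1, 0.2, 0.4]
opening: 0.0006
```

```bash
python3 st.py; python3 - <<'E'
from kin import *
from cell import bot
s=bot.get_state(); 
p,Rp=regr(.083,.10); plan(s,p,Rp)
E
```

```text
F [-0.1475  0.2218  0.3873] Fx,u,n -0.11147683083766664 0.10273599103828382 0.4449579705019795 M [ 0.4116  0.1343 -0.0239] 21.475
grasp x,u,n 0.00020959105127101897 0.08234917172800249 0.0005311780193595003 op 0.0006141637947742641
unit shares: +1mm u [ 0.     -0.     -0.0013]  +1mm n [ 0.     -0.0013  0.    ]
shift m [ 0.0001 -0.0995 -0.0005] rows 1.5915493983200337  turn [-0.0014 -0.0027  0.0036] deg 0.2720116110510735
ROW [0.0001, -0.1326, -0.0007, -0.0028, -0.0054, 0.0073]
```

```bash
python3 shot.py wrist w18; python3 shot.py scene s18; python3 - <<'E'
import cv2
im=cv2.imread('pics/w18.png')[220:400,200:360]; cv2.imwrite('pics/w18z.png',cv2.resize(im,None,fx=4,fy=3.3,interpolation=cv2.INTER_CUBIC))
im=cv2.imread('pics/s18.png')[170:280,240:350]; cv2.imwrite('pics/s18z.png',cv2.resize(im,None,fx=5,fy=5,interpolation=cv2.INTER_CUBIC))
E
```

```text
clock 21.475 q [ 0.2424  0.7286  1.6672 -0.9317  1.0692  0.6962] p [0.5687 0.0066 0.1052] F [-0.1475  0.2218  0.3873] op 0.0006141637947742641
[[ 0.9879  0.1128 -0.1068]
 [ 0.1552 -0.6971  0.7   ]
 [ 0.0045 -0.7081 -0.7061]]
clock 21.525 q [ 0.2424  0.7286  1.6672 -0.9316  1.0692  0.6962] p [0.5687 0.0065 0.1052] F [-0.0257 -0.4336 -0.1335] op 0.00032660633800870236
[[ 0.9879  0.1127 -0.1068]
 [ 0.1552 -0.6971  0.7   ]
 [ 0.0045 -0.7081 -0.7061]]
```

View pics/w18z.png

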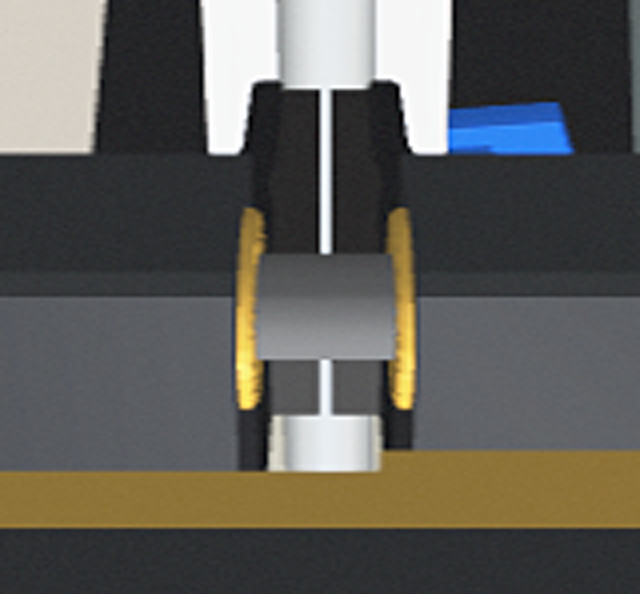

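View pics/s18z.png

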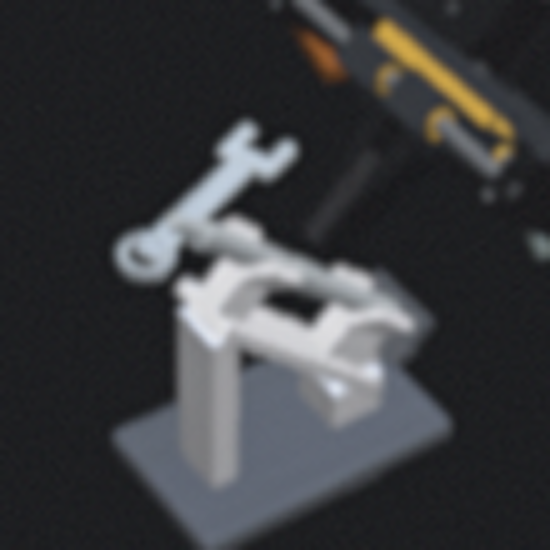

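>>> servo_tool --pt "0 -0.007 0 0 0 0 1" --pt "0 -0.013 0 0 0 0 1" --pt "0 -0.013 0 0 0 0 1"

```text
clock: 21.95
tcp_pos: [0.5679, 0.0138, 0.1125]
ee_rot: [-2.348, -0.187, 0.07]
force: [0.2, 0.2, 0.2]
opening: 0.0005
```

```bash
python3 st.py; python3 shot.py wrist w19; python3 shot.py scene s19; python3 - <<'E'
import cv2
im=cv2.imread('pics/w19.png')[60:400,170:390]; cv2.imwrite('pics/w19z.png',cv2.resize(im,None,fx=1.75,fy=1.75,interpolation=cv2.INTER_CUBIC))
im=cv2.imread('pics/s19.png')[170:280,240:350]; cv2.imwrite('pics/s19z.png',cv2.resize(im,None,fx=5,fy=5,interpolation=cv2.INTER_CUBIC))
E
```

```text
F [0.1721 0.1757 0.1594] Fx,u,n 0.1971967797171276 0.00874431489085753 0.21665082027229318 M [ 0.4059  0.1457 -0.0206] 21.95
grasp x,u,n 0.0005498273818163755 0.08238801971170882 0.010899720394162801 op 0.0005437397732517177
unit shares: +1mm u [ 0.     -0.     -0.0013]  +1mm n [ 0.     -0.0013  0.    ]
clock 21.95 q [ 0.255   0.7182  1.6593 -0.9182  1.0861  0.6863] p [0.5679 0.0138 0.1125] F [0.1721 0.1757 0.1594] op 0.0005437397732517177
[[ 0.9878  0.1139 -0.1065]
 [ 0.1558 -0.6968  0.7001]
 [ 0.0055 -0.7082 -0.706 ]]
clock 22.0 q [ 0.2548  0.7185  1.6596 -0.9183  1.086   0.6863] p [0.5678 0.0137 0.1123] F [0.3784 0.4265 1.0951] op 6.158896080650419e-05
[[ 0.9878  0.1135 -0.1067]
 [ 0.1557 -0.6969  0.7001]
 [ 0.0051 -0.7081 -0.7061]]
```

View pics/w19z.png

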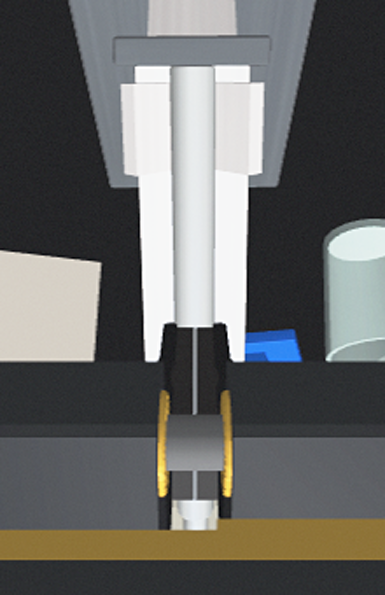

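View pics/s19z.png

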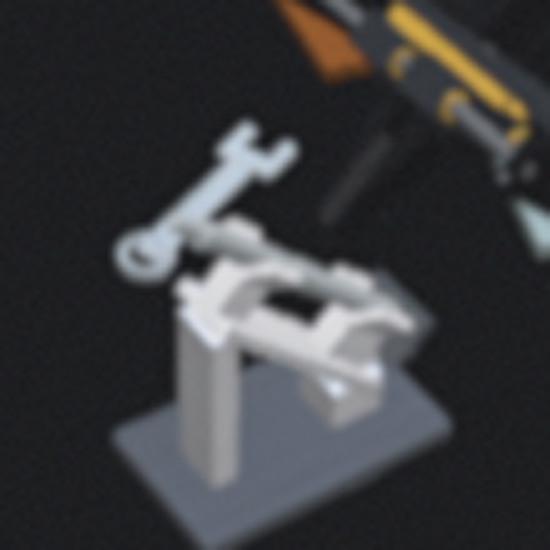

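```bash
python3 - <<'E'
from ov import *; import pickle; from kin import *
s=pickle.load(open('pics/s19.pkl','rb')) ; Rt=R.from_rotvec(s['ee_rot']).as_matrix(); t=s['tcp_pos']
for k in (0,-.019,-.04,-.06): print(k,proj('scene',[t+Rt[:,1]*k]),wproj(s,[t+Rt[:,1]*k]))
print('shaft s=.082',proj('scene',[VF+vu*.082]))
E
```

```text
0 [[297.6438 227.0209]] [[281.4308 237.1581]]
-0.019 [[302.4    220.8514]] [[281.4925 250.3331]]
-0.04 [[307.6926 213.986 ]] [[281.5753 268.0353]]
-0.06 [[312.7687 207.4016]] [[281.6737 289.0716]]
shaft s=.082 [[299.7034 224.253 ]]
```

>>> servo_tool --pt "-0.0007 0 0 0 0 0 0" --pt "-0.0007 0 0 0 0 0 -0.2" --pt "-0.0007 0 0 0 0 0 -0.2" --pt "-0.0007 0.012 0 0 0 0 -0.2" --pt "-0.0007 0.024 0 0 0 0 -0.2" --pt "-0.0007 0.024 0 0 0 0 -0.2"

```text
clock: 22.8
tcp_pos: [0.5686, -0.0, 0.0986]
ee_rot: [-2.349, -0.184, 0.072]
force: [0.9, -0.8, -0.4]
opening: 0.0493
```

```bash
python3 st.py; python3 shot.py wrist w20
```

```text
F [ 0.8543 -0.8495 -0.4295] Fx,u,n 0.71276986973808 0.3831298604805203 -0.9905415255476233 M [ 0.414   0.1258 -0.0079] 22.8
grasp x,u,n -0.0009036268126107212 0.08227516770739901 -0.008674099208283582 op 0.04925479479229535
unit shares: +1mm u [ 0.     -0.     -0.0013]  +1mm n [ 0.     -0.0013  0.    ]
clock 22.8 q [ 0.2313  0.7376  1.6752 -0.9439  1.0545  0.7057] p [ 0.5686 -0.      0.0986] F [ 0.8543 -0.8495 -0.4295] op 0.04925479479229535
[[ 0.988   0.111  -0.1073]
 [ 0.1544 -0.6974  0.6999]
 [ 0.0029 -0.708  -0.7062]]
```

View pics/w20.png

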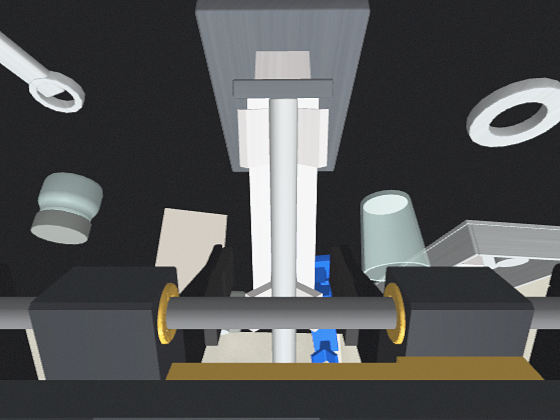

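>>> servo_tool --pt "0.0012 0.007 0 0 0 0 -0.2" --pt "0.0012 0.014 -0.001 0 0 0 -0.2" --pt "0.0012 0.019 -0.001 0 0 0 -0.2" --pt "0.0012 0.019 -0.001 0 0 0 -0.2"

```text
clock: 23.35
tcp_pos: [0.5712, -0.0103, 0.0891]
ee_rot: [-2.349, -0.184, 0.072]
force: [0.1, 0.5, 0.4]
opening: 0.0525
```

```bash
python3 st.py; python3 shot.py wrist w21; python3 shot.py scene s21; python3 - <<'E'
import cv2
im=cv2.imread('pics/s21.png')[160:280,240:370]; cv2.imwrite('pics/s21z.png',cv2.convertScaleAbs(cv2.resize(im,None,fx=5,fy=5,interpolation=cv2.INTER_CUBIC),alpha=1.6,beta=20))
E
```

```text
F [0.0812 0.4987 0.3723] Fx,u,n 0.15732272944280856 -0.07620205162767446 0.6027734919824385 M [ 0.3531  0.0943 -0.0129] 23.35
grasp x,u,n 0.00010990287094336283 0.08305581869718932 -0.022854888963010172 op 0.05252608435823167
unit shares: +1mm u [ 0.     -0.     -0.0013]  +1mm n [ 0.     -0.0013  0.    ]
clock 23.35 q [ 0.2126  0.752   1.6825 -0.9641  1.0318  0.7182] p [ 0.5712 -0.0103  0.0891] F [0.0812 0.4987 0.3723] op 0.05252608435823167
[[ 0.988   0.1111 -0.1071]
 [ 0.1543 -0.6974  0.6999]
 [ 0.0031 -0.7081 -0.7061]]
clock 23.4 q [ 0.2129  0.7518  1.6823 -0.9641  1.0319  0.7181] p [ 0.5713 -0.0101  0.0892] F [0.3869 1.1054 0.5688] op 0.0521656776577188
[[ 0.988   0.1115 -0.1071]
 [ 0.1545 -0.6973  0.6999]
 [ 0.0034 -0.7081 -0.7061]]
```

View pics/s21z.png

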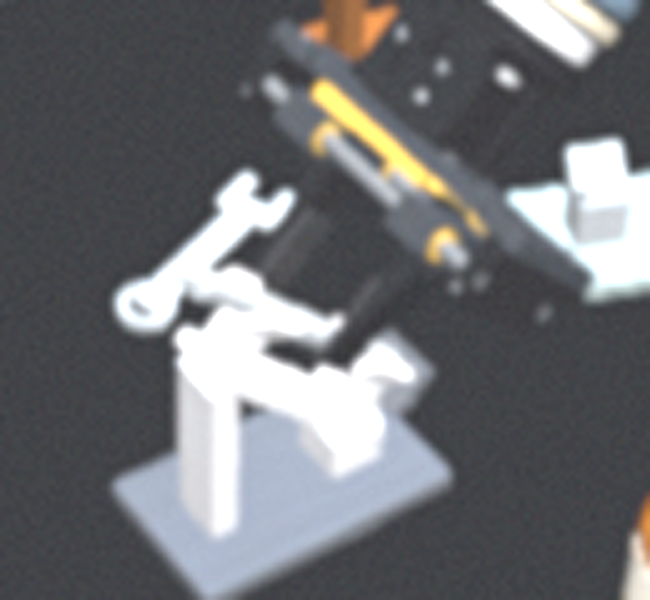

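View pics/w21.png

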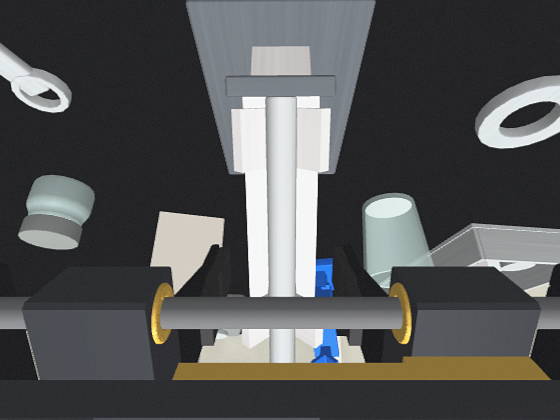

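>>> servo_tool --pt "0 0 0 0 0 0 0.2" --pt "0 0 0 0 0 0 0.5" --pt "0 0 0 0 0 0 1" --pt "0 0 0 0 0 0 1" --pt "0 0 0 0 0 0 1" --pt "0 0 0 0 0 0 1" --force 55

```text
clock: 24.2
tcp_pos: [0.5715, -0.01, 0.0894]
ee_rot: [-2.349, -0.185, 0.072]
force: [-0.1, 0.7, 0.3]
opening: 0.0122
```

```bash
python3 st.py
```

```text
F [-0.099   0.6554  0.3286] Fx,u,n 0.003463955587968748 -0.23629388690216319 0.7010284093193198 M [0.3716 0.0859 0.0924] 24.2
grasp x,u,n 0.0004151577429340539 0.08305856287029453 -0.02247922958932947 op 0.012183615828925253
unit shares: +1mm u [ 0.     -0.     -0.0013]  +1mm n [ 0.     -0.0013  0.    ]
```

>>> servo_tool --pt "0 -0.01 0 0 0 0 1" --pt "0 -0.03 0 0 0 0 1" --pt "0 -0.07 0 0 0 0 1" --pt "0 -0.12 0 0 0 0 1" --pt "0 -0.16 0 0 0 0 1" --pt "0 -0.16 0 0 0 0 1"

```text
clock: 24.95
tcp_pos: [0.5592, 0.0763, 0.1763]
ee_rot: [-2.346, -0.191, 0.067]
force: [0.1, -0.2, -0.7]
opening: 0.0125
```

```bash
python3 st.py; python3 shot.py wrist w22; python3 shot.py scene s22; python3 - <<'E'
from ov import *; import pickle
im=cv2.imread('pics/s22.png')[130:280,220:370]; cv2.imwrite('pics/s22z.png',cv2.convertScaleAbs(cv2.resize(im,None,fx=4,fy=4,interpolation=cv2.INTER_CUBIC),alpha=1.4,beta=10))
E
```

```text
F [ 0.0783 -0.1808 -0.7434] Fx,u,n 0.04939642396200942 -0.3907664466942478 -0.6605259397370704 M [ 0.5346  0.1083 -0.0318] 24.95
grasp x,u,n 0.0015019991491845343 0.0829523590667932 0.10063087644402795 op 0.012527100604696272
unit shares: +1mm u [ 0.     -0.     -0.0013]  +1mm n [ 0.     -0.0013  0.    ]
clock 24.95 q [ 0.3609  0.6407  1.5731 -0.8175  1.2483  0.6077] p [0.5592 0.0763 0.1763] F [ 0.0783 -0.1808 -0.7434] op 0.012527100604696272
[[ 0.9874  0.1176 -0.1059]
 [ 0.158  -0.6951  0.7014]
 [ 0.0088 -0.7093 -0.7049]]
clock 25.0 q [ 0.3593  0.6423  1.5751 -0.8177  1.2479  0.6079] p [0.5583 0.075  0.1751] F [ 0.5344  0.0898 -1.8297] op 0.012654356067011163
[[ 0.9876  0.1145 -0.107 ]
 [ 0.1566 -0.6961  0.7007]
 [ 0.0058 -0.7088 -0.7054]]
```

View pics/s22z.png

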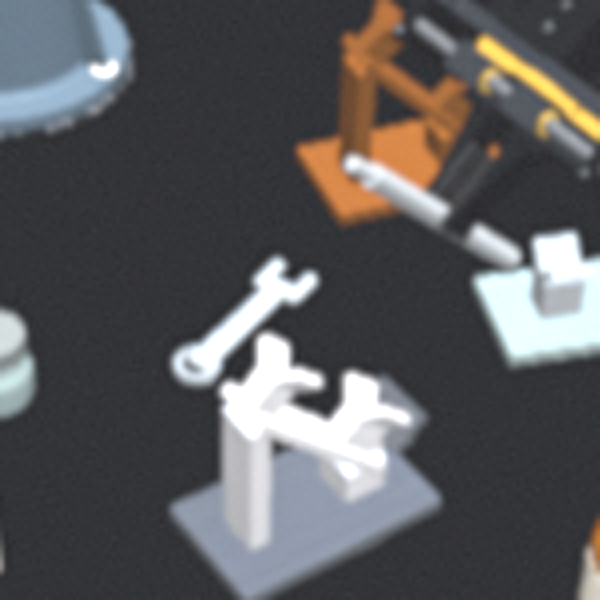

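View pics/w22.png

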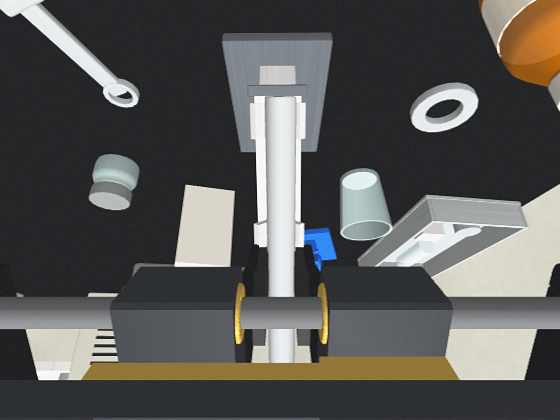

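```bash
cat >> kin.py <<'E'
GA=.0415; SM=.083
E
python3 - <<'E'
from kin import *
from cell import bot
s=bot.get_state()
p,Rp=home(SM,.10,.012,GA); print(p); plan(s,p,Rp)
for dz in (.1,.0):
    print(ik(home(SM,dz,.012,GA)[0],Rp,np.array([.38,.45,1.56,0,1.12,.58])))
E
```

```text
[0.4781 0.2942 0.1135]
shift m [-0.0445 -0.1193  0.2056] rows 3.8698381333098033  turn [0.7742 0.3396 0.1443] deg 49.14094644297388
ROW [-0.0594, -0.1591, 0.2742, 1.5485, 0.6792, 0.2885]
(array([ 0.3526,  0.5378,  1.6637, -0.    ,  0.9401,  0.5561]), np.float64(1.6341837635710164e-30))
(array([ 0.3526,  0.6962,  1.7237, -0.    ,  0.7218,  0.5561]), np.float64(2.2729421941689488e-17))
```

>>> servo_tool --pt "-0.005 -0.05 0.02 0.15 0.06 0.03 1" --pt "-0.015 -0.1 0.06 0.35 0.15 0.06 1" --pt "-0.03 -0.15 0.11 0.55 0.24 0.1 1" --pt "-0.04 -0.18 0.16 0.75 0.33 0.14 1" --pt "-0.05 -0.2 0.21 0.95 0.41 0.17 1" --pt "-0.059 -0.2 0.25 0.95 0.41 0.17 1" --pt "-0.059 -0.2 0.26 0.95 0.41 0.17 1"

```text
clock: 25.92
tcp_pos: [0.4741, 0.3071, 0.1405]
ee_rot: [-1.877, 0.035, -0.072]
force: [-0.3, -0.6, -0.7]
opening: 0.0123
```

```bash
python3 - <<'E'
from kin import *
from cell import bot
s=bot.get_state(); print(s['tcp_pos'],s['force'])
p,Rp=home(SM,.10,.012,GA); plan(s,p,Rp)
E
```

```text
[0.4741 0.3071 0.1405] [-0.2832 -0.6338 -0.6985]
shift m [ 0.0039  0.0297 -0.0038] rows 0.4825763736470449  turn [0.303  0.1366 0.0533] deg 19.286289327753348
ROW [0.0052, 0.0395, -0.0051, 0.606, 0.2732, 0.1065]
```

>>> servo_tool --pt "0.001 0 -0.001 0.2 0.09 0.035 1" --pt "0.003 0.01 -0.003 0.4 0.18 0.07 1" --pt "0.005 0.025 -0.005 0.606 0.273 0.107 1" --pt "0.005 0.025 -0.005 0.606 0.273 0.107 1" --pt "0.005 0.025 -0.005 0.606 0.273 0.107 1"

```text
clock: 26.55
tcp_pos: [0.4785, 0.2972, 0.124]
ee_rot: [-1.566, 0.16, -0.16]
force: [-0.2, 1.0, -2.2]
opening: 0.0122
```

```bash
cat > st2.py <<'E'
from ov import *; from kin import *
import sys,pickle
from cell import bot
s=bot.get_state(); F=s['force']
sy_=tf(0,0,STAND[2],[0,1,0])[0]
Rt=R.from_rotvec(s['ee_rot']).as_matrix(); ax=s['tcp_pos']-Rt[:,1]*GA; d=-Rt[:,2]
l=R.from_euler('z',-STAND[2]).apply(ax-[STAND[0],STAND[1],0]); ld=R.from_euler('z',-STAND[2]).apply(d)
print('clock',s['clock'],'F stand x,y,z',F@sx_,F@sy_,F[2],'M',s['moment'],'op',s['opening'])
print('axis local',l,'foot local',l-ld*SM,'gap to stop',.09-(l-ld*SM)[1],'dir',ld)
if len(sys.argv)>1:
    n=sys.argv[1]; im=bot.get_image('wrist'); cv2.imwrite(f'pics/{n}.png',im)
    def circ(c,r,a,b,col):
        t=np.linspace(0,2*np.pi,25); P=[c+r*(np.cos(k)*a+np.sin(k)*b) for k in t]; return [(P[i],P[i+1],col) for i in range(24)]
    f=ax-d*SM; sg=stand(STAND)+circ(f,.007,Rt[:,0],Rt[:,1],Y)+[(f+Rt[:,0]*.007,ax+Rt[:,0]*.007,Y),(f-Rt[:,0]*.007,ax-Rt[:,0]*.007,Y)]
    x0,y0,w,h=[int(v) for v in sys.argv[2:6]]
    ov(lambda P:wproj(s,P),im,x0,y0,w,h,4 if w<=200 else 1,f'pics/{n}o.png',sg,.9)
    pickle.dump(s,open(f'pics/{n}.pkl','wb'))
E
python3 st2.py w23 0 0 560 420; python3 shot.py scene s23; python3 - <<'E'
import cv2
im=cv2.imread('pics/s23.png')[100:240,310:450]; cv2.imwrite('pics/s23z.png',cv2.convertScaleAbs(cv2.resize(im,None,fx=4,fy=4,interpolation=cv2.INTER_CUBIC),alpha=1.4,beta=10))
E
```

```text
clock 26.55 F stand x,y,z -0.4104949061410139 0.9613972088848473 -2.215823769096222 M [-0.0191  0.0547 -0.0099] op 0.012240403209906239
axis local [-0.0003 -0.002   0.1655] foot local [-0.0003  0.081   0.1654] gap to stop 0.009013689686693485 dir [-0.0003 -1.      0.001 ]
clock 26.6 q [ 0.359   0.5251  1.6491 -0.0009  0.9672  0.5623] p [0.4785 0.2978 0.1241] F [ 0.1179 -0.7932 -0.2199] op 0.012236296029972445
[[ 0.9795  0.0004  0.2014]
 [-0.2014 -0.0006  0.9795]
 [ 0.0006 -1.     -0.0005]]
```

View pics/w23o.png

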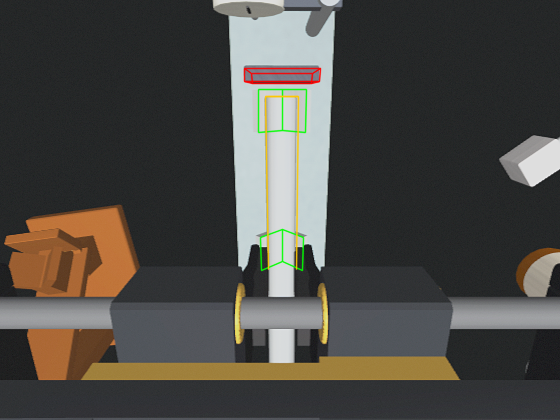

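View pics/s23z.png

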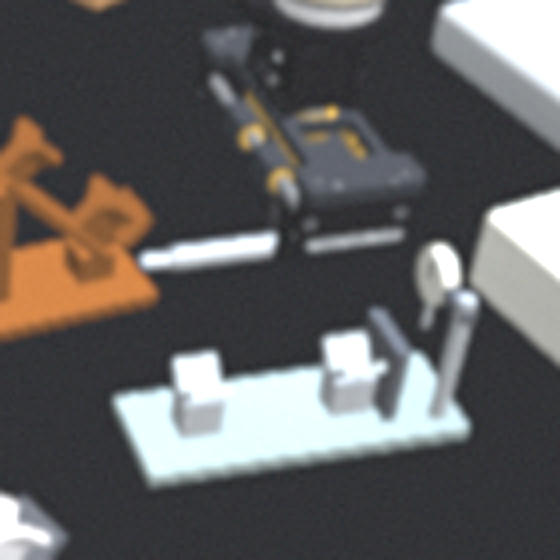

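>>> servo_tool --pt "0 0.02 0 0 0 0 1" --pt "0 0.05 0 0 0 0 1" --pt "0 0.08 0 0 0 0 1" --pt "0 0.11 0 0 0 0 1" --pt "0 0.132 0 0 0 0 1" --pt "0 0.132 0 0 0 0 1" --pt "0 0.132 0 0 0 0 1"

```text
clock: 27.52
tcp_pos: [0.4788, 0.2985, 0.0254]
ee_rot: [-1.565, 0.157, -0.16]
force: [0.1, 0.0, -0.2]
opening: 0.0124
```

```bash
python3 st2.py w24 200 20 150 150;python3 shot.py scene s24; python3 - <<'E'
import cv2
im=cv2.imread('pics/s24.png')[140:240,320:440]; cv2.imwrite('pics/s24z.png',cv2.convertScaleAbs(cv2.resize(im,None,fx=5,fy=5,interpolation=cv2.INTER_CUBIC),alpha=1.2,beta=10))
E
```

```text
clock 27.525 F stand x,y,z 0.13915288208359478 0.0664159302016137 -0.23826219977359187 M [-0.0976  0.0204  0.022 ] op 0.012369224758495882
axis local [-0.0002 -0.0007  0.0669] foot local [-0.0004  0.0823  0.0669] gap to stop 0.007669922165995907 dir [ 0.0017 -1.     -0.0002]
clock 27.575 q [ 0.3597  0.6773  1.7121 -0.0008  0.7502  0.5623] p [0.4791 0.2985 0.0258] F [ 0.0289 -0.0232 -0.8136] op 0.012551158454575459
[[ 0.9797  0.002   0.2007]
 [-0.2007  0.0002  0.9797]
 [ 0.002  -1.      0.0006]]
```

View pics/w24o.png

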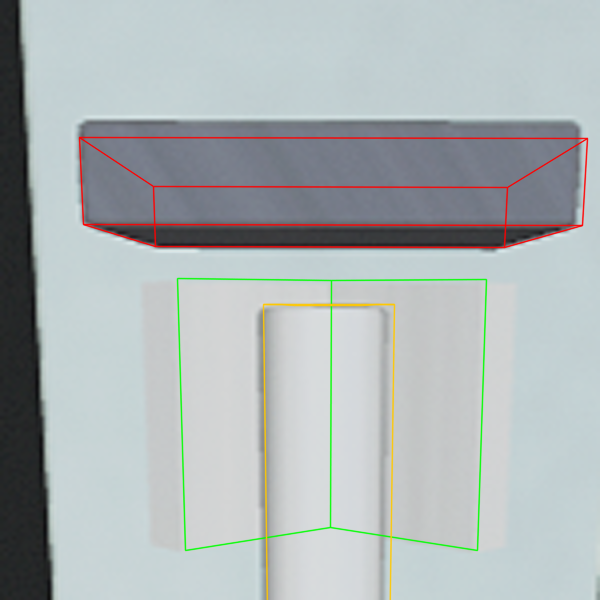

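View pics/s24z.png

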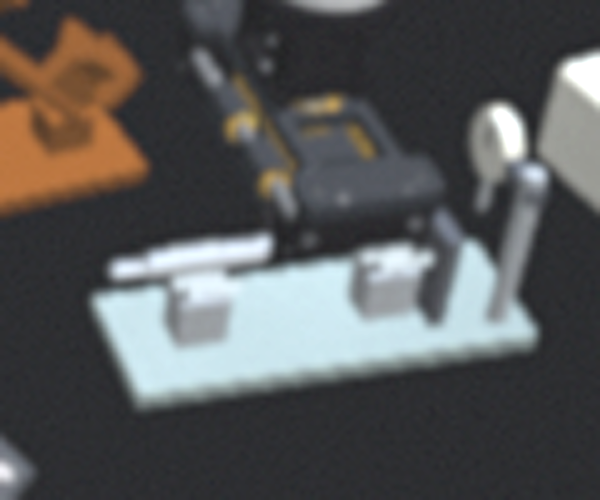

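>>> servo_tool --pt "0.0016 0.004 0 0 0 0 1" --pt "0.0016 0.009 0 0 0 0 1" --pt "0.0016 0.011 0 0 0 0 1" --pt "0.0016 0.012 0 0 0 0 1" --pt "0.0016 0.012 0 0 0 0 1"

```text
clock: 28.25
tcp_pos: [0.4803, 0.2983, 0.0169]
ee_rot: [-1.565, 0.157, -0.16]
force: [-0.3, -0.2, -1.4]
opening: 0.0123
```

```bash
python3 st2.py
```

```text
clock 28.25 F stand x,y,z -0.2580241906679768 -0.24926202743943537 -1.448553896871946 M [-0.0546  0.083   0.0354] op 0.012321538958779995
axis local [ 0.0012 -0.0007  0.0584] foot local [0.0011 0.0823 0.0584] gap to stop 0.0076502389086640366 dir [ 0.0014 -1.     -0.0006]
```

>>> servo_tool --pt "0 0.0013 0 0 0 0 1" --pt "0 0.0026 0 0 0 0 1" --pt "0 0.0026 0 0 0 0 1"

```text
clock: 28.62
tcp_pos: [0.4799, 0.2984, 0.0152]
ee_rot: [-1.564, 0.158, -0.16]
force: [-1.5, 0.3, 3.0]
opening: 0.0126
```

```bash
python3 st2.py
```

```text
clock 28.625 F stand x,y,z -1.558289983962588 0.0039060338630556024 2.991106068046066 M [-0.0378  0.3852 -0.0432] op 0.012638091611187941
axis local [ 0.0008 -0.0006  0.0567] foot local [0.0007 0.0824 0.0568] gap to stop 0.00762783718344065 dir [ 0.0013 -1.     -0.0006]
```

>>> servo_tool --pt "-0.0007 0.0008 0 0 0 0 1" --pt "-0.0007 0.0012 0 0 0 0 1" --pt "-0.0007 0.0012 0 0 0 0 1"

```text
clock: 29.0
tcp_pos: [0.4794, 0.2985, 0.0146]
ee_rot: [-1.564, 0.157, -0.16]
force: [-1.1, 0.2, 4.7]
opening: 0.0124
```

```bash
python3 st2.py w25 200 20 150 150
```

```text
clock 29.0 F stand x,y,z -1.1216868366924013 -0.060252738579834986 4.684849138743755 M [-0.088   0.3794 -0.0029] op 0.012444844697173331
axis local [ 0.0002 -0.0006  0.0561] foot local [0.0001 0.0824 0.0562] gap to stop 0.007565615838118586 dir [ 0.0013 -1.     -0.0008]
```

View pics/w25o.png

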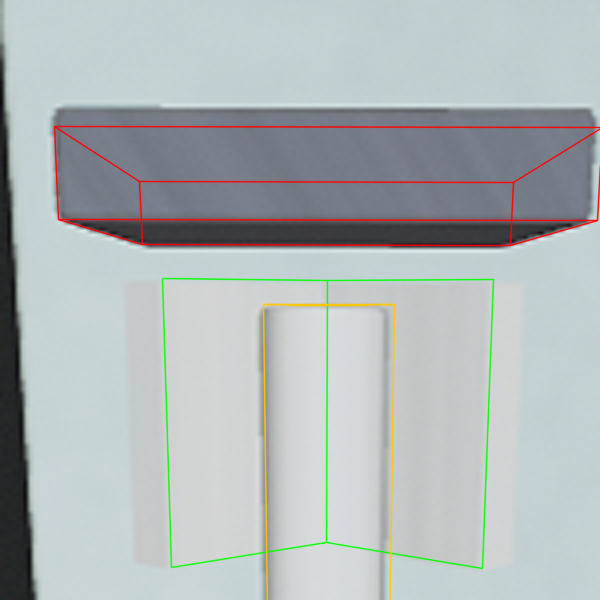

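>>> servo_tool --pt "0 0 0.003 0 0 0 1" --pt "0 0 0.006 0 0 0 1" --pt "0 0 0.008 0 0 0 1" --pt "0 0 0.008 0 0 0 1"

```text
clock: 29.55
tcp_pos: [0.4802, 0.3045, 0.0144]
ee_rot: [-1.565, 0.158, -0.159]
force: [-2.6, -0.9, 1.4]
opening: 0.0122
```

```bash
python3 st2.py
```

```text
clock 29.55 F stand x,y,z -2.3789615471773025 -1.446427029432423 1.356785950362429 M [-0.2811  0.3493 -0.0629] op 0.012247353408562901
axis local [-0.0001  0.0055  0.0559] foot local [-0.0002  0.0885  0.0559] gap to stop 0.0015417746375084862 dir [ 0.0014 -1.     -0.0005]
```

>>> servo_tool --pt "0 0 0.001 0 0 0 1" --pt "0 0 0.002 0 0 0 1" --pt "0 0 0.002 0 0 0 1"

```text
clock: 29.92
tcp_pos: [0.4805, 0.306, 0.0144]
ee_rot: [-1.565, 0.158, -0.159]
force: [-1.8, -1.9, 2.0]
opening: 0.0125
```

```bash
python3 st2.py w26 200 20 150 150
```

```text
clock 29.925 F stand x,y,z -1.3948027000455578 -2.203237811341657 1.9686707635158895 M [-0.3994  0.3651 -0.0139] op 0.01245007971213188
axis local [-0.0001  0.007   0.0559] foot local [-0.0002  0.09    0.0559] gap to stop 3.088316368012045e-05 dir [ 0.0014 -1.     -0.0005]
```

View pics/w26o.png

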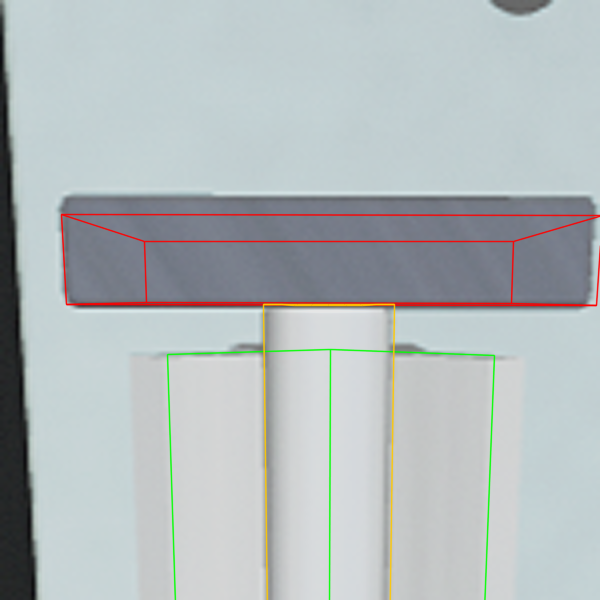

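>>> servo_tool --pt "0 0 0.001 0 0 0 1" --pt "0 0 0.0016 0 0 0 1" --pt "0 0 0.0016 0 0 0 1"

```text
clock: 30.35
tcp_pos: [0.4805, 0.306, 0.0143]
ee_rot: [-1.567, 0.158, -0.158]
force: [-0.3, -5.9, 3.0]
opening: 0.0119
```

```bash
python3 st2.py
```

```text
clock 30.35 F stand x,y,z 0.8890924984989079 -5.878065389957437 2.988069125548708 M [-1.1292  0.3033 -0.0566] op 0.011893037883768609
axis local [-0.0001  0.007   0.0558] foot local [-0.0003  0.09    0.0557] gap to stop -1.933033591290656e-05 dir [ 0.0022 -1.      0.0016]
```

>>> servo_tool --pt "0 0 0 0 0 0 0.6" --pt "0 0 0 0 0 0 0.3" --pt "0 0 0 0 0 0 0" --pt "0 0 0 0 0 0 -0.1" --pt "0 0 0 0 0 0 -0.1"

```text
clock: 30.98
tcp_pos: [0.4806, 0.3061, 0.0144]
ee_rot: [-1.566, 0.158, -0.158]
force: [-0.3, 0.8, 0.1]
opening: 0.0452
```

```bash
python3 st2.py w27 200 20 150 150
```

```text
clock 30.975 F stand x,y,z -0.48856157667441424 0.7176901059199122 0.13826281892630962 M [-0.0985  0.0212  0.0031] op 0.04518510713235849
axis local [-0.0001  0.0072  0.0559] foot local [-0.0002  0.0902  0.0557] gap to stop -0.00021270326215153124 dir [ 0.0023 -1.      0.0013]
```

View pics/w27.png

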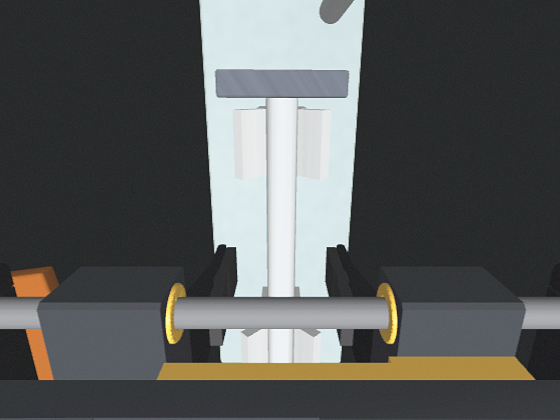

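Released, foot on the stop. Retreat straight up and inspect.

>>> servo_tool --pt "0 -0.02 0 0 0 0 -0.1" --pt "0 -0.08 0 0 0 0 -0.1" --pt "0 -0.16 0 0 0 0 -0.1" --pt "0 -0.2 -0.03 0 0 0 -0.1" --pt "0 -0.22 -0.06 0 0 0 -0.1" --pt "0 -0.22 -0.06 0 0 0 -0.1"

```text
clock: 31.78
tcp_pos: [0.4722, 0.2617, 0.1818]
ee_rot: [-1.565, 0.156, -0.163]
force: [-0.5, 0.3, -0.2]
opening: 0.0484
```

```bash
python3 st2.py w28 210 80 140 150; python3 shot.py scene s28; python3 shot.py top t28; python3 - <<'E'
import cv2
im=cv2.imread('pics/s28.png')[150:230,330:440]; cv2.imwrite('pics/s28z.png',cv2.resize(im,None,fx=6,fy=6,interpolation=cv2.INTER_CUBIC))
im=cv2.imread('pics/w28.png')[80:290,210:350]; cv2.imwrite('pics/w28z.png',cv2.resize(im,None,fx=2.8,fy=2.8,interpolation=cv2.INTER_CUBIC))
E
```

```text
clock 31.775 F stand x,y,z -0.5516354824203298 0.22347041219609376 -0.16012768327503393 M [-0.047   0.0424  0.0008] op 0.048385976777956384
axis local [ 0.0006 -0.0381  0.2233] foot local [0.0005 0.0449 0.2234] gap to stop 0.045104038793670566 dir [ 0.0006 -1.     -0.0005]
clock 31.825 q [ 0.3008  0.4181  1.6534 -0.0013  1.0677  0.5039] p [0.4719 0.2622 0.1808] F [ 0.189   0.2148 -0.4208] op 0.04787422730140588
[[ 0.9796  0.0026  0.2011]
 [-0.2011 -0.0004  0.9796]
 [ 0.0026 -1.      0.0002]]
clock 31.875 q [ 0.3014  0.4196  1.6534 -0.0012  1.0676  0.5038] p [0.4716 0.2625 0.1799] F [ 0.4424  0.5565 -0.1555] op 0.04789183233938234
[[ 0.9797  0.0012  0.2004]
 [-0.2004 -0.0008  0.9797]
 [ 0.0013 -1.     -0.0005]]
```

View pics/w28z.png

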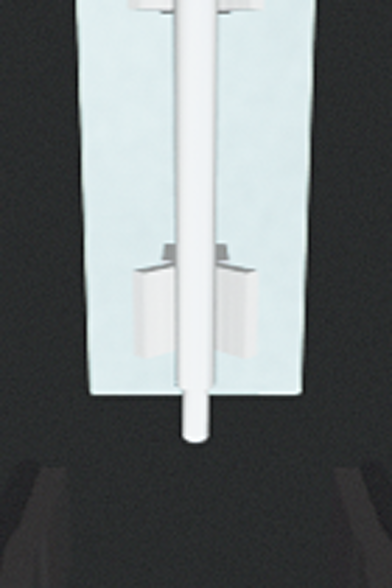

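View pics/w28.png

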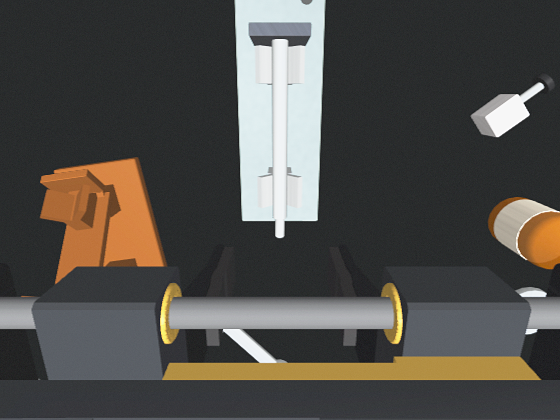

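View pics/s28z.png

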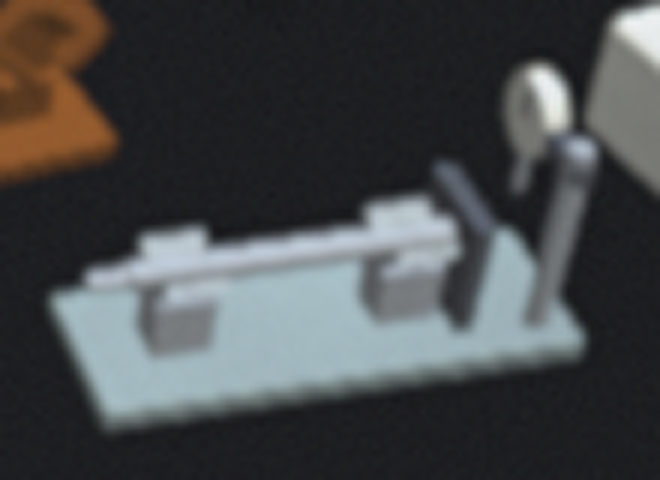

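View pics/s28.png

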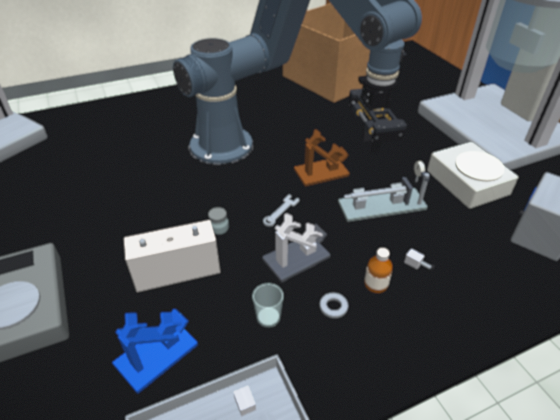

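```bash
python3 - <<'E'
from ov import *; import pickle; from kin import *
s=pickle.load(open('pics/w28.pkl','rb')); im=cv2.imread('pics/w28.png')
def circ(c,r,a,b,col):
    t=np.linspace(0,2*np.pi,25); P=[c+r*(np.cos(k)*a+np.sin(k)*b) for k in t]; return [(P[i],P[i+1],col) for i in range(24)]
X=sx_; Z=UP; sg=stand(STAND)
for y_,r,col in((.09,.007,Y),(-.07,.007,Y),(-.09,.0045,Y)): sg+=circ(tf(*STAND,[0,y_,.055])[0],r,X,Z,col)
ov(lambda P:wproj(s,P),im,240,15,80,80,5,'pics/w28a.png',sg,.9)
ov(lambda P:wproj(s,P),im,240,165,80,80,5,'pics/w28b.png',sg,.9)
E
```

```text
(no output)
```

View pics/w28a.png

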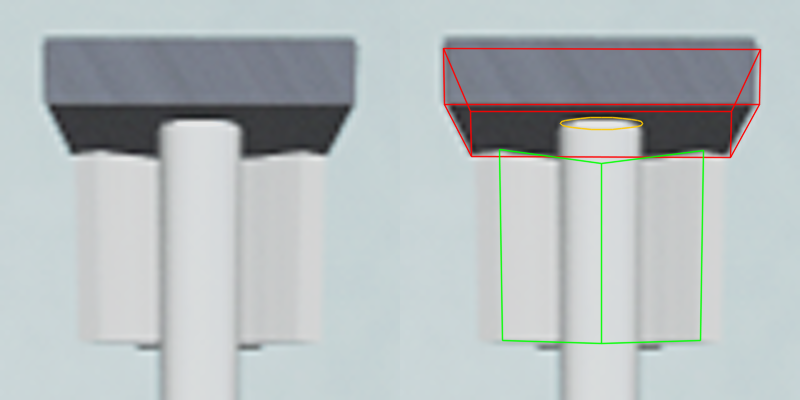

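View pics/w28b.png

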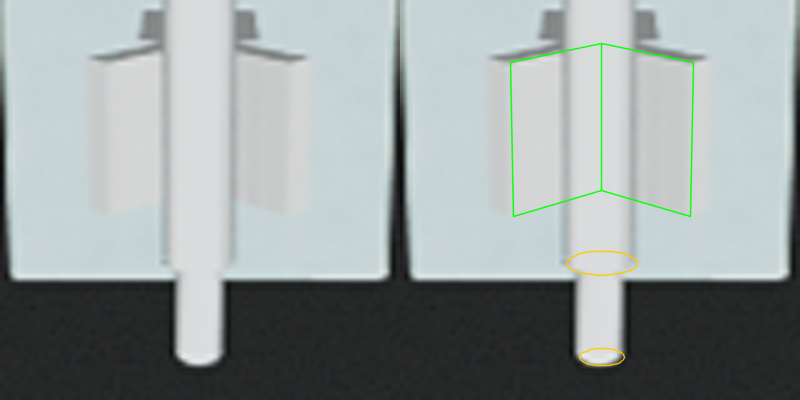

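```bash
python3 - <<'E'
import cv2
im=cv2.imread('pics/w27.png')[85:125,245:320]; cv2.imwrite('pics/w27f.png',cv2.resize(im,None,fx=10,fy=10,interpolation=cv2.INTER_CUBIC))
a=cv2.imread('pics/t28.png')[100:280,130:440]; b=cv2.imread('pics/top0.png')[100:280,130:440]
cv2.imwrite('pics/tcmp.png',cv2.resize(cv2.vconcat([b,a]),None,fx=1.6,fy=1.6))
E
```

```text
(no output)
```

View pics/w27f.png

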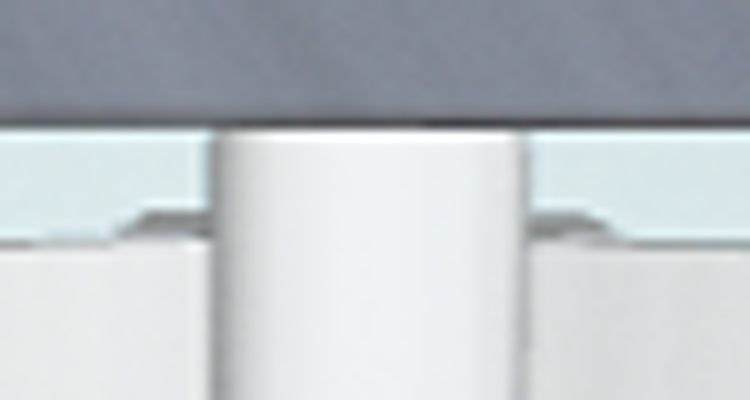

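View pics/tcmp.png

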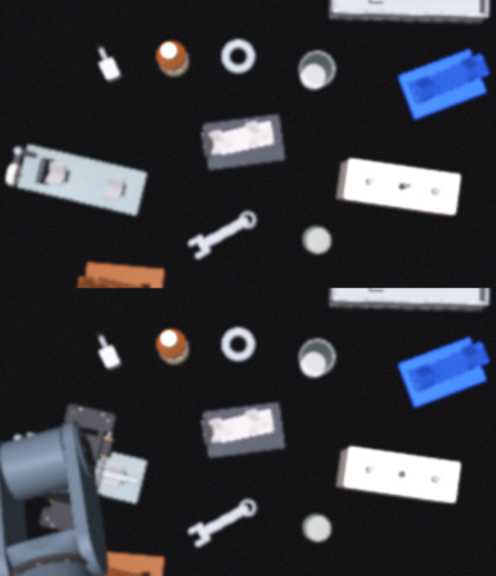

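No gap shows at the stop plate, the bystanders haven't moved, and the gripper is clear. I'm handing in.

```bash
python3 - <<'E'
from cell import bot
s=bot.get_state(); print(s['clock'],s['qvel'],s['force'])
print(bot.hand_in())
E
```

```text
31.925 [ 0.00727819  0.01931869  0.00043118  0.00050309  0.00243964 -0.00120938] [ 1.0437199   0.47489417 -0.47954634]
the job is handed in; nothing more can be done
None
```

The job is done and handed in at 31.9 s. I took the shaft from the rack by its spigot and seated it in the aluminium V-block. There I pressed it onto the foot plate with about 6 N and let go. I then took it afresh about 83 mm from its foot, laid it level in both V rests of the stand, slid it against the stop plate with about 6 N, and let go.

**Last checks**
- **V-block:** the wrist picture after release showed the foot against the foot plate with no gap.
- **Stand:** the close-up just after release showed no gap at the stop plate. After the arm moved clear, both ends of the shaft lay within about a pixel of where a seated shaft should be. I can't rule out a gap of a few tenths of a millimetre.
- **Bystanders:** the top and scene pictures show the bystanders I could see where they stood. The arm hid part of the top view.

**What went wrong along the way**
- **Finger length:** the finger tips turned out to be about 27–30 mm shorter than the stated TCP. The first grip therefore held only the spigot, and the shaft tilted in it by roughly 4 to 10 degrees. I corrected the tilt before seating it.
- **First regrasp:** the fingers closed above the shaft and touched nothing. I went in deeper and the next try held.

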